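# Load the finned seed chiller

### The job

Get the seed chiller running: first set every finned cold block on the dock, each centred in a fin bay of its own with its fins fully home between the dock's fins, and only then pour all the seed balls from the green cup into the dock's white well. Next close the well with the orange lid, lying flat with its plug inside the rim, and last push the red fan switch fully over to on. Finish with the empty cup standing upright in the middle of its black mat and the blocks still home, and leave the other things on the bench where they are.

Things in the scene. Friction and masses are not known exactly. Their poses are not given: they have to be found in the camera images.
- dock: chill dock fixed to the bench: grey plate 210 x 210 mm, 10 mm thick; origin centre of underside, z up. Four quarters: fin bays bay1 (+x -y), bay2 (+x +y), bay3 (-x +y) and an open white well (-x -y). Each bay has 4 upright aluminium fins along the dock's x, 6 mm thick, 70 long, 24 high (tops at 34 mm, rounded), 9 and 27 mm either side of its middle: three gaps 12 mm wide, 18 mm apart
- bay1 (a point): middle of fin bay 1, on the base plate between the fins (10 mm above the bench); axes as the dock's. A fully home block has its origin here
- bay2 (a point): middle of fin bay 2, on the base plate between the fins (10 mm above the bench); axes as the dock's. A fully home block has its origin here
- bay3 (a point): middle of fin bay 3, on the base plate between the fins (10 mm above the bench); axes as the dock's. A fully home block has its origin here
- well (a point): middle of the seed well's inner floor, 15 mm above the bench; axes as the dock's. Inside 86 x 86 mm, walls 5 mm thick, rim 41 mm above this point
- block1: finned cold block (2 or 3 are there, alike), loose, 0.3 kg, standing on its fins. Blue plate 80 (x) x 60 (y) x 12 mm, underside at z 26 mm; below it 3 aluminium fins along x, 6 mm thick, 70 long, at y -18, 0, 18 mm, tips rounded; on top a white grip 50 (x) x 16 (y) mm, z 38 to 90 mm. Origin: middle of the fin tips, z up. Home, its fins stand in a bay's gaps (3 mm play each side), tips on the plate
- block2: finned cold block (2 or 3 are there, alike), loose, 0.3 kg, standing on its fins. Blue plate 80 (x) x 60 (y) x 12 mm, underside at z 26 mm; below it 3 aluminium fins along x, 6 mm thick, 70 long, at y -18, 0, 18 mm, tips rounded; on top a white grip 50 (x) x 16 (y) mm, z 38 to 90 mm. Origin: middle of the fin tips, z up. Home, its fins stand in a bay's gaps (3 mm play each side), tips on the plate
- block3: finned cold block (2 or 3 are there, alike), loose, 0.3 kg, standing on its fins. Blue plate 80 (x) x 60 (y) x 12 mm, underside at z 26 mm; below it 3 aluminium fins along x, 6 mm thick, 70 long, at y -18, 0, 18 mm, tips rounded; on top a white grip 50 (x) x 16 (y) mm, z 38 to 90 mm. Origin: middle of the fin tips, z up. Home, its fins stand in a bay's gaps (3 mm play each side), tips on the plate
- cup: green open cup, loose, 0.15 kg: 85 mm high, 58 mm across at the foot, 68 mm across at the rim, wall 4 mm, floor 5 mm thick; origin at the centre of its underside, z towards the mouth. It starts upright on the mat with the seed balls in it
- mat: round black rubber mat fixed to the bench, 104 mm across, 4 mm thick; origin at the centre of its underside: the cup's place
- seed1: terracotta-coloured hard clay seed ball, 20 mm across, 12 g (4 to 6 of them are there, in the cup); origin at its centre
- seed2: terracotta-coloured hard clay seed ball, 20 mm across, 12 g (4 to 6 of them are there, in the cup); origin at its centre
- seed3: terracotta-coloured hard clay seed ball, 20 mm across, 12 g (4 to 6 of them are there, in the cup); origin at its centre
- seed4: terracotta-coloured hard clay seed ball, 20 mm across, 12 g (4 to 6 of them are there, in the cup); origin at its centre
- seed5: terracotta-coloured hard clay seed ball, 20 mm across, 12 g (4 to 6 of them are there, in the cup); origin at its centre
- seed6: terracotta-coloured hard clay seed ball, 20 mm across, 12 g (4 to 6 of them are there, in the cup); origin at its centre
- lid: orange lid of the well, loose, 0.15 kg, lying on the bench: a plug 80 x 80 x 6 mm below a plate 92 x 92 x 6 mm; on top a black grip 50 (x) x 16 (y) mm, z 12 to 50 mm. Origin centre of the plug's underside, z up. Closed, the plug is inside the well's rim (3 mm play each side) and the plate lies on the rim: origin 35 mm above point well; square, any of four ways round
- switch (a joint): fan switch: red toggle lever on a grey block beside the dock. 0 = off, leaning 0.5 rad towards the block's -x (roughly towards the robot); 1.0 = on, leaning 0.5 rad to the block's +x. Turns about the block's y, stays where it is left, moves with a light push
- switch_base: the grey block of the fan switch, fixed to the bench, 70 (x) x 50 (y) x 25 mm high; origin at the centre of its underside, z up. The lever swings in its x-z plane about a pivot 22 mm above the origin; it is a steel rod with a red ball, 26 mm across, whose centre is 80 mm from the pivot
- petri: open glass petri dish, 90 mm across, 15 mm high; bystander, loose, to be left where it is; origin at the centre of its underside
- tomato: red tomato, 72 mm across, 54 mm high; bystander, loose, to be left where it is; origin at the centre of its underside
- flask: closed conical flask of green glass, 84 mm across, 110 mm high; bystander, loose, to be left where it is; origin at the centre of its underside
- reagent: amber reagent bottle with white cap, 52 mm across, 110 mm high; bystander, loose, to be left where it is; origin at the centre of its underside
- herb: herb seedling in a terracotta pot, pot 80 mm across and 70 mm high, 160 mm high with its leaves; bystander, loose, to be left where it is; origin at the centre of its underside

How it is judged:
By the outcome, as a careful person would: the job done as asked, in the order asked, and still so for the second after the job is handed in, with the robot touching nothing.
Of block1, block2, block3 only 2 to 3 are there at a start; the rules pass over those that are not, and their reading is None.
Of seed4, seed5, seed6 only 1 to 3 are there at a start; the rules pass over those that are not, and their reading is None.
At some moment in a run one of block1, block2, block3 may be knocked a few centimetres aside while the robot is not near it.
It also fails if it takes over 210 s, if anything falls off the work surface, if the arm or the gripper's body presses on something with over 40 N, if the wrist force passes 120 N, or if a joint passes its speed limit or range.

### The arm

A 7-joint arm with a two-finger parallel gripper is mounted at the origin on the work surface. World frame = base frame: x ahead of the robot, y to its left, z up, the work surface at z = 0. Lengths are in m, angles in rad, forces in N, time in s.
With the tool pointing down it reaches from about 0.425 to 0.875 m from the base axis. Payload 4.7 kg.
Tool frame: the origin (TCP) lies on the centre line of the jaws, within the pads' length; the fingertips stand 14 mm ahead of it and the grasp point (between the pads) lies 5 mm behind it; z points along the fingers, x is the direction in which the jaws open and shut, and the axes are right-handed (so a half turn about z gives the same grasp; the last joint's range is limited). The gripper opens to 87 mm and grips with 3 to 60 N. Pads are 19 mm wide; open, the fingers measure 117 mm over their backs; the gripper's body (75 mm by 190 mm) begins 51 mm behind the grasp point.
Start: joints at [1.317, 0.321, -0.07, 1.45, 0.023, 1.371, -0.057], TCP at [0.172, -0.627, 0.237] pointing down, gripper open.
Joint ranges: [-2.86, 2.86], [-0.3, 2.09], [-1.38, 1.24], [0.06, 2.45], [-1.56, 4.7], [0.09, 2.05], [-2.69, 2.69]. Speed limits (rad/s): [2.57, 2.57, 3.14, 3.14, 3.14, 3.14, 3.14].

### API

Orientations are given as a rotation vector (axis times angle).
In Python, from bench import ctrl gives the robot as it stands.
- The arm moves only by the tool drive_tool, never from a script. Its argument "rows" is a list that holds one entry, the list of rows, each a list of 5 numbers: the shift along the tool's x, y, z scaled (see below), then the turn about the tool's z scaled (see below), then the closure in counts, from 0 (fully open) to 255 (shut). In form: [[[dx, dy, dz, spin, jaw], ...]]. A call has 1 to 20 rows; each row is the pose to reach, as a shift and turn from the pose commanded when the call began, along the tool's axes at that moment, turning the shorter way round; what a row does not reach only later rows make up. The controller multiplies each number of a shift by 300 mm and each number of a turn by pi rad. A row lasts 1/8 s, in which the tool goes at most 62.5 mm and 10.7 degrees, less where a joint would pass 70% of its speed; a pose out of reach is approached as far as the arm can. A call with a number of a shift or a turn outside -1 to 1 is refused whole. A call with a gripper value outside its range is refused whole. The fingers move at their own pace and stop on an object; "grip_force" is the grip in N (left out, the last holds). Time passes only in rows, so rows that repeat a pose let the fingers close. It gives the time, the measured TCP pose, the force and the opening at its end, in the units of the state.
- ctrl.get_state(): the state, without advancing time (a new reading comes with each control period).
- ctrl.get_image(name): name is "side" or "top" or "wrist"; returns a dict with "img" (400x640x3 uint8, blue, green, red), "camera_matrix" (3x3 intrinsics, pixels), "R" (3x3) and "t" (3): a world point X has camera coordinates R X + t. Camera axes: x right, y down, z forward; pixel columns grow to the right and rows downward; lengths in m; the calibration is good to about 2 mm. A picture is of the moment at which its call begins. There is no depth.
- ctrl.close_job(): hands the job in, once; it reports no verdict.
The state is a dict: "time": time; "joint_positions": joint angles; "qd": joint speeds; "joint_torque": joint torques, N m; "position": TCP position; "tool_rot": TCP orientation; "ft_force": force on the tool from outside, world axes, zero at the start; "torque": the same for the moment, N m; "grip_width": opening from 0.0 (shut) to 1.0 (fully open).
Only numpy, scipy, OpenCV 4.12 (cv2) and the standard library are available. Lean on these libraries where they do the work, as an engineer would, in place of code of your own. Each camera call takes 0.05 s, during which the arm holds its last target.

## Working session

There is one attempt and no reset: what is moved stays moved. The work goes in short steps, Python scripts to look and compute and a tool call to move; the robot and the scene stay as the last step left them, time stands still between calls to the robot, and variables do not carry over. Pictures are saved under pics/ and viewed, and the job is handed in when it is done.

Besides the shell and the picture viewer there is one more tool, called after "Request:" as name(argument=value, ...) on one line, values as JSON. drive_tool: Moves the arm, as the interface text tells. Its arguments: {"type":"object","properties":{"rows":{"type":"array"},"grip_force":{"type":"number"}},"required":["rows"]}

```bash
ls; mkdir -p pics; python3 - <<'E'
from bench import ctrl
import cv2,numpy as np
s=ctrl.get_state();print(s)
for n in ("side","top","wrist"):
    d=ctrl.get_image(n);cv2.imwrite(f"pics/{n}0.png",d["img"]);print(n,d["camera_matrix"],d["R"],d["t"], -np.array(d["R"]).T@np.array(d["t"]))
E
```

```text
pics
{'time': 0.0, 'joint_positions': array([ 1.31710885,  0.32180976, -0.07009043,  1.451683  ,  0.02259672,
        1.37082269, -0.05687433]), 'qd': array([ 1.65413527e-03, -9.30269030e-05,  8.81285308e-05, -2.29117271e-04,
        3.98893598e-04,  7.93377134e-05,  1.72822584e-03]), 'joint_torque': array([-4.25016433e-04, -4.91282451e+01, -4.04550070e-01, -3.12525773e+01,
       -6.40596240e-02,  4.38896427e-02,  1.75153496e-04]), 'position': array([ 0.17180275, -0.62632345,  0.23546613]), 'tool_rot': array([-2.49729354,  1.90426774,  0.00250504]), 'ft_force': array([-0.08121523, -0.74628273, -0.03129686]), 'torque': array([ 0.03084047, -0.01580523, -0.00282009]), 'grip_width': 1.0016552183522263}
side [[395.49383825   0.         321.47399123]
 [  0.         395.49383825 207.16446155]
 [  0.           0.           1.        ]] [[ 0.99768968 -0.06658019 -0.01350518]
 [-0.05703696 -0.71291579 -0.69892622]
 [ 0.03690659  0.69808176 -0.71506626]] [-0.59125526  0.07064357  1.24376346] [ 0.5480155  -0.85725156  0.93076292]
top [[443.12809515   0.         318.02204147]
 [  0.         443.12809515 197.90768285]
 [  0.           0.           1.        ]] [[ 0.00819396 -0.99994088 -0.00714846]
 [-0.98941375 -0.00707147 -0.14494973]
 [ 0.14489061  0.0082605  -0.9894132 ]] [0.01315048 0.58342963 1.06325005] [0.42309059 0.00849243 1.13665561]
wrist [[298.44102146   0.         317.54304975]
 [  0.         298.44102146 200.122561  ]
 [  0.           0.           1.        ]] [[ 0.26437486 -0.96441815 -0.00189027]
 [-0.92218265 -0.25336961  0.2922037 ]
 [-0.28228549 -0.07550813 -0.95635424]] [-0.64919585 -0.03486349  0.39299941] [ 0.25041858 -0.60525495  0.38480674]
```

View pics/top0.png

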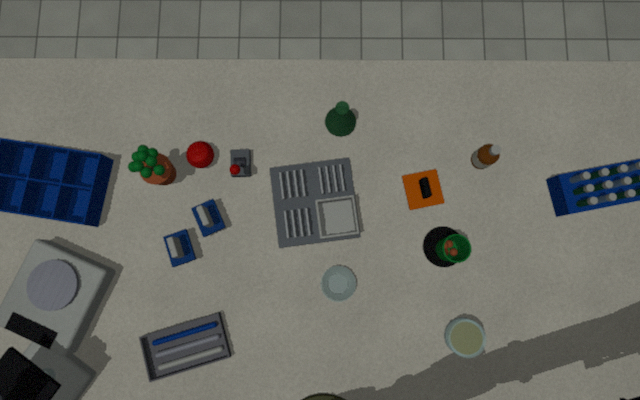

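View pics/side0.png

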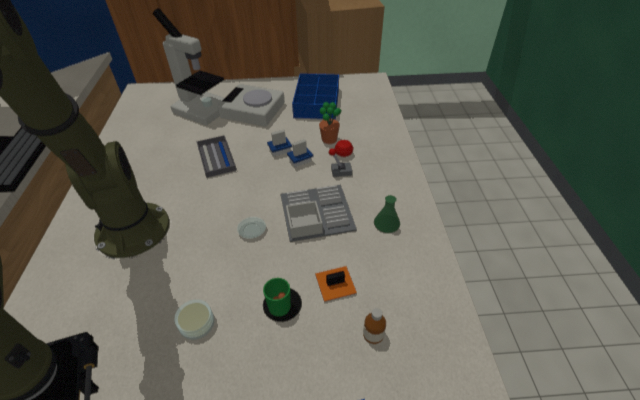

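View pics/wrist0.png

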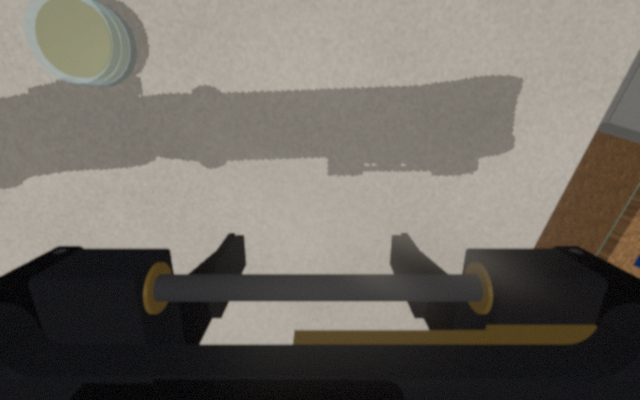

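The top view shows two blocks (about (179,247) and (208,217)), dock at (315,202) with the well lower right, lid (423,189), cup (453,248), switch (240,163). I'll enlarge these to measure.

```bash
cat > h.py <<'E'
import cv2,numpy as np
from bench import ctrl
from scipy.spatial.transform import Rotation as Rn
def cap(n,name=None):
    d=ctrl.get_image(n)
    if name: cv2.imwrite(f"pics/{name}.png",d["img"])
    return d
def ray(d,uv,z):
    K=np.array(d["camera_matrix"]);R=np.array(d["R"]);t=np.array(d["t"])
    c=-R.T@t; v=R.T@np.linalg.inv(K)@np.array([uv[0],uv[1],1.])
    return c+v*(z-c[2])/v[2]
def proj(d,X):
    K=np.array(d["camera_matrix"]);R=np.array(d["R"]);t=np.array(d["t"])
    p=K@(R@np.array(X,float)+t); return p[:2]/p[2]
def crop(d,u0,v0,w,h,k,name):
    c=d["img"][v0:v0+h,u0:u0+w]
    cv2.imwrite(f"pics/{name}.png",cv2.resize(c,None,fx=k,fy=k,interpolation=cv2.INTER_CUBIC))
def move(target,yaw_tool_x=None):
    """print shift and spin to bring the TCP to world target; yaw = world heading of tool x wanted"""
    s=ctrl.get_state();R=Rn.from_rotvec(s["tool_rot"]).as_matrix()
    d=R.T@(np.array(target)-s["position"])/0.3
    sp=None
    if yaw_tool_x is not None:
        w=R.T@np.array([np.cos(yaw_tool_x),np.sin(yaw_tool_x),0])
        a=np.arctan2(w[1],w[0]); a=(a+np.pi/2)%np.pi-np.pi/2; sp=a/np.pi
    print("pos",s["position"].round(4),"z",R[:,2].round(3),"xhead",np.degrees(np.arctan2(R[1,0],R[0,0])).round(1),"q7",s["joint_positions"].round(2))
    print("shift",d.round(4),"spin",sp,"F",s["ft_force"].round(2),"grip",round(s["grip_width"],3),"t",s["time"])
E
python3 - <<'E'
from h import *
d=cap("top","top1")
crop(d,150,185,90,90,8,"c_blocks");crop(d,260,150,105,105,7,"c_dock")
crop(d,395,160,90,110,5,"c_cup");crop(d,215,135,50,50,8,"c_sw")
d=cap("side")
crop(d,255,120,110,60,7,"c_sblocks")
E
```

```text
(no output)
```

View pics/c_blocks.png

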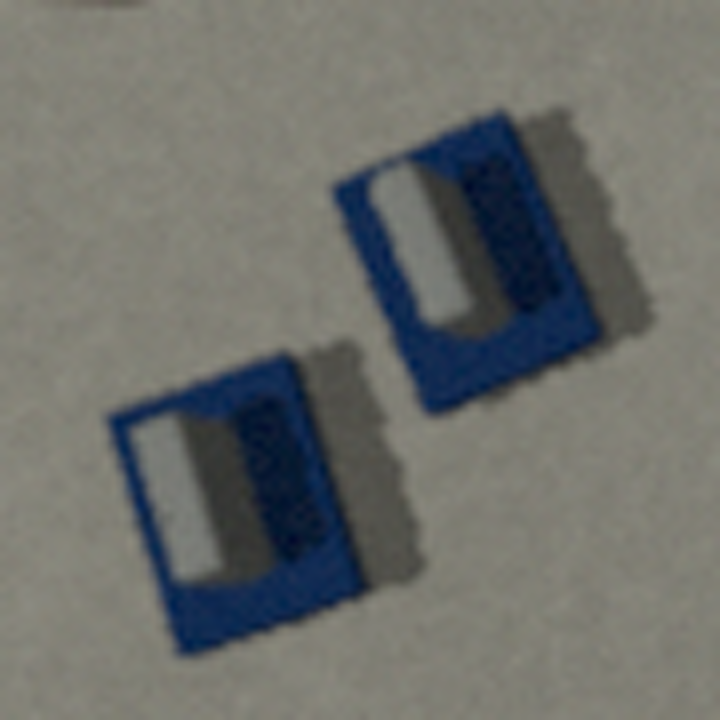

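View pics/c_dock.png

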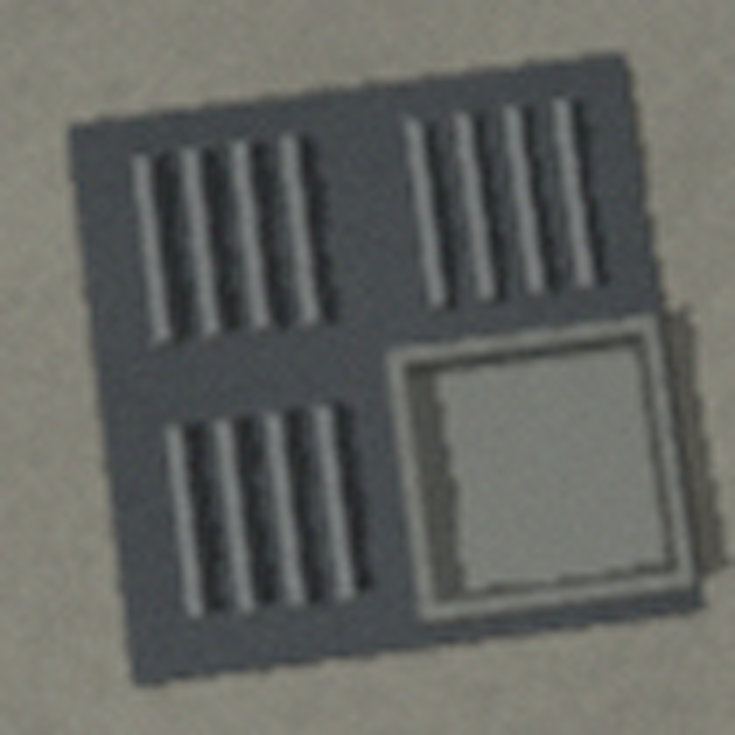

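View pics/c_cup.png

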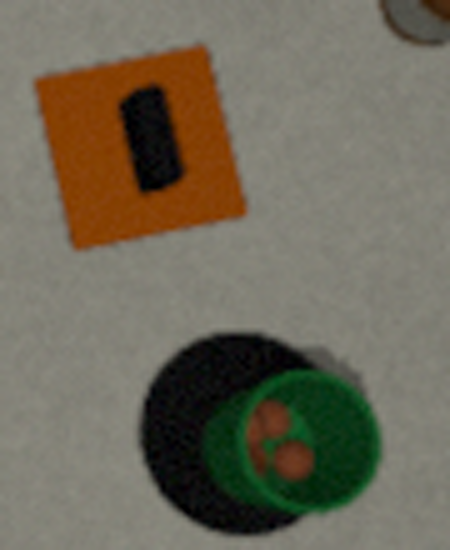

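View pics/c_sw.png

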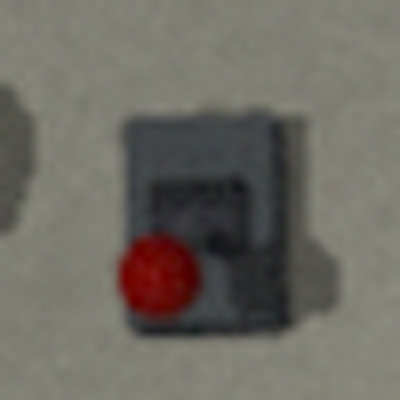

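View pics/c_sblocks.png

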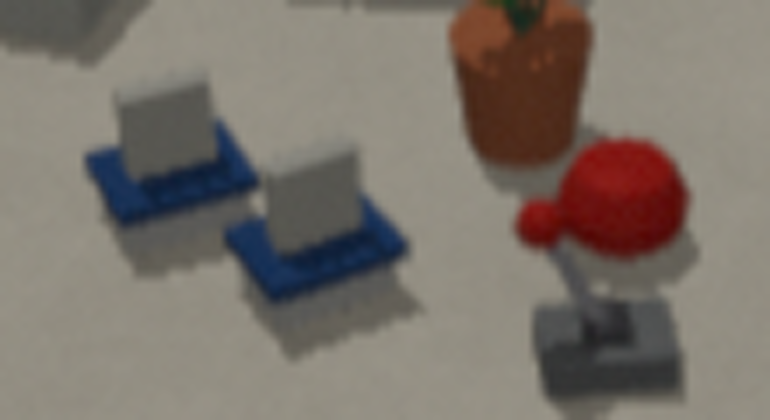

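```bash
python3 - <<'E'
from h import *
d=cap("top");ds=cap("side")
def f(cs,k,o,z): return np.array([ray(d,[(c[0]+.5)/k-.5+o[0],(c[1]+.5)/k-.5+o[1]],z) for c in cs])
def quad(n,cs,k,o,z,L):
    P=f(cs,k,o,z); c=P.mean(0)
    # order: top-left(+x+y), top-right(+x-y), br, bl
    xax=(P[0]+P[1]-P[2]-P[3])[:2]; yax=(P[0]+P[3]-P[1]-P[2])[:2]
    print(n,c.round(4),"sizes x",(np.linalg.norm(xax)/2).round(4),"y",(np.linalg.norm(yax)/2).round(4),"yaw",np.degrees(np.arctan2(xax[1],xax[0])).round(2),np.degrees(np.arctan2(-yax[0],yax[1])).round(2))
    return c
quad("A",[(108,413),(288,352),(365,592),(182,655)],8,(150,185),.038,0)
quad("B",[(335,187),(505,110),(605,330),(430,413)],8,(150,185),.038,0)
D=quad("dock",[(68,128),(628,55),(705,605),(137,683)],7,(260,150),.010,0)
W=quad("well",[(388,352),(655,317),(697,580),(425,618)],7,(260,150),.056,0)
print("well-dock",W-D)
quad("bay1fins",[(406,120),(578,98),(605,286),(430,306)],7,(260,150),.032,0)
quad("bay2fins",[(135,156),(300,135),(325,322),(152,342)],7,(260,150),.032,0)
quad("bay3fins",[(166,426),(330,405),(358,596),(186,616)],7,(260,150),.032,0)
quad("lid",[(37,80),(205,45),(245,213),(77,250)],5,(395,160),.012,0)
print("mat",f([(240,433)],5,(395,160),.004)," cup rim",f([(311,440)],5,(395,160),.089))
quad("swb",[(128,118),(273,112),(290,328),(132,330)],8,(215,135),.025,0)
print("ball",f([(160,276)],8,(215,135),.092))
E
```

```text
A [0.458  0.3601 0.038 ] sizes x 0.0787 y 0.0585 yaw 20.33 19.45
B [0.5339 0.2914 0.038 ] sizes x 0.0772 y 0.0586 yaw 25.74 25.74
dock [0.5785 0.0269 0.01  ] sizes x 0.2063 y 0.2086 yaw 7.99 8.11
well [ 0.5366 -0.0291  0.056 ] sizes x 0.0939 y 0.0952 yaw 8.58 8.17
well-dock [-0.04191336 -0.0559775   0.046     ]
bay1fins [ 0.635  -0.0165  0.032 ] sizes x 0.0695 y 0.0633 yaw 7.85 7.41
bay2fins [0.621  0.0836 0.032 ] sizes x 0.069 y 0.0616 yaw 7.28 7.43
bay3fins [0.5224 0.0705 0.032 ] sizes x 0.0688 y 0.0604 yaw 8.03 7.41
lid [ 0.6131 -0.251   0.012 ] sizes x 0.0897 y 0.0888 yaw 11.72 12.59
mat [[ 0.4673607  -0.29921079  0.004     ]]  cup rim [[ 0.46103428 -0.30925516  0.089     ]]
swb [0.677  0.2183 0.025 ] sizes x 0.0705 y 0.0487 yaw 4.67 1.93
ball [[0.6448595  0.21883814 0.092     ]]
```

```bash
python3 - <<'E'
from h import *
move((0.42,-0.40,0.24),np.radians(-70));move((0.55,-0.1,0.24));move((.458,.36,.24))
E
```

```text
pos [ 0.1719 -0.6267  0.2363] z [-0.  0. -1.] xhead -74.7 q7 [ 1.32  0.32 -0.07  1.45  0.02  1.37 -0.06]
shift [-0.5101 -0.9975 -0.0121] spin -0.0258718775647731 F [ 0.25 -0.06 -0.47] grip 1.0 t 0.35
pos [ 0.1719 -0.6267  0.2363] z [-0.  0. -1.] xhead -74.7 q7 [ 1.32  0.32 -0.07  1.45  0.02  1.37 -0.06]
shift [-1.3598 -1.68   -0.0118] spin None F [ 0.25 -0.06 -0.47] grip 1.0 t 0.35
pos [ 0.1719 -0.6267  0.2363] z [-0.  0. -1.] xhead -74.7 q7 [ 1.32  0.32 -0.07  1.45  0.02  1.37 -0.06]
shift [-2.9196 -1.79   -0.0112] spin None F [ 0.25 -0.06 -0.47] grip 1.0 t 0.35
```

Request:
drive_tool(rows=[[[-0.5,-0.95,0,-0.026,0],[-0.5,-0.95,0,-0.026,0],[-0.5,-0.95,0,-0.026,0],[-0.5,-0.95,0,-0.026,0],[-0.5,-0.95,0,-0.026,0],[-0.5,-0.95,0,-0.026,0]]])

```text
time: 1.1
position: [0.4118, -0.4017, 0.237]
tool_rot: [-2.58, 1.788, -0.002]
ft_force: [0.1, -0.1, -0.3]
grip_width: 1.0
```

```bash
python3 - <<'E'
from h import *
move((0.55,-0.1,0.24));move((.49,.2,.24));move((.458,.36,.24))
E
```

```text
pos [ 0.4118 -0.4017  0.237 ] z [ 0.002  0.001 -1.   ] xhead -69.4 q7 [ 0.98  0.18 -0.28  1.63  0.05  1.34 -0.52]
shift [-0.7797 -0.7846 -0.0076] spin None F [ 0.07 -0.11 -0.26] grip 1.0 t 1.1
pos [ 0.4118 -0.4017  0.237 ] z [ 0.002  0.001 -1.   ] xhead -69.4 q7 [ 0.98  0.18 -0.28  1.63  0.05  1.34 -0.52]
shift [-1.7862 -0.9487 -0.0067] spin None F [ 0.07 -0.11 -0.26] grip 1.0 t 1.1
pos [ 0.4118 -0.4017  0.237 ] z [ 0.002  0.001 -1.   ] xhead -69.4 q7 [ 0.98  0.18 -0.28  1.63  0.05  1.34 -0.52]
shift [-2.3231 -1.0361 -0.0062] spin None F [ 0.07 -0.11 -0.26] grip 1.0 t 1.1
```

Request:
drive_tool(rows=[[[-0.95,-0.75,0,0,0],[-0.95,-0.75,0,0,0],[-0.95,-0.75,0,0,0],[-0.95,-0.75,0,0,0],[-0.95,-0.75,0,0,0],[-0.95,-0.75,0,0,0]]])

```text
time: 1.85
position: [0.5213, -0.0604, 0.2369]
tool_rot: [2.574, -1.801, 0.002]
ft_force: [0.2, -0.1, -0.4]
grip_width: 1.001
```

Request:
drive_tool(rows=[[[-0.95,-0.2,0,0,0],[-0.95,-0.2,0,0,0],[-0.95,-0.2,0,0,0],[-0.95,-0.2,0,0,0],[-0.95,-0.2,0,0,0],[-0.95,-0.2,0,0,0]]])

```text
time: 2.6
position: [0.4785, 0.2298, 0.2368]
tool_rot: [-2.578, 1.793, 0.001]
ft_force: [-0.0, -0.6, -0.1]
grip_width: 1.0
```

```bash
python3 - <<'E'
from h import *
move((.458,.36,.20),np.radians(-70))
cap("wrist","w1");cap("top","t1")
E
```

```text
pos [0.4785 0.2298 0.2368] z [ 0.     0.002 -1.   ] xhead -69.6 q7 [ 0.28  0.13 -0.84  1.72  0.1   1.33 -1.79]
shift [-0.4306 -0.0869  0.1234] spin 0.002121146204507529 F [-0.04 -0.59 -0.12] grip 1.0 t 2.6
```

View pics/w1.png

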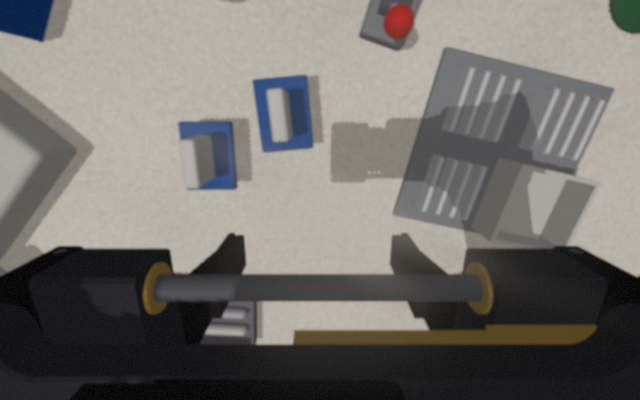

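View pics/t1.png

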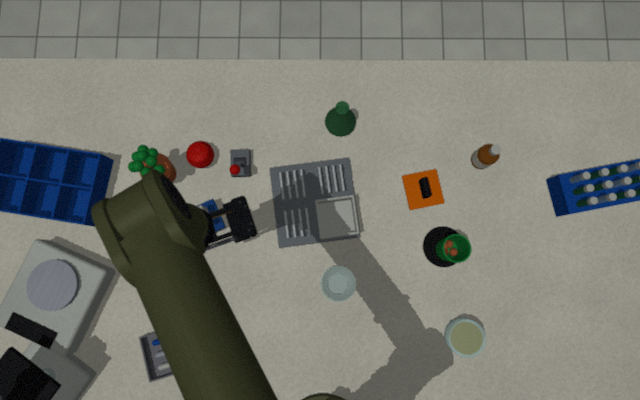

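```bash
python3 - <<'E'
from h import *
d=cap("wrist");crop(d,165,60,170,150,4,"w1c")
E
```

```text
(no output)
```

View pics/w1c.png

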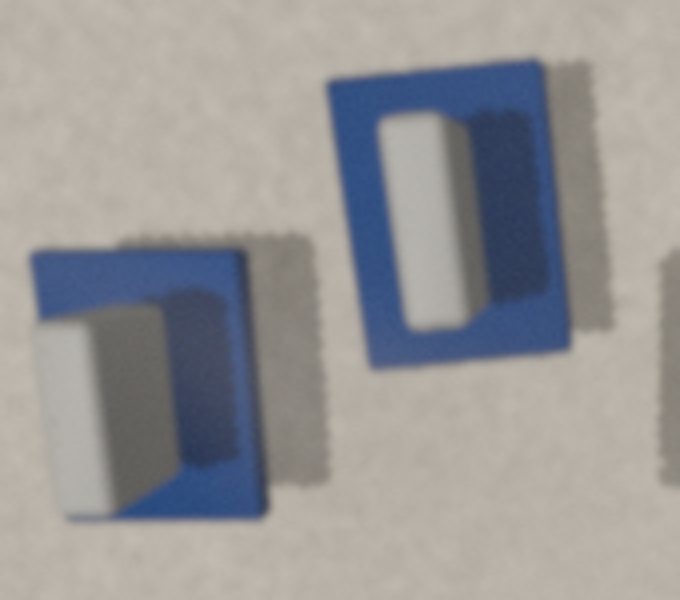

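```bash
python3 - <<'E'
from h import *
d=cap("wrist")
def q(n,cs,k,o,z):
    P=np.array([ray(d,[(c[0]+.5)/k-.5+o[0],(c[1]+.5)/k-.5+o[1]],z) for c in cs]); x=(P[0]+P[1]-P[2]-P[3])[:2]; y=(P[0]+P[3]-P[1]-P[2])[:2]
    print(n,P.mean(0).round(4),(np.linalg.norm(x)/2).round(4),(np.linalg.norm(y)/2).round(4),np.degrees(np.arctan2(x[1],x[0])).round(2),np.degrees(np.arctan2(-y[0],y[1])).round(2))
q("A",[(33,252),(240,250),(263,516),(62,518)],4,(165,60),.038)
q("B",[(330,82),(540,62),(570,347),(373,367)],4,(165,60),.038)
q("Bgrip",[(380,115),(443,112),(465,328),(410,330)],4,(165,60),.090)
move((.534,.2915,.15),np.radians(25.7-90))
move((.4585,.3605,.06),np.radians(20-90))
E
```

```text
A [0.4612 0.3601 0.038 ] 0.0775 0.0595 18.98 20.43
B [0.5365 0.2913 0.038 ] 0.0769 0.0573 25.27 25.26
Bgrip [0.5362 0.2915 0.09  ] 0.0495 0.0141 24.42 22.18
pos [0.4806 0.2242 0.2363] z [-0.    -0.001 -1.   ] xhead -70.2 q7 [ 0.29  0.13 -0.83  1.72  0.1   1.33 -1.79]
shift [-0.151  -0.2439  0.2874] spin -0.03257171595525945 F [ 0.73 -0.17 -0.83] grip 1.0 t 2.8
pos [0.4806 0.2242 0.2363] z [-0.    -0.001 -1.   ] xhead -70.2 q7 [ 0.29  0.13 -0.83  1.72  0.1   1.33 -1.79]
shift [-0.4531 -0.0853  0.5872] spin -0.0009050359786445104 F [ 0.73 -0.17 -0.83] grip 1.0 t 2.8
```

Request:
drive_tool(rows=[[[-0.155,-0.242,0.1,-0.031,0],[-0.155,-0.242,0.2,-0.031,0],[-0.155,-0.242,0.29,-0.031,0],[-0.155,-0.242,0.29,-0.031,0],[-0.155,-0.242,0.29,-0.031,0]]])

```text
time: 3.42
position: [0.5331, 0.2939, 0.1506]
tool_rot: [-2.656, 1.676, -0.002]
ft_force: [0.0, -0.2, -0.6]
grip_width: 1.002
```

```bash
python3 - <<'E'
from h import *
move((.5352,.2914,.06),np.radians(25.4-90))
d=cap("wrist","w2");cap("side","s2")
for z in(.038,.09):print(proj(d,(.5352,.2914,z)))
E
```

```text
pos [0.5331 0.2939 0.1506] z [ 0.002 -0.    -1.   ] xhead -64.5 q7 [ 0.12  0.41 -0.83  1.64  0.32  1.23 -1.9 ]
shift [ 0.0105 -0.0024  0.3022] spin 0.0004885952822172839 F [ 0.04 -0.2  -0.56] grip 1.002 t 3.425
[320.63834992 200.82122928]
[321.35985795 221.09447802]
```

View pics/w2.png

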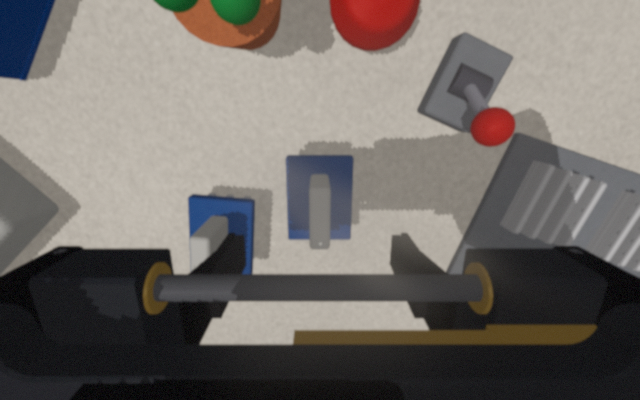

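Request:
drive_tool(rows=[[[0.006,0,0.1,0,0],[0.006,0,0.2,0,0],[0.006,0,0.3,0,0],[0.006,0,0.3,0,0],[0.006,0,0.3,0,255],[0.006,0,0.3,0,255],[0.006,0,0.3,0,255],[0.006,0,0.3,0,255],[0.006,0,0.3,0,255],[0.006,0,0.3,0,255]]], grip_force=25)

```text
time: 4.78
position: [0.5328, 0.2933, 0.0595]
tool_rot: [2.658, -1.674, -0.0]
ft_force: [-0.1, -0.2, 0.0]
grip_width: 0.397
```

```bash
python3 - <<'E'
from h import *
print("16mm->",16/87)
D=np.array([.5786,.027]);y=np.radians(7.8);R=np.array([[np.cos(y),-np.sin(y)],[np.sin(y),np.cos(y)]])
for n,o in(("bay1",(.05,-.05)),("bay2",(.05,.05)),("bay3",(-.05,.05)),("well",(-.05,-.05))): print(n,(D+R@o).round(4))
b=D+R@np.array([.05,.05])
move((*b,.17),y-np.pi/2)
E
```

```text
16mm-> 0.1839080459770115
bay1 [ 0.6349 -0.0158]
bay2 [0.6214 0.0833]
bay3 [0.5223 0.0698]
well [ 0.5358 -0.0293]
pos [0.5328 0.2933 0.0595] z [-0. -0. -1.] xhead -64.4 q7 [ 0.08  0.5  -0.79  1.73  0.4   1.08 -1.96]
shift [ 0.7587  0.0362 -0.3684] spin 0.09891871171056095 F [-0.1  -0.16  0.01] grip 0.397 t 4.775
```

Request:
drive_tool(rows=[[[0,0,0,0,255],[0,0,0,0,255],[0,0,0,0,255],[0,0,0,0,255],[0,0,0,0,255],[0,0,-0.1,0,255],[0,0,-0.2,0,255],[0,0,-0.3,0,255],[0,0,-0.38,0,255],[0,0,-0.38,0,255]]])

```text
time: 6.02
position: [0.5334, 0.2941, 0.175]
tool_rot: [-2.656, 1.672, -0.003]
ft_force: [0.4, -0.8, -3.9]
grip_width: 0.179
```

```bash
python3 - <<'E'
from h import *
move((.6214,.0833,.17),np.radians(-82.2))
cap("wrist","w3")
E
```

```text
pos [0.5334 0.2941 0.175 ] z [ 0.003  0.001 -1.   ] xhead -64.4 q7 [ 0.13  0.39 -0.84  1.62  0.3   1.27 -1.89]
shift [0.7605 0.0394 0.0164] spin 0.09895848092216164 F [ 0.42 -0.82 -3.93] grip 0.179 t 6.025
```

View pics/w3.png

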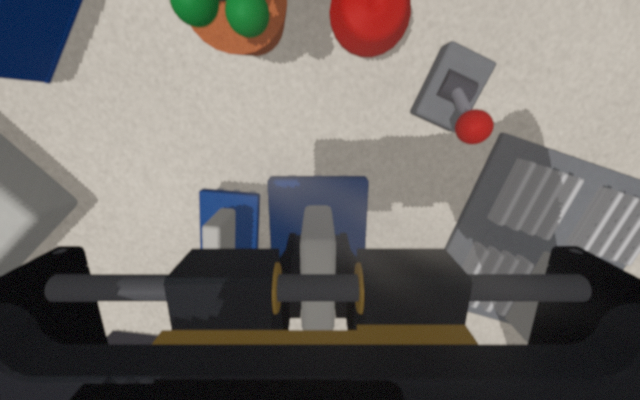

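Request:
drive_tool(rows=[[[0.2,0.01,0,0.03,255],[0.4,0.02,0,0.06,255],[0.6,0.03,0,0.099,255],[0.755,0.038,0,0.099,255],[0.755,0.038,0,0.099,255],[0.755,0.038,0,0.099,255],[0.755,0.038,0,0.099,255]]])

```text
time: 6.95
position: [0.6194, 0.0861, 0.1728]
tool_rot: [2.37, -2.062, -0.002]
ft_force: [0.0, 0.6, -2.6]
grip_width: 0.185
```

```bash
python3 - <<'E'
from h import *
move((.6214,.0833,.08),np.radians(-82.2))
d=cap("wrist","w4");move((.6214,.0833,.08),np.radians(-82.2))
D=np.array([.5786,.027]);y=np.radians(7.8);R=np.array([[np.cos(y),-np.sin(y)],[np.sin(y),np.cos(y)]])
im=d["img"].copy()
for bx,by in((.05,-.05),(.05,.05)):
  for o in(-27,-9,9,27):
    a=[proj(d,(*(D+R@np.array([bx+sx,by+o/1000])),.034)) for sx in(-.035,.035)]
    cv2.line(im,tuple(int(round(v)) for v in a[0]),tuple(int(round(v)) for v in a[1]),(0,0,255),1)
cs=[proj(d,(*(D+R@np.array(c)),.01)).round(0).astype(int) for c in((.105,.105),(.105,-.105),(-.105,-.105),(-.105,.105))]
cv2.polylines(im,[np.array(cs)],True,(0,255,0),1)
cv2.imwrite("pics/w4o.png",im);cap("side","s4");
E
```

```text
pos [0.6194 0.0861 0.1728] z [-0.001  0.001 -1.   ] xhead -82.0 q7 [ 0.38  0.39 -0.71  1.58  0.26  1.27 -1.8 ]
shift [ 0.0105 -0.0058  0.3092] spin 0.0008634727429019469 F [ 0.01  0.59 -2.63] grip 0.185 t 6.95
pos [0.6196 0.086  0.1731] z [-0.001  0.    -1.   ] xhead -82.0 q7 [ 0.38  0.39 -0.71  1.58  0.26  1.27 -1.8 ]
shift [ 0.01   -0.005   0.3102] spin 0.0008615796460704671 F [-1.16  0.88 -2.2 ] grip 0.183 t 7.0
```

View pics/w4.png

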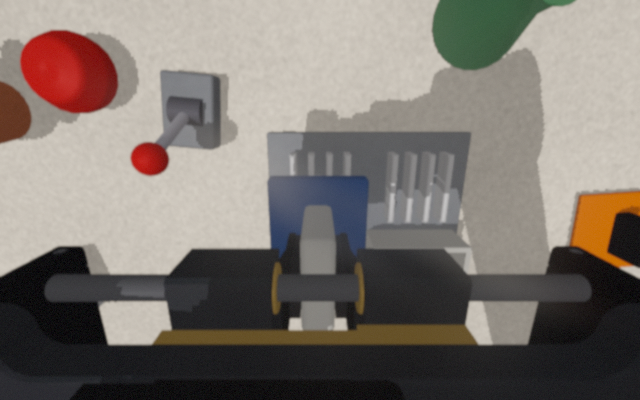

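View pics/w4o.png

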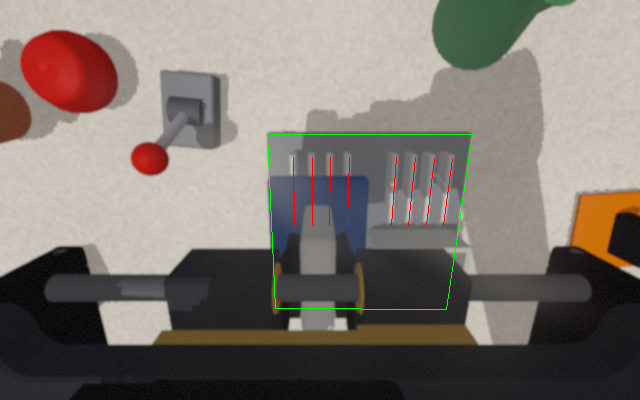

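View pics/s4.png

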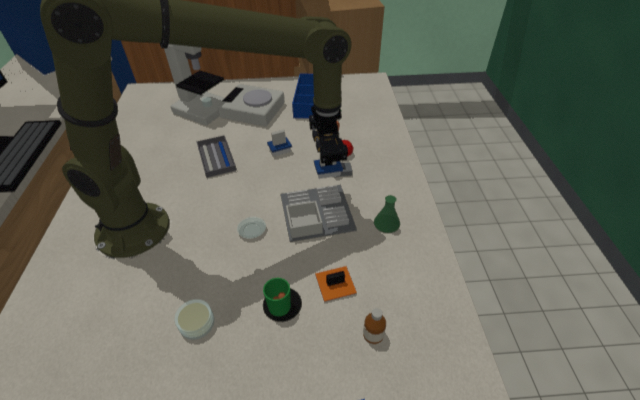

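```bash
python3 - <<'E'
from h import *
d=cap("wrist");s=ctrl.get_state();p=s["position"];y=np.radians(8)
X=np.array([np.cos(y),np.sin(y),0]);Y=np.array([-np.sin(y),np.cos(y),0])
for off in(-.003,0,.003):
  print(off,[proj(d,p+X*(.04+off)+Y*k+np.array([0,0,-.0215])).round(1) for k in(.03,-.03)],proj(d,p+X*(.025+off)+np.array([0,0,.0305])).round(1))
crop(d,250,160,140,90,5,"w4c")
move((.6214,.0833,.08),np.radians(-82.2))
E
```

```text
-0.003 [array([267.2, 187.4]), array([368.9, 187.3])] [318.2 250.5]
0 [array([267. , 182.5]), array([369.2, 182.4])] [318.2 244.2]
0.003 [array([266.7, 177.5]), array([369.4, 177.4])] [318.2 237.9]
pos [0.6199 0.0854 0.1734] z [-0.  0. -1.] xhead -82.1 q7 [ 0.38  0.39 -0.71  1.58  0.26  1.27 -1.8 ]
shift [ 0.0078 -0.0039  0.3114] spin 0.0006075436638622492 F [ 0.05 -0.26 -3.18] grip 0.184 t 7.1
```

View pics/w4c.png

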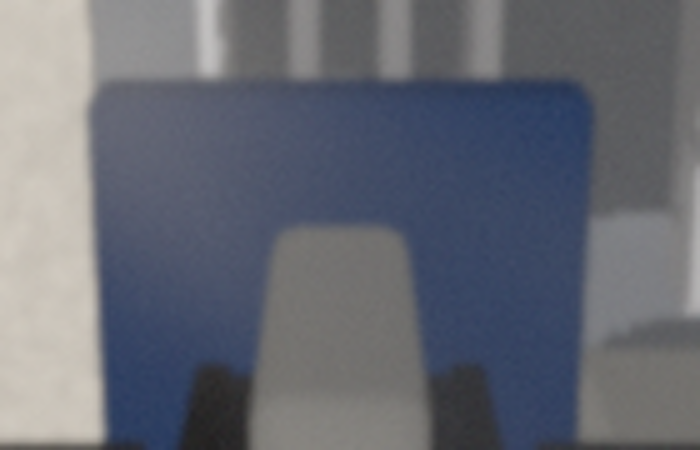

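Request:
drive_tool(rows=[[[0.008,0.006,0.08,0.001,255],[0.008,0.006,0.16,0.001,255],[0.008,0.006,0.2,0.001,255],[0.008,0.006,0.2,0.001,255],[0.008,0.006,0.2,0.001,255]]])

```text
time: 7.72
position: [0.6196, 0.0819, 0.1146]
tool_rot: [-2.363, 2.068, -0.002]
ft_force: [0.4, 0.4, -2.8]
grip_width: 0.181
```

```bash
python3 - <<'E'
from h import *
move((.6184,.0829,.0695),np.radians(-82.2))
d=cap("wrist","w5");
D=np.array([.5786,.027]);y=np.radians(7.8);R=np.array([[np.cos(y),-np.sin(y)],[np.sin(y),np.cos(y)]])
im=d["img"].copy()
for bx,by in((.05,-.05),(.05,.05)):
  for o in(-27,-9,9,27):
    a=[proj(d,(*(D+R@np.array([bx+sx,by+o/1000])),.034)) for sx in(-.035,.035)]
    cv2.line(im,tuple(int(round(v)) for v in a[0]),tuple(int(round(v)) for v in a[1]),(0,0,255),1)
crop({"img":im},220,110,240,140,3,"w5o")
crop(d,220,110,240,140,3,"w5c")
move((.6184,.0829,.0695),np.radians(-82.2))
E
```

```text
pos [0.6196 0.0819 0.1146] z [ 0.002  0.    -1.   ] xhead -82.4 q7 [ 0.37  0.44 -0.69  1.64  0.3   1.17 -1.83]
shift [-0.0038  0.0039  0.1503] spin -0.000977282579342296 F [ 0.39  0.45 -2.81] grip 0.181 t 7.725
pos [0.6197 0.0818 0.1147] z [ 0.002  0.    -1.   ] xhead -82.4 q7 [ 0.37  0.44 -0.69  1.64  0.3   1.17 -1.83]
shift [-0.0041  0.0043  0.1508] spin -0.001034008147924146 F [ 0.18 -0.23 -2.55] grip 0.18 t 7.775
```

View pics/w5o.png

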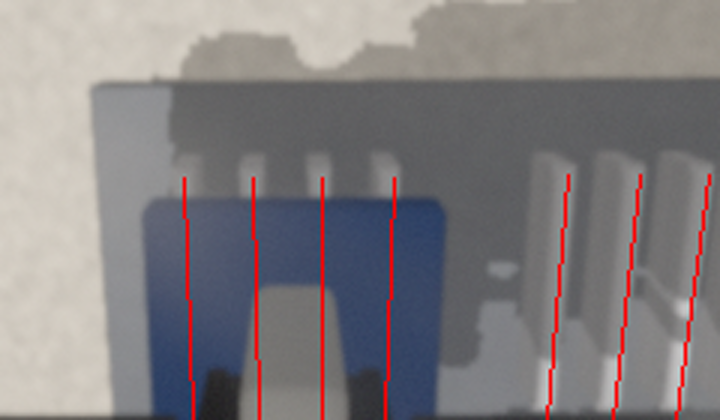

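View pics/w5c.png

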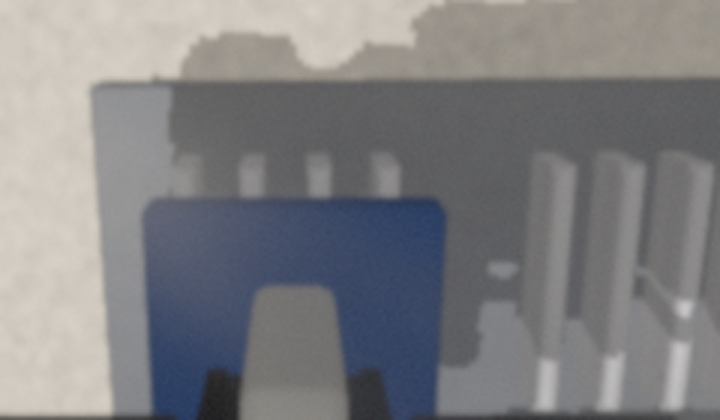

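Request:
drive_tool(rows=[[[-0.0045,-0.006,0.0,-0.001,255],[-0.0045,-0.006,0.03,-0.001,255],[-0.0045,-0.006,0.06,-0.001,255],[-0.0045,-0.006,0.08,-0.001,255],[-0.0045,-0.006,0.1,-0.001,255],[-0.0045,-0.006,0.12,-0.001,255],[-0.0045,-0.006,0.135,-0.001,255],[-0.0045,-0.006,0.15,-0.001,255],[-0.0045,-0.006,0.15,-0.001,255],[-0.0045,-0.006,0.15,-0.001,255]]])

```text
time: 9.02
position: [0.6207, 0.0831, 0.0693]
tool_rot: [-2.367, 2.065, -0.001]
ft_force: [-2.5, 0.3, 4.0]
grip_width: 0.182
```

```bash
python3 - <<'E'
from h import *
move((.6214,.0833,.0695),np.radians(-82.2))
d=cap("wrist");
crop(d,220,110,240,140,3,"w6c")
d=cap("side");crop(d,270,120,100,130,5,"s6c")
E
```

```text
pos [0.6207 0.0831 0.0693] z [ 0. -0. -1.] xhead -82.2 q7 [ 0.35  0.49 -0.67  1.68  0.33  1.09 -1.85]
shift [-0.0003 -0.0024 -0.0008] spin -7.418903993501095e-05 F [-2.51  0.34  4.04] grip 0.182 t 9.025
```

View pics/w6c.png

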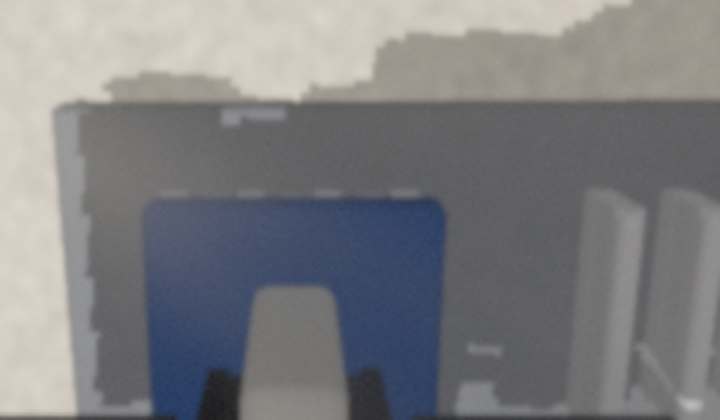

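View pics/s6c.png

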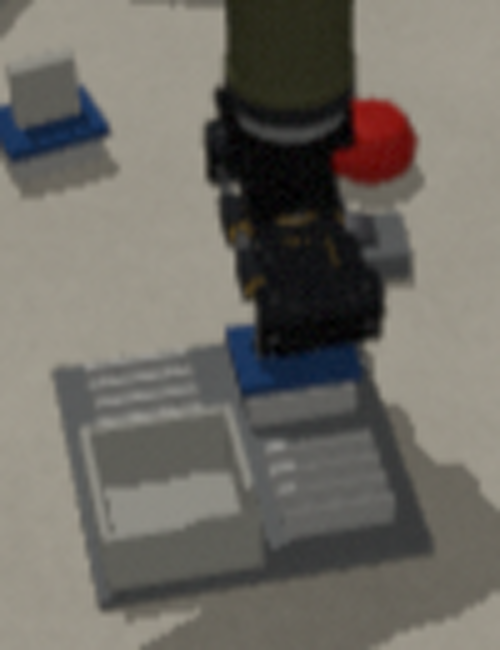

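Request:
drive_tool(rows=[[[0,0,0,0,0],[0,0,0,0,0],[0,0,0,0,0],[0,0,0,0,0],[0,0,0,0,0],[0,0,0,0,0],[0,0,0,0,0],[0,0,-0.1,0,0],[0,0,-0.2,0,0],[0,0,-0.4,0,0],[0,0,-0.5,0,0],[0,0,-0.5,0,0]]])

```text
time: 10.62
position: [0.6221, 0.0836, 0.2218]
tool_rot: [-2.364, 2.063, -0.007]
ft_force: [0.2, -0.2, 0.4]
grip_width: 0.996
```

```bash
python3 - <<'E'
from h import *
move((.46,.36,.21),np.radians(-70))
d=cap("wrist","w7");
d=cap("top","t7");crop(d,150,185,90,90,8,"t7b")
E
```

```text
pos [0.6221 0.0836 0.2218] z [ 0.006  0.    -1.   ] xhead -82.2 q7 [ 0.39  0.36 -0.72  1.52  0.24  1.35 -1.78]
shift [-0.9859  0.4109  0.0366] spin -0.06786032337677235 F [ 0.21 -0.16  0.37] grip 0.996 t 10.625
```

View pics/w7.png

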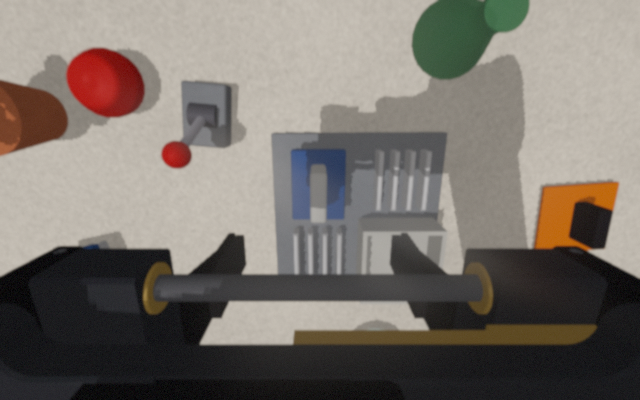

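View pics/t7b.png

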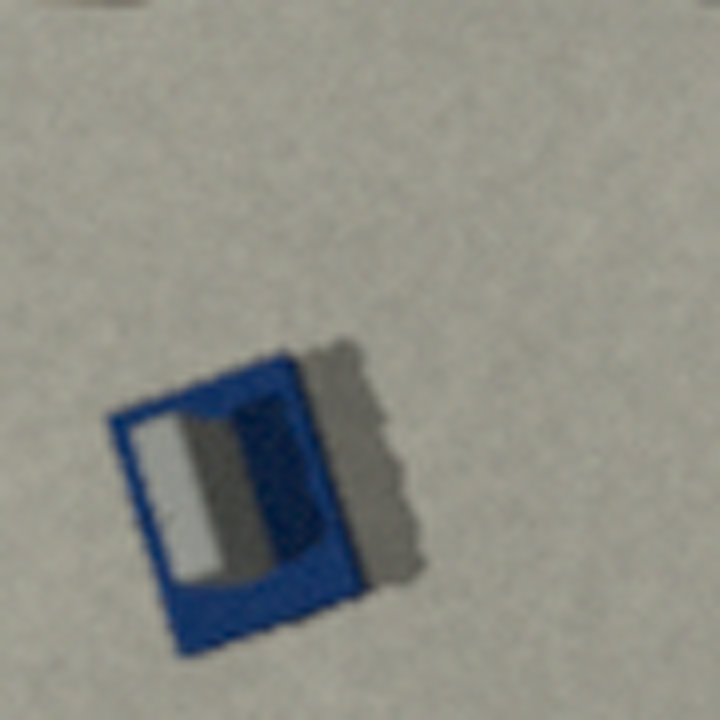

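Request:
drive_tool(rows=[[[-0.98,0.416,0,-0.068,0],[-0.98,0.416,0,-0.068,0],[-0.98,0.416,0,-0.068,0],[-0.98,0.416,0,-0.068,0],[-0.98,0.416,0.06,-0.068,0],[-0.98,0.416,0.15,-0.068,0],[-0.98,0.416,0.23,-0.068,0],[-0.98,0.416,0.23,-0.068,0],[-0.98,0.416,0.23,-0.068,0]]])

```text
time: 11.85
position: [0.4572, 0.3572, 0.1495]
tool_rot: [2.573, -1.802, -0.001]
ft_force: [0.4, 0.8, 0.8]
grip_width: 0.996
```

```bash
python3 - <<'E'
from h import *
move((.4583,.3601,.06),np.radians(-70))
d=cap("wrist","w8");
move((.4583,.3601,.06),np.radians(-70))
E
```

```text
pos [0.4572 0.3572 0.1495] z [-0.001 -0.    -1.   ] xhead -70.0 q7 [ 0.03  0.35 -0.88  1.71  0.29  1.21 -2.15]
shift [-0.0077 -0.0069  0.2983] spin -3.0285984642100374e-05 F [0.38 0.79 0.75] grip 0.996 t 11.85
pos [0.4575 0.3575 0.1501] z [ 0.001  0.001 -1.   ] xhead -70.0 q7 [ 0.03  0.35 -0.88  1.71  0.29  1.21 -2.15]
shift [-0.0072 -0.0051  0.3003] spin -5.260114390943416e-05 F [0.21 0.27 0.56] grip 0.994 t 11.9
```

View pics/w8.png

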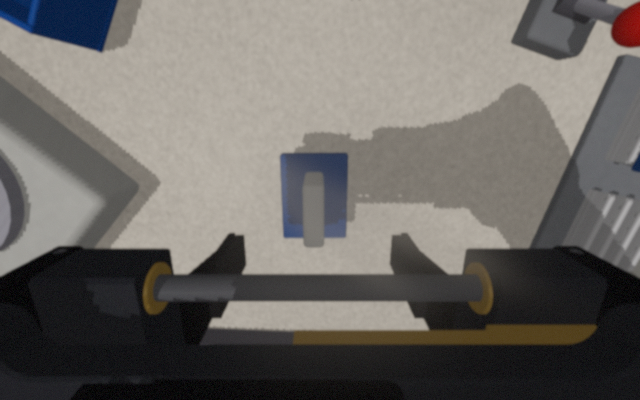

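Request:
drive_tool(rows=[[[-0.009,-0.003,0.1,0,0],[-0.009,-0.003,0.2,0,0],[-0.009,-0.003,0.3,0,0],[-0.009,-0.003,0.3,0,0],[-0.009,-0.003,0.3,0,255],[-0.009,-0.003,0.3,0,255],[-0.009,-0.003,0.3,0,255],[-0.009,-0.003,0.3,0,255],[-0.009,-0.003,0.3,0,255],[-0.009,-0.003,0.3,0,255],[-0.009,-0.003,0.3,0,255],[-0.009,-0.003,0.3,0,255],[-0.009,-0.003,0.3,0,255],[-0.009,-0.003,0.3,0,255],[-0.009,-0.003,0.3,0,255]]])

```text
time: 13.78
position: [0.4569, 0.3603, 0.0594]
tool_rot: [2.574, -1.801, -0.0]
ft_force: [-1.4, -0.1, -1.7]
grip_width: 0.176
```

Request:
drive_tool(rows=[[[0,0,0,0,255],[0,0,-0.1,0,255],[0,0,-0.2,0,255],[0,0,-0.3,0,255],[0,0,-0.38,0,255],[0,0,-0.38,0,255]]])

```text
time: 14.52
position: [0.4577, 0.3608, 0.1748]
tool_rot: [-2.572, 1.8, -0.002]
ft_force: [0.3, -0.2, -3.3]
grip_width: 0.183
```

```bash
python3 - <<'E'
from h import *
move((.5223,.0698,.175),np.radians(-82.2))
E
```

```text
pos [0.4577 0.3608 0.1748] z [ 0.003  0.001 -1.   ] xhead -70.0 q7 [ 0.03  0.34 -0.89  1.68  0.27  1.25 -2.14]
shift [ 0.9852  0.1295 -0.0013] spin 0.06783214325959613 F [ 0.27 -0.21 -3.26] grip 0.183 t 14.525
```

Request:
drive_tool(rows=[[[0.2,0.03,0,0.02,255],[0.4,0.05,0,0.04,255],[0.6,0.08,0,0.068,255],[0.8,0.11,0,0.068,255],[0.982,0.129,0,0.068,255],[0.982,0.129,0.1,0.068,255],[0.982,0.129,0.2,0.068,255],[0.982,0.129,0.2,0.068,255],[0.982,0.129,0.2,0.068,255]]])

```text
time: 15.65
position: [0.5215, 0.0705, 0.1137]
tool_rot: [2.368, -2.065, -0.0]
ft_force: [1.0, 0.4, -2.5]
grip_width: 0.18
```

```bash
python3 - <<'E'
from h import *
d=cap("wrist","w9");move((.5223,.0698,.0695),np.radians(-82.2))
crop(d,220,110,240,140,3,"w9c")
s=ctrl.get_state();p=s["position"];y=np.radians(7.8)
X=np.array([np.cos(y),np.sin(y),0]);Y=np.array([-np.sin(y),np.cos(y),0])
for off in(-.003,0,.003):
  print(off,[proj(d,p+X*(.04+off)+Y*k+np.array([0,0,-.0215])).round(1) for k in(.03,-.03)])
for o in(-27,-9,9,27): print(proj(d,np.array([.5223,.0698,.034])+X*.035+Y*o/1000).round(1))
E
```

```text
pos [0.5221 0.0706 0.1143] z [ 0.001  0.    -1.   ] xhead -82.2 q7 [ 0.48  0.23 -0.73  1.88  0.17  1.09 -1.75]
shift [ 2.800e-03 -1.000e-04  1.493e-01] spin 7.852086738804122e-05 F [-0.41  0.31 -2.7 ] grip 0.183 t 15.7
-0.003 [array([266.5, 186.9]), array([368.6, 186.9])]
0 [array([266.3, 181.9]), array([368.8, 181.9])]
0.003 [array([266. , 176.9]), array([369.1, 176.9])]
[353.3 170.4]
[330.2 170.4]
[307.1 170.4]
[284.  170.4]
```

View pics/w9c.png

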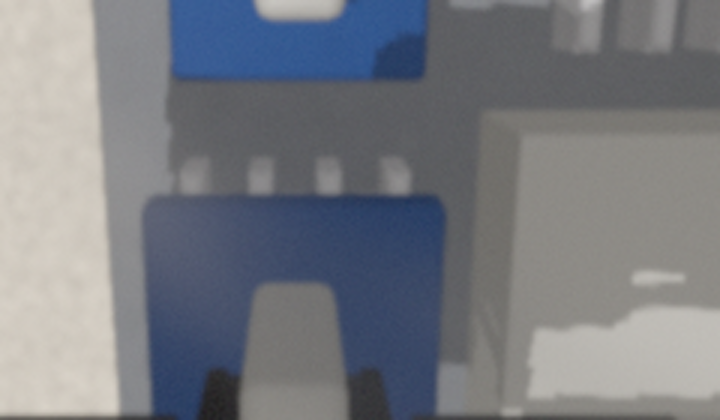

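Request:
drive_tool(rows=[[[0.002,0,0.03,0,255],[0.002,0,0.06,0,255],[0.002,0,0.08,0,255],[0.002,0,0.1,0,255],[0.002,0,0.12,0,255],[0.002,0,0.135,0,255],[0.002,0,0.15,0,255],[0.002,0,0.15,0,255],[0.002,0,0.15,0,255]]])

```text
time: 16.82
position: [0.5217, 0.0697, 0.0693]
tool_rot: [2.367, -2.065, 0.001]
ft_force: [-3.4, -0.3, 5.8]
grip_width: 0.182
```

```bash
python3 - <<'E'
from h import *
move((.5223,.0698,.0695),np.radians(-82.2))
d=cap("side");crop(d,270,120,100,130,5,"s10c")
E
```

```text
pos [0.5217 0.0697 0.0693] z [ 0. -0. -1.] xhead -82.2 q7 [ 0.45  0.29 -0.71  1.92  0.22  1.01 -1.79]
shift [-0.     -0.0019 -0.0006] spin -8.301722639525432e-05 F [-3.36 -0.29  5.81] grip 0.182 t 16.825
```

View pics/s10c.png

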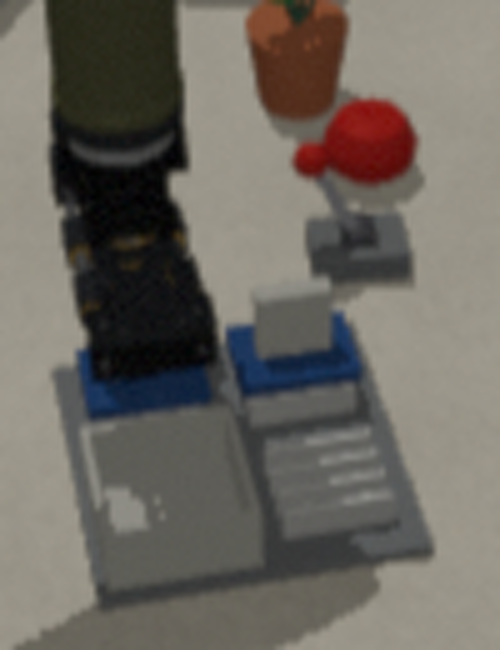

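Request:
drive_tool(rows=[[[0,0,0,0,130],[0,0,0,0,130],[0,0,0,0,130],[0,0,0,0,130],[0,0,0,0,130],[0,0,-0.1,0,130],[0,0,-0.2,0,0],[0,0,-0.4,0,0],[0,0,-0.6,0,0],[0,0,-0.65,0,0],[0,0,-0.65,0,0]]])

```text
time: 18.25
position: [0.5219, 0.0696, 0.264]
tool_rot: [-2.366, 2.065, -0.002]
ft_force: [-0.1, -0.7, -1.0]
grip_width: 0.954
```

```bash
python3 - <<'E'
from h import *
d=cap("wrist","w11");d=cap("top","t11");d=cap("side");crop(d,230,180,110,150,4,"s11c");crop(d,270,120,100,130,5,"s11d")
move((.467,-.2,.26))
E
```

```text
pos [0.5205 0.0693 0.2613] z [-0.004 -0.    -1.   ] xhead -82.2 q7 [ 0.53  0.09 -0.75  1.7   0.06  1.38 -1.67]
shift [0.8653 0.2982 0.0051] spin None F [-0.27  0.33 -0.63] grip 0.99 t 18.4
```

View pics/w11.png

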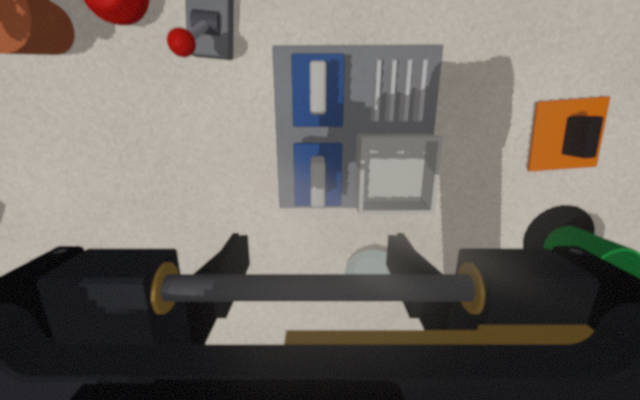

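View pics/s11c.png

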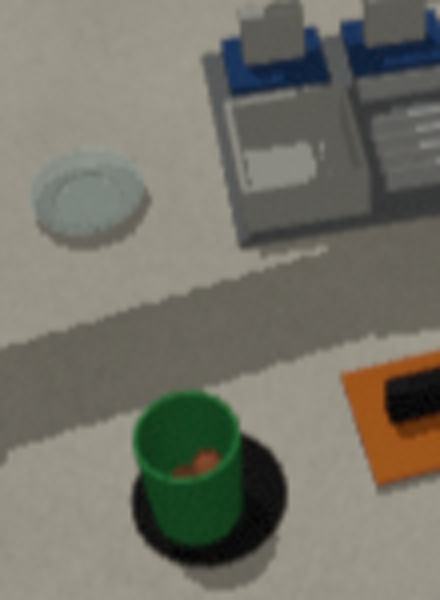

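View pics/s11d.png

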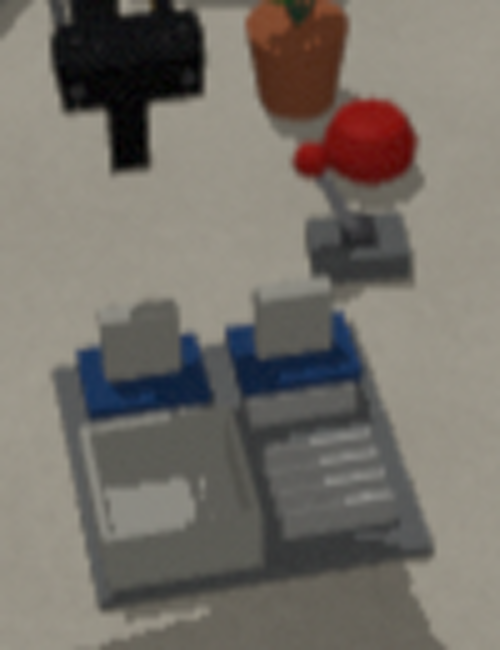

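Request:
drive_tool(rows=[[[0.4,0.14,0,0.15,0],[0.4,0.14,0,0.2,0],[0.8,0.28,0,0.3,0],[0.8,0.28,0,0.4,0],[0.8,0.28,0,0.5,0],[0.8,0.28,0,0.5,0],[0.8,0.28,0,0.5,0],[0.8,0.28,0,0.5,0],[0.8,0.28,0,0.5,0],[0.8,0.28,0,0.5,0],[0.8,0.28,0,0.5,0]]])

```text
time: 19.77
position: [0.4694, -0.18, 0.2613]
tool_rot: [0.215, -3.131, -0.004]
ft_force: [-0.0, 0.8, -0.0]
grip_width: 1.005
```

```bash
python3 - <<'E'
from h import *
d=cap("wrist","w12");cap("top","t12");move((.464,-.305,.2))
for X in((.461,-.309,.089),(.467,-.299,.004)):print(proj(d,X).round(1))
E
```

```text
pos [ 0.4695 -0.1799  0.2615] z [-0.003  0.002 -1.   ] xhead -172.1 q7 [ 0.58  0.01 -0.27  1.76  0.    1.38 -2.69]
shift [ 0.0749 -0.4112  0.2042] spin None F [-0.15  0.05  0.52] grip 1.0 t 19.875
[344.3  59.4]
[332.4  77.7]
```

View pics/w12.png

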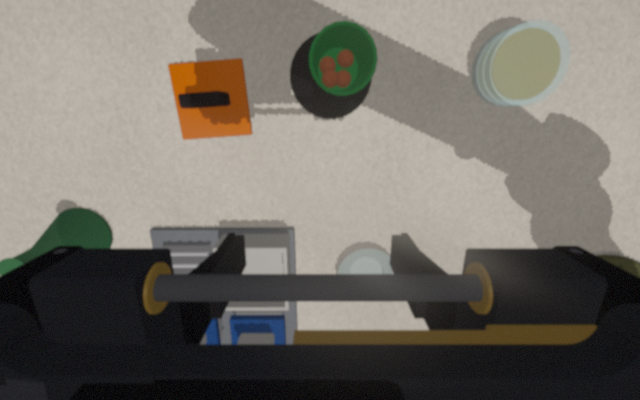

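View pics/t12.png

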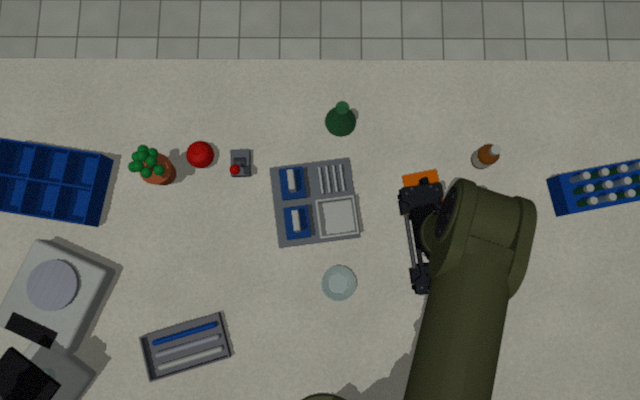

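Request:
drive_tool(rows=[[[0,-0.1,0,-0.1,0],[0,-0.1,0,-0.2,0],[0,-0.2,0,-0.3,0],[0,-0.2,0,-0.4,0],[0.07,-0.2,0,-0.5,0],[0.07,-0.2,0,-0.6,0],[0.07,-0.3,0,-0.7,0],[0.07,-0.4,0,-0.8,0],[0.07,-0.4,0,-0.8,0],[0.07,-0.4,0,-0.8,0],[0.07,-0.4,0,-0.8,0],[0.07,-0.4,0,-0.8,0],[0.07,-0.4,0,-0.8,0],[0.07,-0.4,0,-0.8,0],[0.07,-0.4,0,-0.8,0]]])

```text
time: 21.75
position: [0.4655, -0.3018, 0.2622]
tool_rot: [-3.045, 0.765, 0.003]
ft_force: [0.0, 0.2, -0.1]
grip_width: 1.003
```

```bash
python3 - <<'E'
from h import *
move((.461,-.309,.2),np.radians(8))
E
```

```text
pos [ 0.4655 -0.3018  0.2622] z [-0.001  0.002 -1.   ] xhead -28.2 q7 [ 0.77  0.12 -0.26  1.64  0.03  1.38  0.01]
shift [-0.0014  0.0283  0.2073] spin -0.20110083433654802 F [ 0.02  0.24 -0.12] grip 1.003 t 21.75
```

Request:
drive_tool(rows=[[[0,0.027,0.1,-0.05,0],[0,0.027,0.2,-0.1,0],[0,0.027,0.3,-0.15,0],[0,0.027,0.3,-0.201,0],[0,0.027,0.3,-0.201,0],[0,0.027,0.3,-0.201,0]]])

```text
time: 22.5
position: [0.4623, -0.3092, 0.1737]
tool_rot: [-3.134, -0.215, -0.002]
ft_force: [0.2, 0.6, -0.6]
grip_width: 0.997
```

```bash
python3 - <<'E'
from h import *
d=cap("wrist","w13");move((.461,-.309,.059),np.radians(8));cap("side","s13")
print(proj(d,(.461,-.309,.089)))
E
```

```text
pos [ 0.4624 -0.3093  0.1738] z [ 0.001  0.001 -1.   ] xhead 7.9 q7 [ 0.81  0.18 -0.3   1.76  0.05  1.21  0.64]
shift [-0.0048 -0.0013  0.3825] spin -0.0006482809113383984 F [-0.28  0.15  0.73] grip 1.0 t 22.55
[314.79908513 210.13999985]
```

View pics/w13.png

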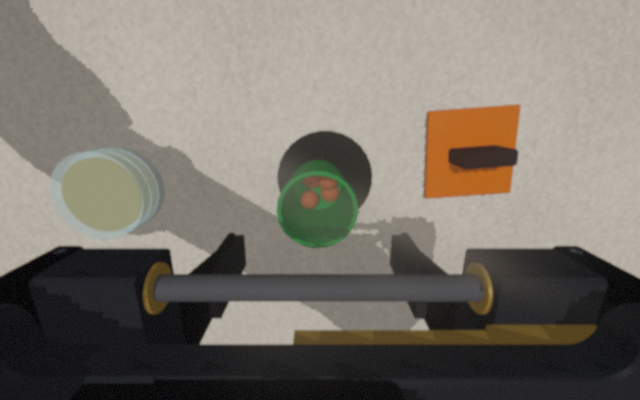

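View pics/s13.png

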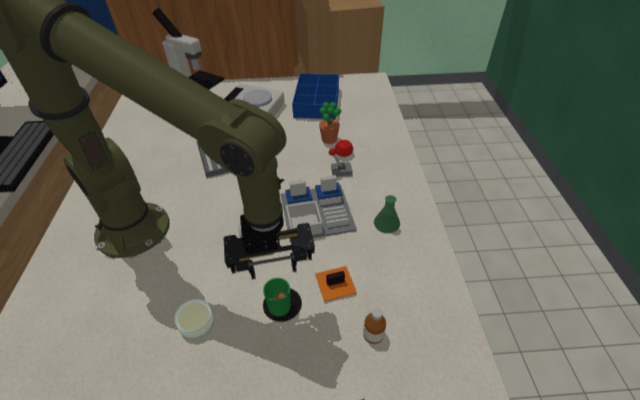

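Request:
drive_tool(rows=[[[-0.002,0,0.1,0,0],[-0.002,0,0.2,0,0],[-0.002,0,0.3,0,0],[-0.002,0,0.385,0,0],[-0.002,0,0.385,0,0],[-0.002,0,0.385,0,0],[-0.002,0,0.385,0,255],[-0.002,0,0.385,0,255],[-0.002,0,0.385,0,255],[-0.002,0,0.385,0,255],[-0.002,0,0.385,0,255],[-0.002,0,0.385,0,255],[-0.002,0,0.385,0,255]]], grip_force=15)

```text
time: 24.22
position: [0.462, -0.3094, 0.0586]
tool_rot: [-3.134, -0.22, -0.002]
ft_force: [-1.7, 1.0, 4.7]
grip_width: 0.768
```

Request:
drive_tool(rows=[[[0,0,-0.1,0,255],[0,0,-0.2,0,255],[0,0,-0.3,0,255],[0,0,-0.35,0,255],[0,0,-0.35,0,255],[0,0,-0.35,0,255]]])

```text
time: 24.98
position: [0.4607, -0.3087, 0.1613]
tool_rot: [-3.131, -0.22, 0.002]
ft_force: [0.9, 0.3, -2.9]
grip_width: 0.769
```

```bash
python3 - <<'E'
from h import *
y=np.radians(7.8);Y=np.array([-np.sin(y),np.cos(y)])
W=np.array([.536,-.0292])
st=W-Y*(.048+.055);print(st)
move((*st,.12),y)
d=cap("side","s14");crop(d,200,180,130,130,5,"s14c")
E
```

```text
[ 0.5499787  -0.13124703]
pos [ 0.4607 -0.3087  0.1613] z [-0.002  0.002 -1.   ] xhead 8.0 q7 [ 0.81  0.19 -0.3   1.78  0.06  1.19  0.64]
shift [ 0.3775 -0.5437  0.1386] spin 0.0013141481899868758 F [ 0.94  0.31 -2.9 ] grip 0.769 t 24.975
```

View pics/s14c.png

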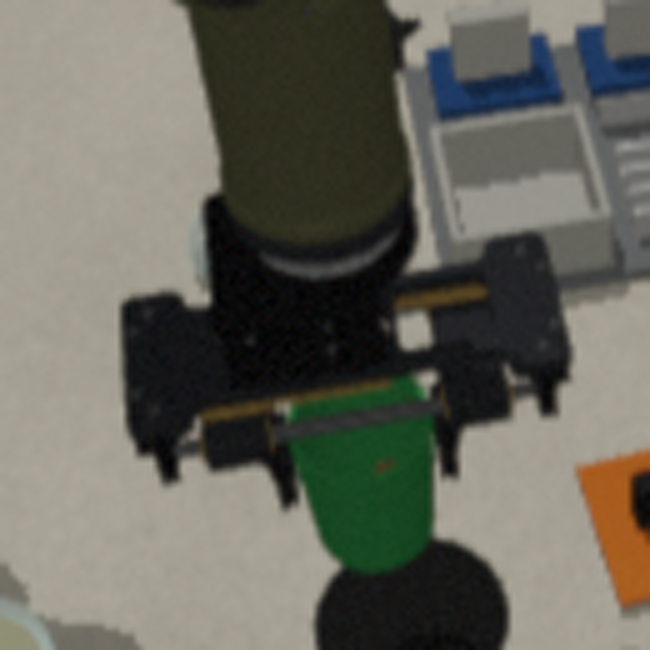

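Request:
drive_tool(rows=[[[0.1,-0.14,0,0,255],[0.2,-0.28,0,0,255],[0.3,-0.42,0,0,255],[0.377,-0.54,0.05,0,255],[0.377,-0.54,0.1,0,255],[0.377,-0.54,0.15,0,255],[0.377,-0.54,0.2,0,255],[0.377,-0.54,0.235,0,255],[0.377,-0.54,0.235,0,255]]])

```text
time: 26.15
position: [0.55, -0.1334, 0.0916]
tool_rot: [-3.132, -0.218, 0.002]
ft_force: [0.1, -0.2, -2.0]
grip_width: 0.77
```

```bash
python3 - <<'E'
from h import *
y=np.radians(7.8);Y=np.array([-np.sin(y),np.cos(y)])
W=np.array([.536,-.0292])
st=W-Y*(.048);print(st)
move((*st,.09),y)
d=cap("side","s15");crop(d,230,130,130,130,5,"s15c");cap("wrist","w15")
E
```

```text
[ 0.54251435 -0.0767559 ]
pos [ 0.55   -0.1334  0.0916] z [-0.001  0.001 -1.   ] xhead 8.0 q7 [ 0.56  0.29 -0.42  1.82  0.13  1.06  0.23]
shift [ 0.0014 -0.1906  0.0055] spin 0.000970761844824111 F [ 0.12 -0.15 -2.04] grip 0.77 t 26.15
```

View pics/s15c.png

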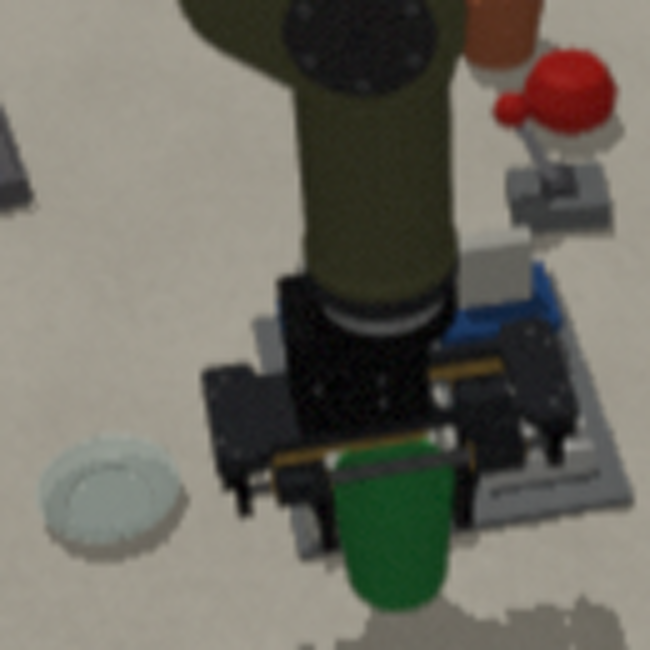

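View pics/w15.png

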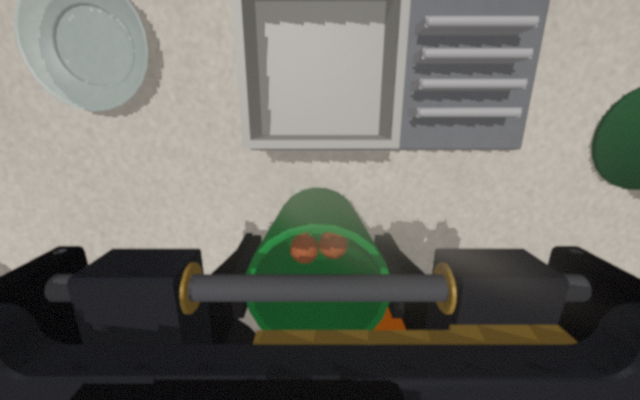

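Request:
drive_tool(rows=[[[0,-0.05,0,0,255],[0,-0.09,0,0,255],[0,-0.105,0,0,255],[0,-0.12,0,0,255],[0,-0.135,0,0,255],[0,-0.15,0,0,255],[0,-0.165,0,0,255],[0,-0.165,0,0,255]]], grip_force=18)

```text
time: 27.25
position: [0.5442, -0.0843, 0.0931]
tool_rot: [-3.134, -0.22, -0.001]
ft_force: [-0.1, -3.0, 1.9]
grip_width: 0.768
```

```bash
python3 - <<'E'
from h import *
y=np.radians(7.8)
move((.5425,-.0768,.09),y)
d=cap("side");crop(d,230,130,130,130,5,"s16c");cap("wrist","w16")
E
```

```text
pos [ 0.5442 -0.0843  0.0931] z [ 0.001  0.    -1.   ] xhead 8.0 q7 [ 0.51  0.26 -0.45  1.85  0.13  1.06  0.14]
shift [-0.002  -0.0254  0.0102] spin 0.0013081876603698284 F [-0.13 -3.04  1.88] grip 0.768 t 27.25
```

View pics/s16c.png

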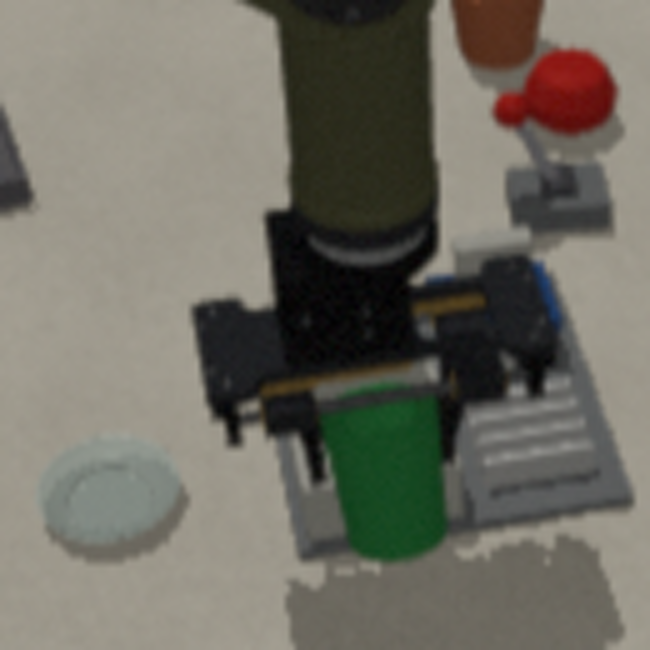

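View pics/w16.png

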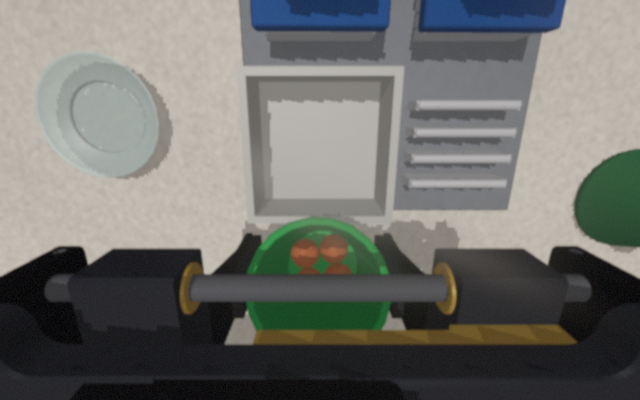

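Request:
drive_tool(rows=[[[0,-0.015,0,0,255],[0,-0.03,0,0,255],[0,-0.045,0,0,255],[0,-0.06,0,0,255],[0,-0.075,0,0,255],[0,-0.09,0,0,255],[0,-0.105,0,0,255],[0,-0.115,0,0,255],[0,-0.115,0,0,255]]])

```text
time: 28.48
position: [0.5383, -0.049, 0.0923]
tool_rot: [-3.132, -0.221, 0.002]
ft_force: [-0.7, -1.0, 0.3]
grip_width: 0.752
```

```bash
python3 - <<'E'
from h import *
y=np.radians(7.8)
move((.5425,-.0768,.09),y)
d=cap("side");crop(d,230,130,130,130,5,"s17c");cap("wrist","w17")
E
```

```text
pos [ 0.5383 -0.049   0.0923] z [-0.001  0.002 -1.   ] xhead 8.1 q7 [ 0.47  0.25 -0.48  1.88  0.13  1.05  0.08]
shift [0.0008 0.0939 0.0076] spin 0.0015011824867319369 F [-0.68 -1.04  0.34] grip 0.752 t 28.475
```

View pics/s17c.png

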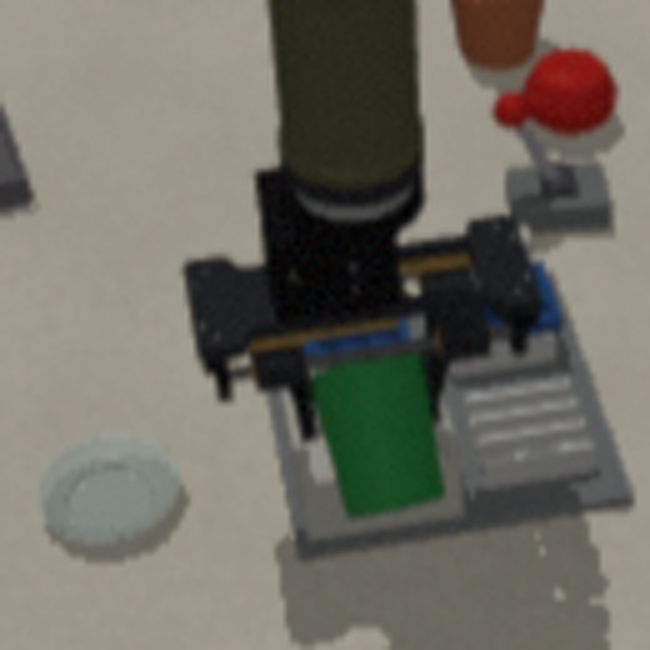

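View pics/w17.png

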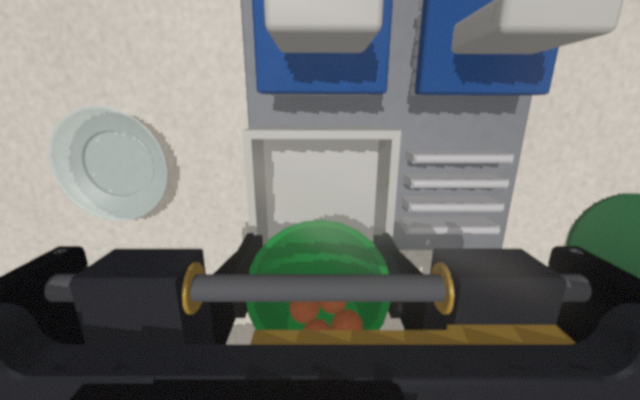

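Request:
drive_tool(rows=[[[0,-0.015,0,0,255],[0,-0.03,0,0,255],[0,-0.045,0,0,255],[0,-0.06,0,0,255],[0,-0.06,0.01,0,255],[0,-0.06,0.02,0,255],[0,-0.06,0.02,0,255]]])

```text
time: 29.45
position: [0.5372, -0.0317, 0.0868]
tool_rot: [-3.133, -0.221, -0.003]
ft_force: [0.9, -0.0, 1.7]
grip_width: 0.752
```

```bash
python3 - <<'E'
from h import *
y=np.radians(7.8)
move((.5425,-.0768,.09),y)
d=cap("side");crop(d,230,130,130,130,5,"s18c");cap("wrist","w18")
E
```

```text
pos [ 0.5372 -0.0317  0.0868] z [ 0.002  0.001 -1.   ] xhead 8.1 q7 [ 0.45  0.25 -0.49  1.89  0.13  1.04  0.05]
shift [-0.0035  0.1514 -0.0108] spin 0.0014044031257397665 F [ 0.91 -0.02  1.69] grip 0.752 t 29.45
```

View pics/s18c.png

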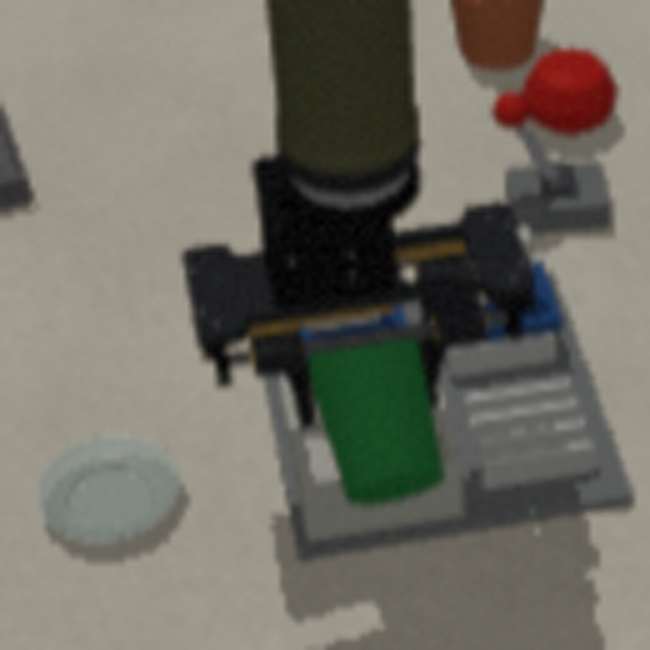

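View pics/w18.png

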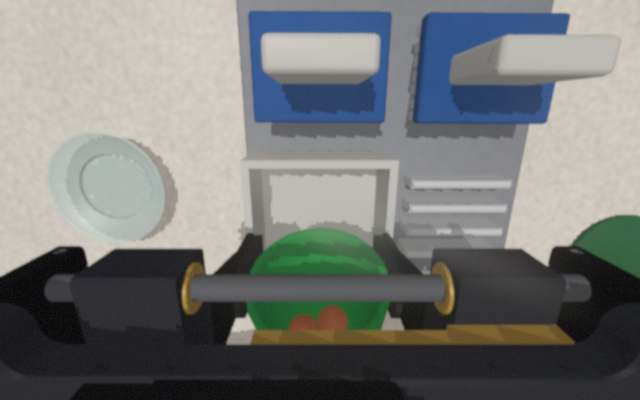

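Request:
drive_tool(rows=[[[0,0,0.01,0,255],[0,0,0.02,0,255],[0,0,0.03,0,255],[0,0,0.038,0,255],[0,0,0.038,0,255],[0,0,0.038,0,255]]])

```text
time: 30.3
position: [0.5367, -0.0319, 0.0753]
tool_rot: [-3.133, -0.22, -0.001]
ft_force: [0.5, 0.7, 3.4]
grip_width: 0.748
```

```bash
python3 - <<'E'
from h import *
y=np.radians(7.8)
move((.5425,-.0768,.09),y)
d=cap("side");crop(d,230,130,130,130,5,"s19c");cap("wrist","w19")
E
```

```text
pos [ 0.5367 -0.0319  0.0753] z [ 0.001  0.001 -1.   ] xhead 8.0 q7 [ 0.44  0.26 -0.48  1.9   0.14  1.02  0.04]
shift [-0.0018  0.1508 -0.0491] spin 0.0013165134922268524 F [0.46 0.69 3.4 ] grip 0.748 t 30.3
```

View pics/s19c.png

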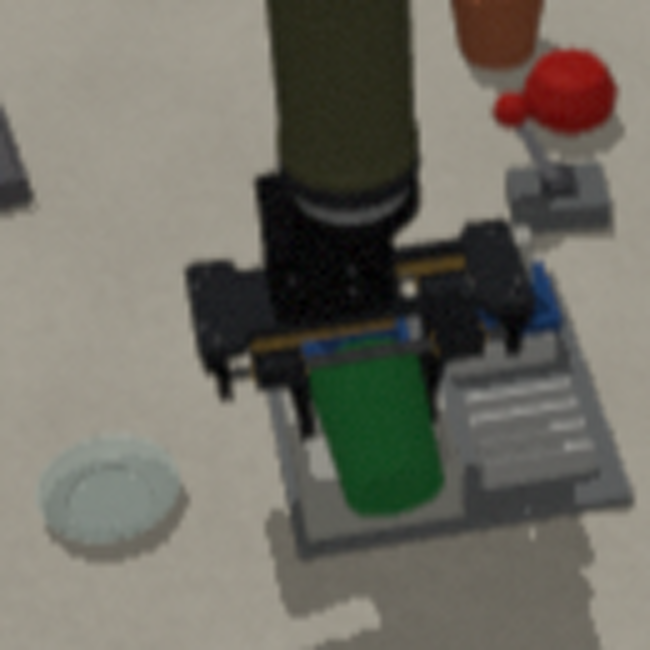

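View pics/w19.png

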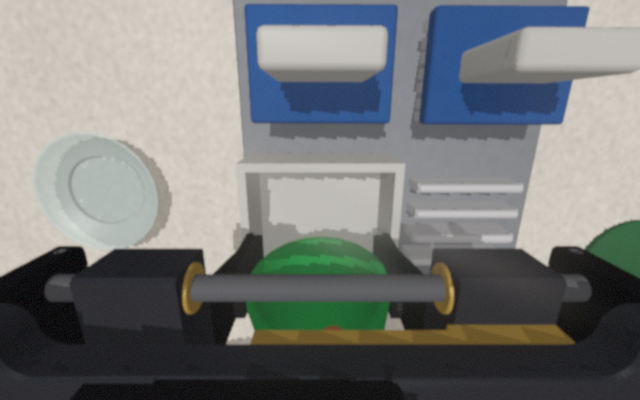

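```bash
cat > ov.py <<'E'
from h import *
import sys
def cup(d,im,p,th,head,hg=.0596,col=(0,0,255)):
    # p TCP; pivot 5mm above; tilt th towards dock +y
    P=p+np.array([0,0,.005]); Y=np.array([-np.sin(head),np.cos(head),0]);X=np.array([np.cos(head),np.sin(head),0]);Z=np.array([0,0,1.])
    ax=np.sin(th)*Y+np.cos(th)*Z; n=np.cos(th)*Y-np.sin(th)*Z
    for h,r in((0,.029),(.085,.034)):
        pts=[proj(d,P+ax*(h-hg)+r*(np.cos(a)*n+np.sin(a)*X)) for a in np.linspace(0,2*np.pi,40)]
        cv2.polylines(im,[np.round(np.array(pts)*16).astype(np.int32)],True,col,1,cv2.LINE_AA,4)
if __name__=="__main__":
    d=cap("side");s=ctrl.get_state();h=np.radians(7.8)
    k=5;A=cv2.resize(d["img"],None,fx=k,fy=k,interpolation=cv2.INTER_CUBIC)
    dd=dict(d);K=np.array(d["camera_matrix"]).copy();K[:2]*=k;dd["camera_matrix"]=K
    for t,c in zip(map(float,sys.argv[2:]),((0,0,255),(255,255,0),(255,0,255))): cup(dd,A,s["position"],np.radians(t),h,col=c)
    cv2.imwrite(f"pics/{sys.argv[1]}.png",A[650:1300,1150:1800])
E
python3 ov.py s19o 60 75 90
```

```text
(no output)
```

View pics/s19o.png

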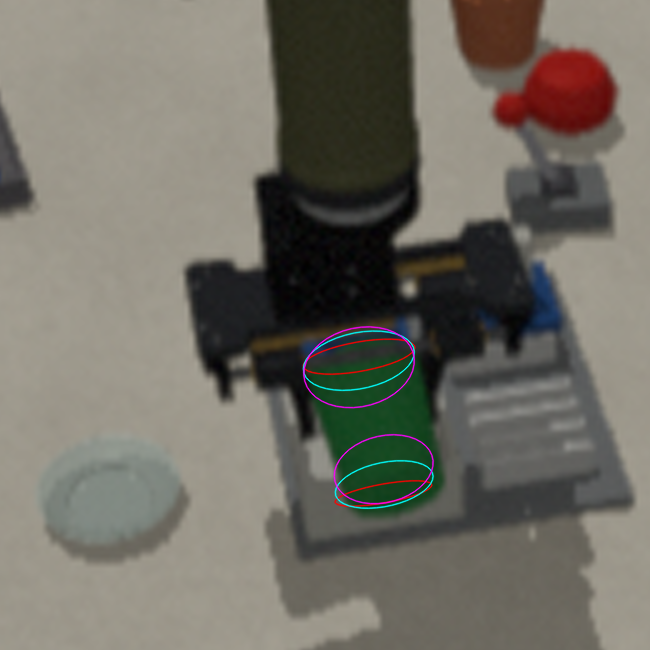

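```bash
cat > ovw.py <<'E'
from ov import *
d=cap("wrist");s=ctrl.get_state();h=np.radians(7.8)
A=d["img"].copy()
for t,c in zip(map(float,sys.argv[2:]),((0,0,255),(255,255,0),(255,0,255))): cup(d,A,s["position"],np.radians(t),h,col=c)
cv2.imwrite(f"pics/{sys.argv[1]}.png",cv2.resize(A[180:400,200:440],None,fx=3,fy=3))
E
python3 ovw.py w19o 60 75 95
```

```text
(no output)
```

View pics/w19o.png

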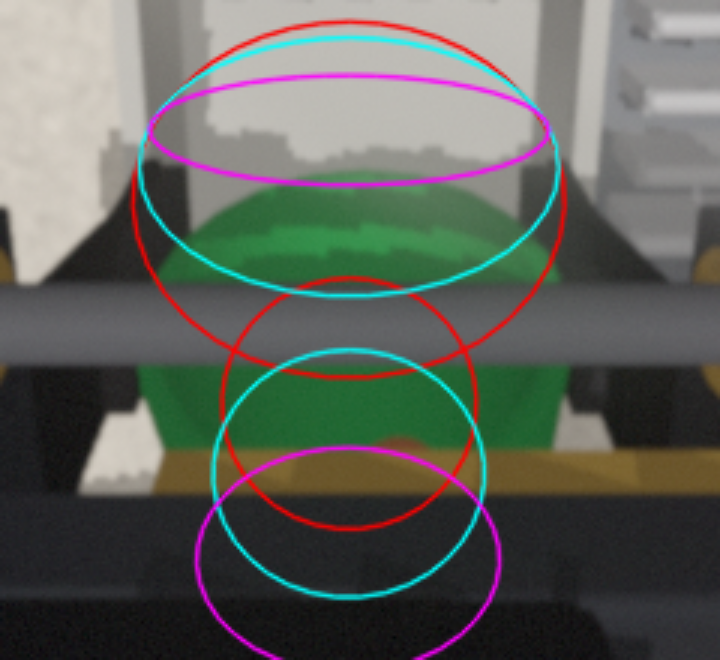

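```bash
cat > ov2.py <<'E'
from ov import *
# args name view hg dz th ...
d=cap("wrist");ds=cap("side");s=ctrl.get_state();h=np.radians(7.8)
k=5;A=cv2.resize(ds["img"],None,fx=k,fy=k,interpolation=cv2.INTER_CUBIC)
dd=dict(ds);K=np.array(ds["camera_matrix"]).copy();K[:2]*=k;dd["camera_matrix"]=K
B=cv2.resize(d["img"],None,fx=2,fy=2);d2=dict(d);K=np.array(d["camera_matrix"]).copy();K[:2]*=2;d2["camera_matrix"]=K
a=sys.argv[2:]
for i,c in zip(range(0,len(a),3),((0,0,255),(255,255,0),(255,0,255))):
    hg,dz,t=map(float,a[i:i+3]);p=s["position"]+np.array([0,0,dz/1000])
    cup(dd,A,p,np.radians(t),h,hg/1000,c);cup(d2,B,p,np.radians(t),h,hg/1000,c)
out=np.zeros((480,800,3),np.uint8)
a_=A[850:1300,1320:1720];out[:450,:400]=a_
b_=B[320:720,440:840];out[:400,400:]=b_
cv2.imwrite(f"pics/{sys.argv[1]}.png",out)
E
python3 ov2.py o1 75 0 60 75 0 75 80 -8 60
```

```text
(no output)
```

View pics/o1.png

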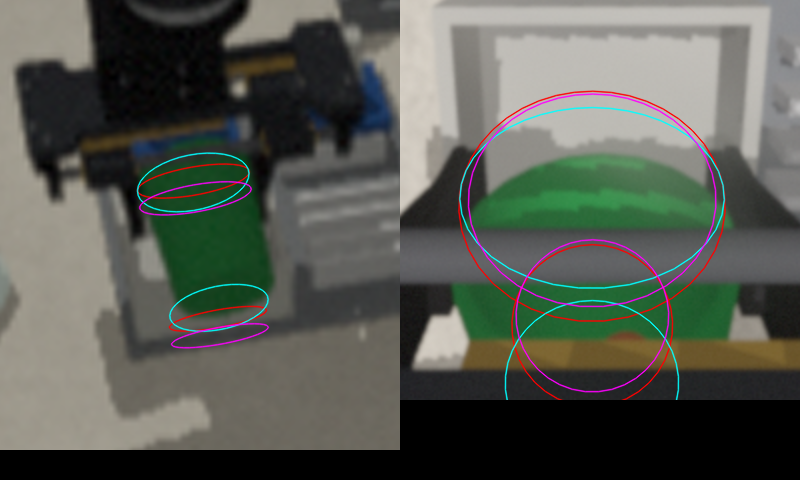

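```bash
python3 - <<'E'
from h import *
d=cap("wrist");crop(d,230,215,180,140,4,"w20");ds=cap("side");crop(ds,280,185,60,60,10,"s20")
print(ctrl.get_state()["position"])
E
```

```text
[ 0.53671495 -0.03192083  0.07535853]
```

View pics/w20.png

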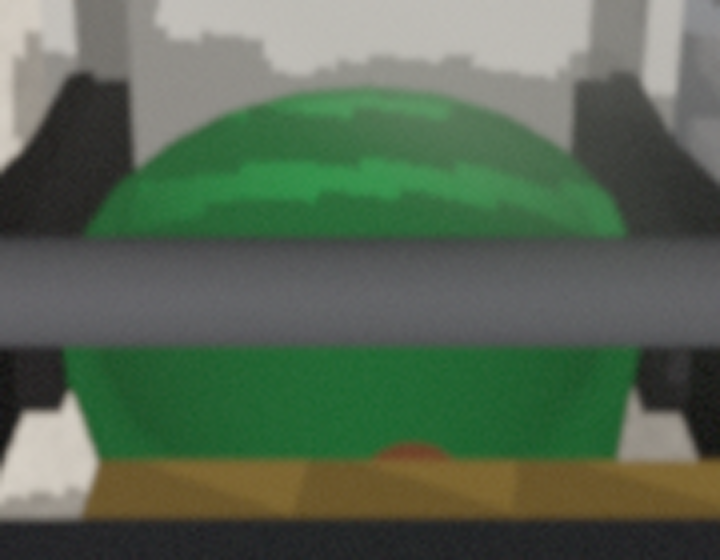

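View pics/s20.png

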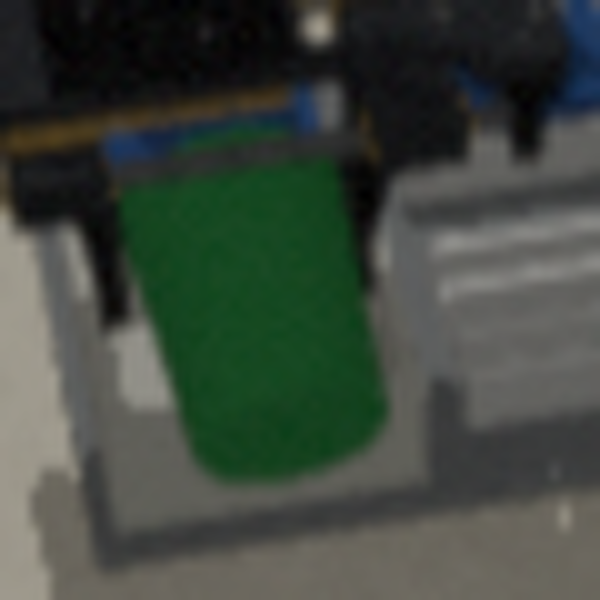

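```bash
python3 ov2.py o2 45 0 30 50 0 40 55 0 50
```

```text
(no output)
```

View pics/o2.png

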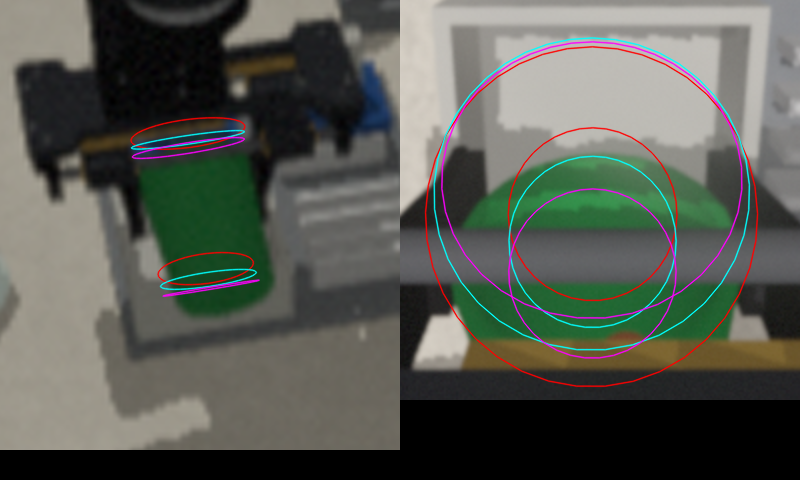

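```bash
cat > fit.py <<'E'
from h import *
from scipy.optimize import least_squares
def circ(c,th,r,head):
    Y=np.array([-np.sin(head),np.cos(head),0]);X=np.array([np.cos(head),np.sin(head),0]);Z=np.array([0,0,1.])
    n=np.cos(th)*Y-np.sin(th)*Z
    a=np.linspace(0,2*np.pi,181)
    return c+r*(np.outer(np.cos(a),n)+np.outer(np.sin(a),X))
def P(d,pts): return np.array([proj(d,p) for p in pts])
def fit(d,ds,pos,top,wid,wrow,foot,head=np.radians(7.8),wt=(1,1,.3,1)):
    Y=np.array([-np.sin(head),np.cos(head),0]);Z=np.array([0,0,1.])
    def pred(x):
        th=x[2];m=pos+Y*x[0]+Z*x[1];ax=np.sin(th)*Y+np.cos(th)*Z
        w=P(d,circ(m,th,.034,head));f=P(ds,circ(m-.085*ax,th,.029,head))
        return np.array([w[:,1].min(),np.ptp(w[:,0]),w[w[:,0].argmax(),1],f[:,1].max()])
    best=None
    for t0 in(.3,.8,1.3,1.7):
        r=least_squares(lambda x:(pred(x)-np.array([top,wid,wrow,foot]))*wt,[0.0,.02,t0])
        print("mouth dy,dz mm",(r.x[:2]*1000).round(1),"theta",np.degrees(r.x[2]).round(1),"cost",round(r.cost,3),pred(r.x).round(1))
E
python3 - <<'E'
from fit import *
d=cap("wrist");ds=cap("side");p=ctrl.get_state()["position"]
print([proj(ds,X) for X in ((.6966,-.0629,.01),(.4886,-.0914,.01))])
crop(ds,255,185,110,70,7,"s21")
fit(d,ds,p,237,144,305,233.2)
E
```

```text
[array([356.46178869, 229.48534068]), array([288.98213104, 240.69013779])]
mouth dy,dz mm [-8.5 29. ] theta 5.1 cost 0.11 [237.1 144.1 303.7 233.4]
mouth dy,dz mm [-3.2 25.9] theta 63.6 cost 3.531 [236.9 144.8 304.  235.7]
mouth dy,dz mm [-3.2 25.9] theta 63.6 cost 3.531 [236.9 144.8 304.  235.7]
mouth dy,dz mm [-3.2 25.9] theta 63.6 cost 3.531 [236.9 144.8 304.  235.7]
```

View pics/s21.png

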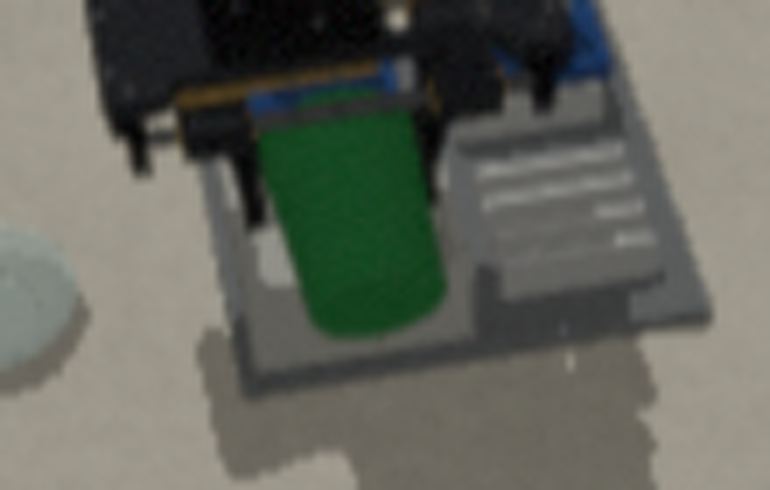

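Request:
drive_tool(rows=[[[0,0,-0.03,0,255],[0,0.04,-0.04,0,255],[0,0.09,-0.04,0,255],[0,0.14,-0.04,0,255],[0,0.18,-0.04,0,255],[0,0.22,-0.04,0,255],[0,0.22,-0.04,0,255],[0,0.22,-0.04,0,255]]])

```text
time: 31.9
position: [0.5459, -0.0966, 0.0872]
tool_rot: [-3.132, -0.221, -0.001]
ft_force: [0.2, 0.6, -2.3]
grip_width: 0.749
```

```bash
python3 - <<'E'
from h import *
y=np.radians(7.8)
move((.5425,-.0768,.09),y)
d=cap("side");crop(d,250,170,110,110,6,"s22c");cap("wrist","w22")
E
```

```text
pos [ 0.5459 -0.0966  0.0872] z [ 0.     0.001 -1.   ] xhead 8.1 q7 [ 0.52  0.27 -0.45  1.85  0.13  1.05  0.16]
shift [-0.0018 -0.067  -0.0091] spin 0.0014903743938482793 F [ 0.15  0.6  -2.32] grip 0.749 t 31.9
```

View pics/s22c.png

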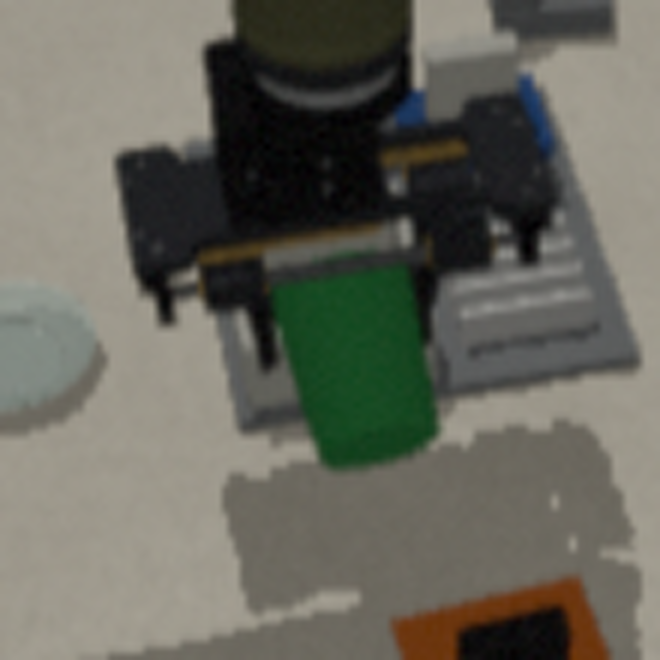

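View pics/w22.png

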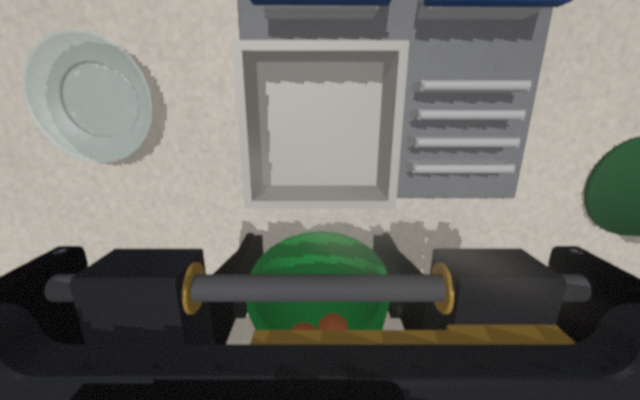

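Request:
drive_tool(rows=[[[0,0,0.06,0,255],[0,0,0.12,0,255],[0,0,0.15,0,255],[0,0,0.17,0,255],[0,0,0.185,0,255],[0,0,0.185,0,255]]])

```text
time: 32.75
position: [0.5462, -0.0973, 0.0319]
tool_rot: [-3.133, -0.22, -0.001]
ft_force: [1.4, -0.3, -1.5]
grip_width: 0.757
```

```bash
python3 - <<'E'
from h import *
y=np.radians(7.8)
move((.5425,-.0768,.02),y)
d=cap("side");crop(d,250,170,110,110,6,"s23c");d=cap("wrist");crop(d,210,180,220,170,3,"w23")
E
```

```text
pos [ 0.5462 -0.0973  0.0319] z [ 0.001  0.001 -1.   ] xhead 8.0 q7 [ 0.5   0.35 -0.43  1.89  0.18  0.94  0.13]
shift [-0.0025 -0.0695  0.0397] spin 0.00133494528956878 F [ 1.41 -0.32 -1.47] grip 0.757 t 32.75
```

View pics/s23c.png

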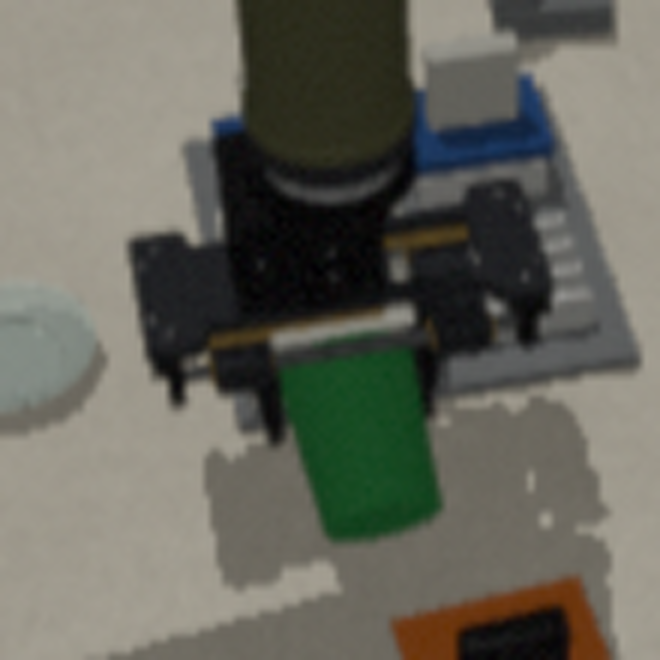

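View pics/w23.png

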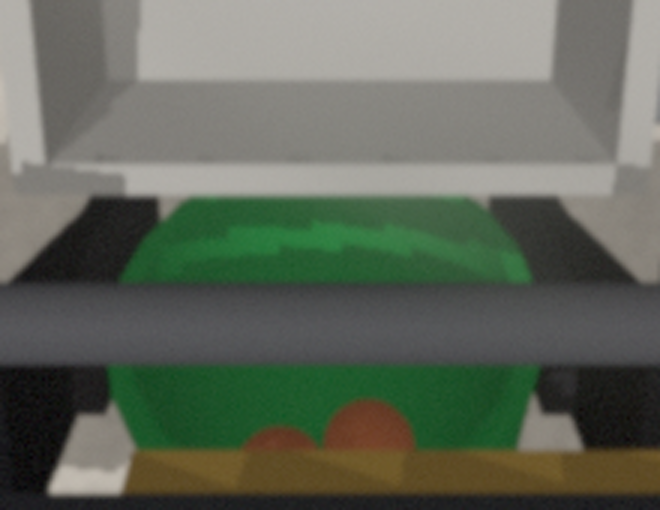

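Request:
drive_tool(rows=[[[0,0.01,0.01,0,255],[0,0.01,0.02,0,255],[0,0.01,0.03,0,255],[0,0.01,0.04,0,255],[0,0.01,0.04,0,255]]])

```text
time: 33.48
position: [0.5466, -0.1001, 0.0197]
tool_rot: [-3.133, -0.221, -0.002]
ft_force: [0.2, 2.4, 1.9]
grip_width: 0.755
```

```bash
python3 - <<'E'
from h import *
y=np.radians(7.8)
move((.5425,-.0768,.02),y)
d=cap("side");crop(d,250,170,110,110,6,"s24c");d=cap("wrist");crop(d,210,180,220,170,3,"w24")
E
```

```text
pos [ 0.5466 -0.1001  0.0197] z [ 0.001  0.001 -1.   ] xhead 8.1 q7 [ 0.5   0.37 -0.43  1.89  0.19  0.92  0.13]
shift [-0.0028 -0.0789 -0.001 ] spin 0.0014334513240356998 F [0.19 2.38 1.93] grip 0.755 t 33.475
```

View pics/s24c.png

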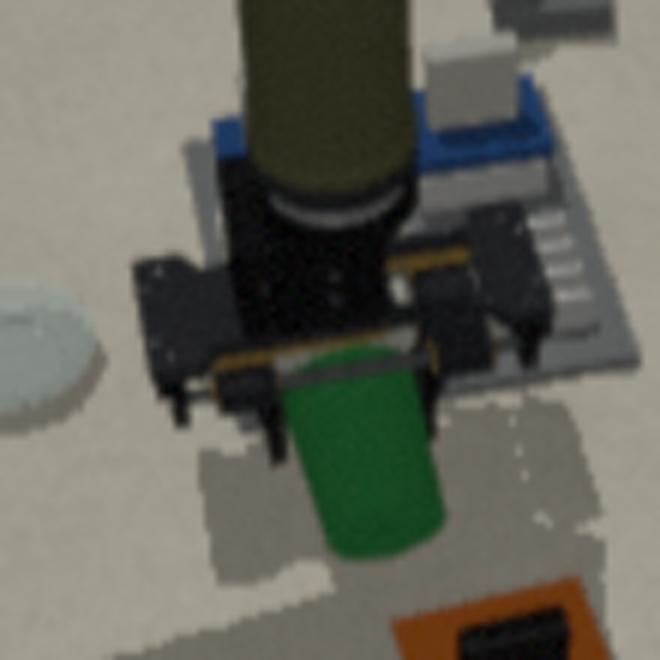

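View pics/w24.png

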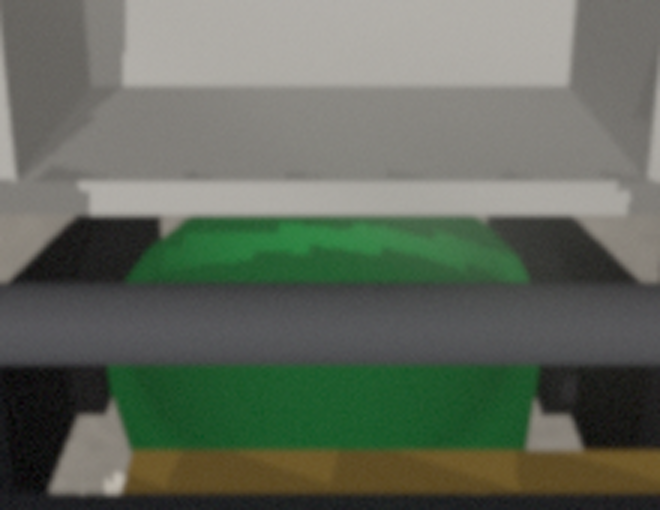

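Request:
drive_tool(rows=[[[0,0,0,0,25],[0,0,0,0,25],[0,0,0,0,25],[0,0,0,0,25],[0,0,0,0,25]]])

```text
time: 34.2
position: [0.5464, -0.1003, 0.0198]
tool_rot: [-3.133, -0.22, -0.001]
ft_force: [-0.4, 0.2, -1.0]
grip_width: 0.903
```

```bash
python3 - <<'E'
from h import *
y=np.radians(7.8)
move((.5425,-.0768,.02),y)
d=cap("side");crop(d,250,170,110,110,6,"s25c");d=cap("wrist");crop(d,210,180,220,170,3,"w25")
E
```

```text
pos [ 0.5464 -0.1003  0.0198] z [ 0.001  0.001 -1.   ] xhead 8.0 q7 [ 0.5   0.36 -0.43  1.89  0.18  0.92  0.13]
shift [-0.0018 -0.0792 -0.0007] spin 0.0012945906625260793 F [-0.44  0.2  -0.97] grip 0.903 t 34.2
```

View pics/s25c.png

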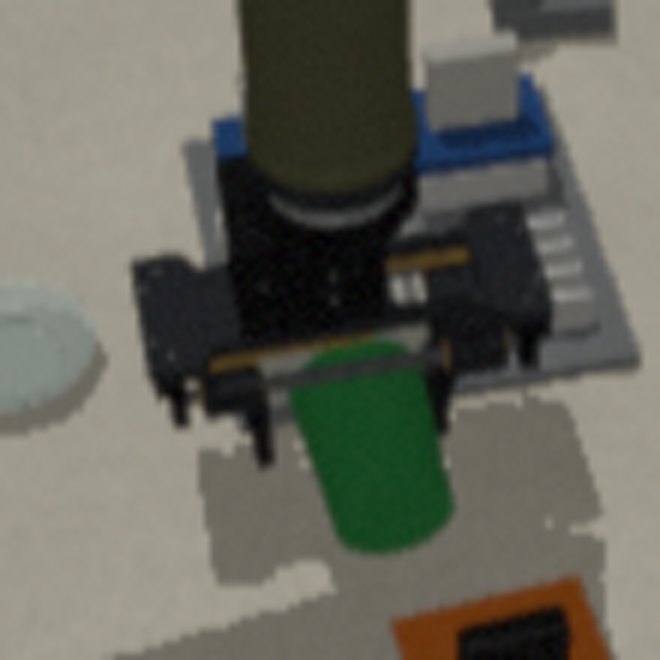

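View pics/w25.png

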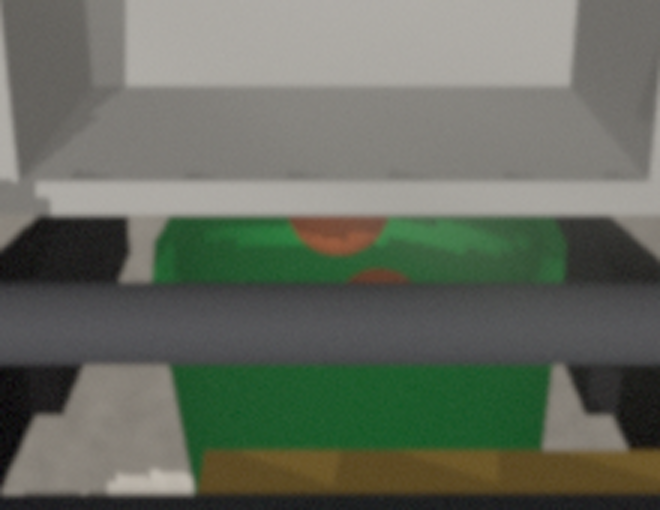

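Request:
drive_tool(rows=[[[0,0,-0.03,0,25],[0,0,-0.067,0,25],[0,0,-0.067,0,25],[0,0,-0.067,0,255],[0,0,-0.067,0,255],[0,0,-0.067,0,255],[0,0,-0.067,0,255],[0,0,-0.067,0,255],[0,0,-0.067,0,255]]], grip_force=25)

```text
time: 35.42
position: [0.546, -0.1002, 0.0396]
tool_rot: [-3.133, -0.22, 0.0]
ft_force: [-0.2, -0.4, -1.3]
grip_width: 0.754
```

```bash
python3 - <<'E'
from h import *
y=np.radians(7.8)
move((.5425,-.0768,.02),y)
d=cap("side");crop(d,250,170,110,110,6,"s26c");d=cap("wrist");crop(d,210,180,220,170,3,"w26");cap("top","t26")
E
```

```text
pos [ 0.546  -0.1002  0.0396] z [-0.     0.001 -1.   ] xhead 8.0 q7 [ 0.51  0.34 -0.43  1.88  0.17  0.96  0.14]
shift [-0.0006 -0.0788  0.0656] spin 0.0012949971339995148 F [-0.16 -0.38 -1.34] grip 0.754 t 35.425
```

View pics/s26c.png

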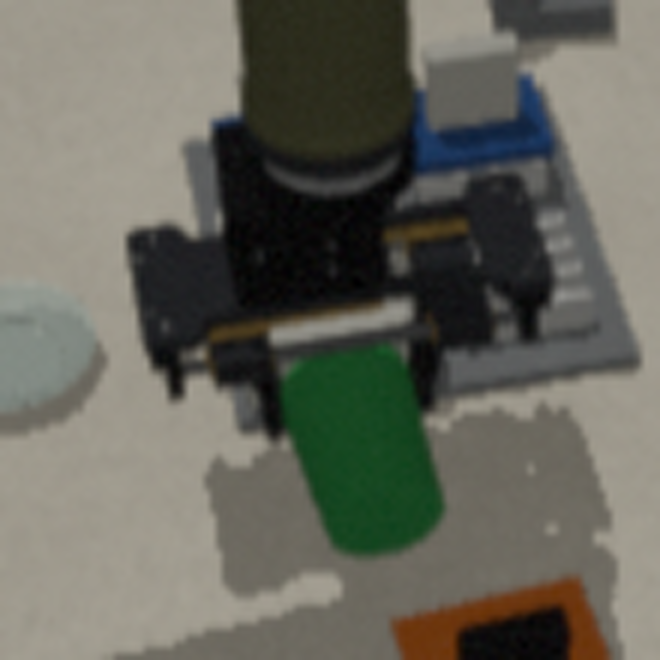

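View pics/w26.png

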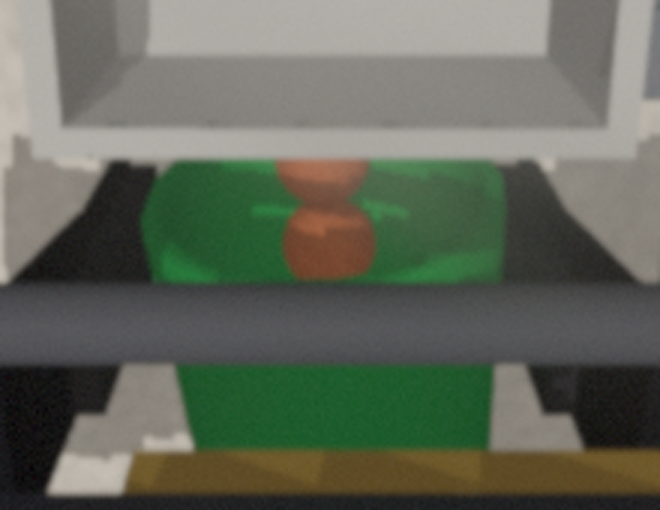

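```bash
python3 - <<'E'
from h import *
d=cap("side");h=np.radians(7.8);Y=np.array([-np.sin(h),np.cos(h)]);W=np.array([.536,-.0292])
def s(p): return (p[:2]-W)@Y+.048
for uv,z in (((311.7,262),.0),((314.2,255.8),.029)):
    p=ray(d,np.array(uv),z);print(p,s(p)*1000)
crop(d,285,210,60,60,10,"s27")
E
```

```text
[ 0.55299486 -0.16817984  0.        ] -92.00044643467821
[ 0.56101415 -0.16847417  0.029     ] -93.38039275797576
```

View pics/s27.png

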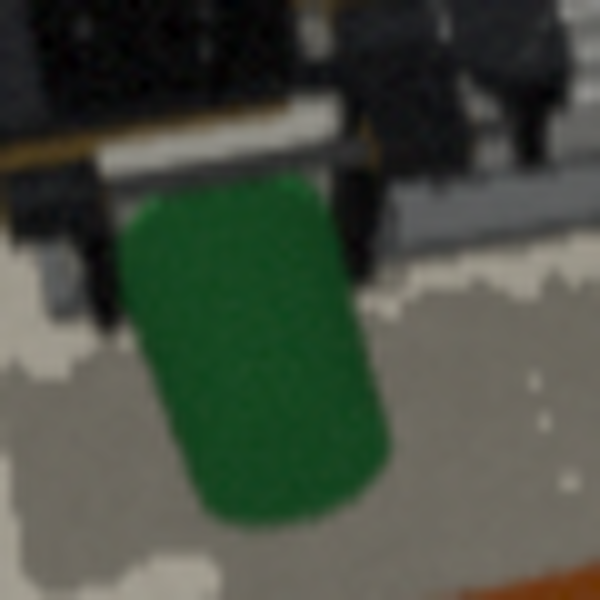

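Request:
drive_tool(rows=[[[0,0,-0.015,0,255],[0,0,-0.03,0,255],[0,0,-0.045,0,255],[0,-0.01,-0.045,0,255],[0,-0.02,-0.045,0,255],[0,-0.02,-0.045,0,255]]])

```text
time: 36.38
position: [0.5453, -0.0937, 0.0532]
tool_rot: [-3.133, -0.221, -0.0]
ft_force: [-0.5, -0.3, -1.6]
grip_width: 0.748
```

```bash
python3 - <<'E'
from h import *
y=np.radians(7.8)
move((.5425,-.0768,.0976),y)
d=cap("side");crop(d,280,180,70,80,8,"s28c");d=cap("wrist");crop(d,210,180,220,170,3,"w28")
E
```

```text
pos [ 0.5453 -0.0937  0.0532] z [ 0.     0.001 -1.   ] xhead 8.1 q7 [ 0.51  0.32 -0.44  1.88  0.16  0.98  0.14]
shift [-0.0014 -0.0572 -0.1479] spin 0.001564209029028618 F [-0.51 -0.27 -1.59] grip 0.748 t 36.375
```

View pics/s28c.png

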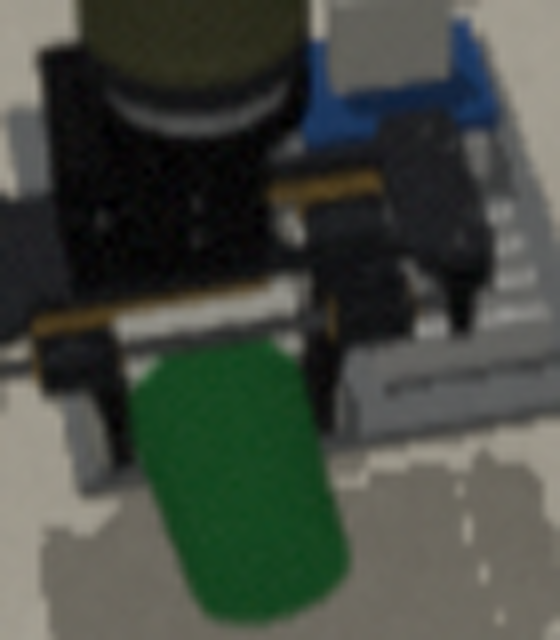

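View pics/w28.png

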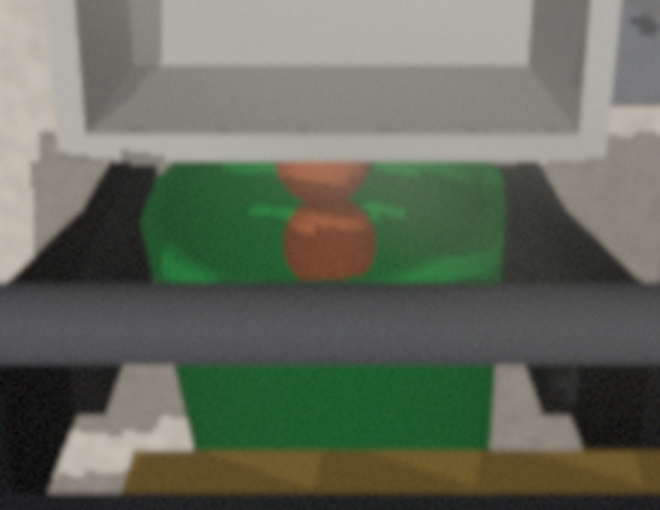

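Request:
drive_tool(rows=[[[0,0,-0.025,0,255],[0,0,-0.05,0,255],[0,0,-0.075,0,255],[0,0,-0.1,0,255],[0,0,-0.125,0,255],[0,0,-0.14,0,255],[0,0,-0.14,0,255]]])

```text
time: 37.35
position: [0.5457, -0.0943, 0.0958]
tool_rot: [-3.133, -0.22, -0.002]
ft_force: [0.6, -0.2, -2.5]
grip_width: 0.754
```

```bash
python3 - <<'E'
from h import *
y=np.radians(7.8)
move((.5425,-.0768,.0976),y)
d=cap("side");crop(d,280,160,70,80,8,"s29c");d=cap("wrist");crop(d,210,180,220,170,3,"w29")
E
```

```text
pos [ 0.5457 -0.0943  0.0958] z [ 0.001  0.001 -1.   ] xhead 8.0 q7 [ 0.52  0.26 -0.45  1.84  0.13  1.06  0.16]
shift [-0.0025 -0.0594 -0.0059] spin 0.0013093295604294757 F [ 0.63 -0.2  -2.48] grip 0.754 t 37.35
```

View pics/s29c.png

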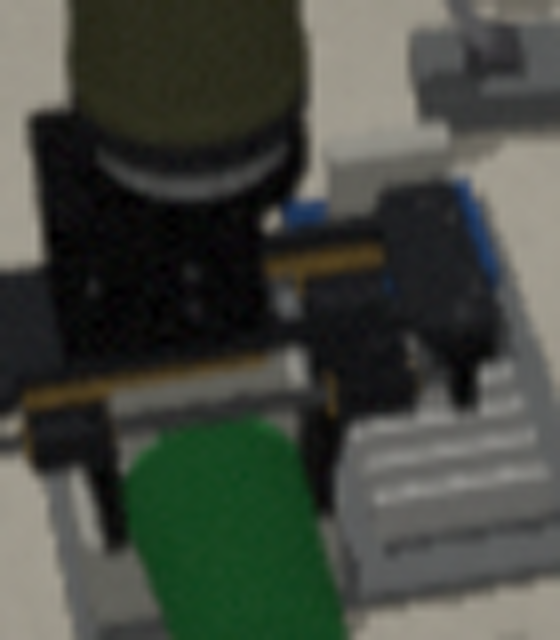

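View pics/w29.png

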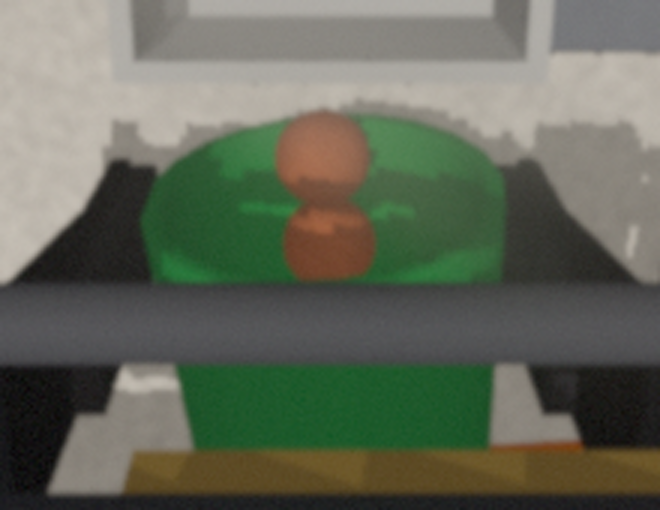

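Request:
drive_tool(rows=[[[0,0,-0.015,0,255],[0,-0.015,-0.015,0,255],[0,-0.03,-0.015,0,255],[0,-0.05,-0.015,0,255],[0,-0.07,-0.015,0,255],[0,-0.09,-0.015,0,255],[0,-0.12,-0.015,0,255],[0,-0.15,-0.015,0,255],[0,-0.15,-0.015,0,255]]])

```text
time: 38.58
position: [0.5391, -0.0484, 0.1]
tool_rot: [-3.132, -0.223, -0.001]
ft_force: [0.0, -0.5, -2.3]
grip_width: 0.759
```

```bash
python3 - <<'E'
from h import *
y=np.radians(7.8)
move((.5425,-.0768,.0976),y)
d=cap("side");crop(d,280,160,70,80,8,"s30c");d=cap("wrist","w30")
E
```

```text
pos [ 0.5391 -0.0484  0.1   ] z [ 0.001  0.001 -1.   ] xhead 8.1 q7 [ 0.47  0.24 -0.48  1.87  0.12  1.06  0.09]
shift [-0.0023  0.0952  0.0079] spin 0.0019155965325481643 F [ 0.05 -0.52 -2.28] grip 0.759 t 38.575
```

View pics/s30c.png

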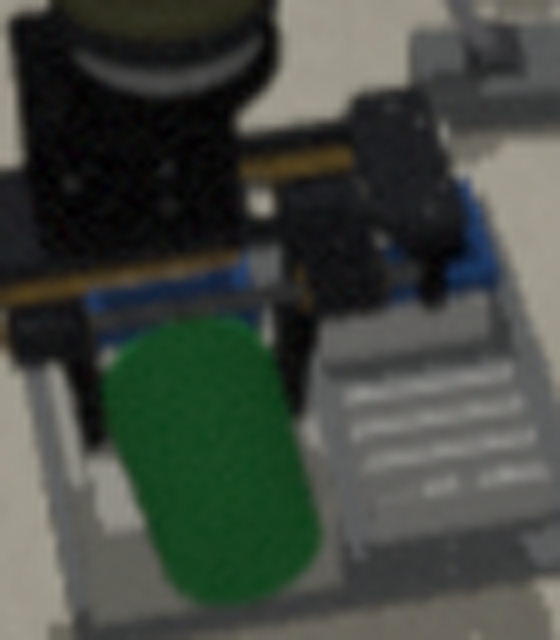

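View pics/w30.png

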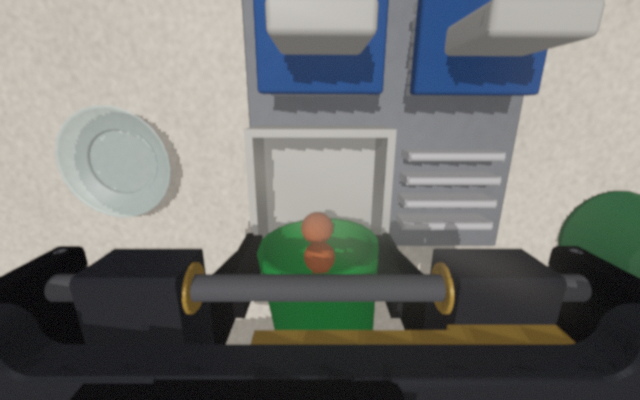

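Request:
drive_tool(rows=[[[0,-0.02,0,0,255],[0,-0.04,0.01,0,255],[0,-0.04,0.02,0,255],[0,-0.04,0.03,0,255],[0,-0.04,0.04,0,255],[0,-0.04,0.05,0,255],[0,-0.04,0.06,0,255],[0,-0.04,0.07,0,255],[0,-0.04,0.07,0,255],[0,-0.04,0.07,0,255]]])

```text
time: 39.92
position: [0.5392, -0.0335, 0.0806]
tool_rot: [-3.129, -0.224, -0.007]
ft_force: [-0.9, 8.3, 5.9]
grip_width: 0.75
```

```bash
python3 - <<'E'
from h import *
y=np.radians(7.8)
move((.5425,-.0768,.0976),y)
d=cap("side");crop(d,280,160,70,80,8,"s31c");d=cap("wrist","w31")
E
```

```text
pos [ 0.5392 -0.0335  0.0806] z [ 0.004  0.005 -1.   ] xhead 8.2 q7 [ 0.45  0.26 -0.49  1.89  0.13  1.02  0.05]
shift [-0.0095  0.1442 -0.0573] spin 0.0022732946374559235 F [-0.88  8.29  5.9 ] grip 0.75 t 39.925
```

View pics/s31c.png

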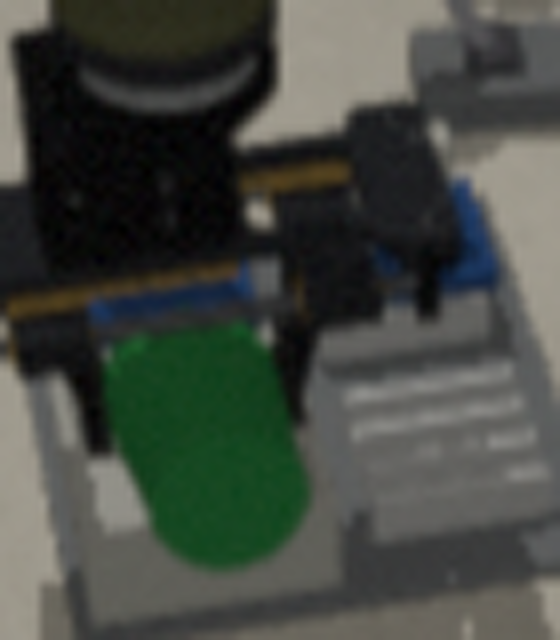

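View pics/w31.png

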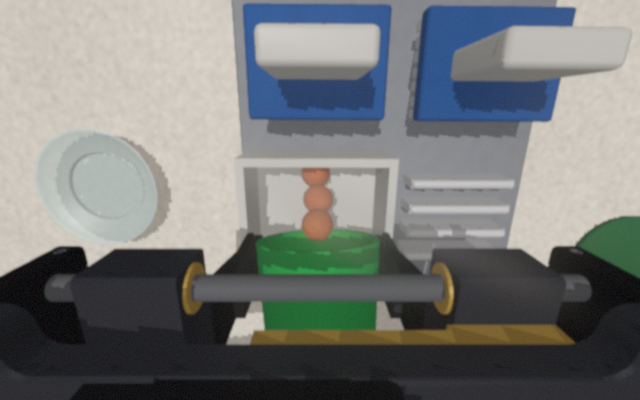

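Request:
drive_tool(rows=[[[0,0,0.01,0,255],[0,0,0.018,0,255],[0,0,0.018,0,255],[0,0,0.018,0,255],[0,0,0.018,0,255],[0,0,0.018,0,255],[0,0,0.018,0,255],[0,0,0.018,0,255]]])

```text
time: 41.02
position: [0.539, -0.0333, 0.0749]
tool_rot: [-3.128, -0.225, -0.006]
ft_force: [-1.0, 8.3, 5.1]
grip_width: 0.75
```

```bash
python3 - <<'E'
from h import *
y=np.radians(7.8)
move((.5425,-.0768,.0976),y)
d=cap("side");crop(d,280,160,70,80,8,"s32c");d=cap("wrist","w32")
E
```

```text
pos [ 0.539  -0.0333  0.0749] z [ 0.004  0.006 -1.   ] xhead 8.2 q7 [ 0.45  0.26 -0.48  1.89  0.14  1.01  0.05]
shift [-0.009   0.1447 -0.0763] spin 0.0022901524414286278 F [-0.99  8.25  5.11] grip 0.75 t 41.025
```

View pics/s32c.png

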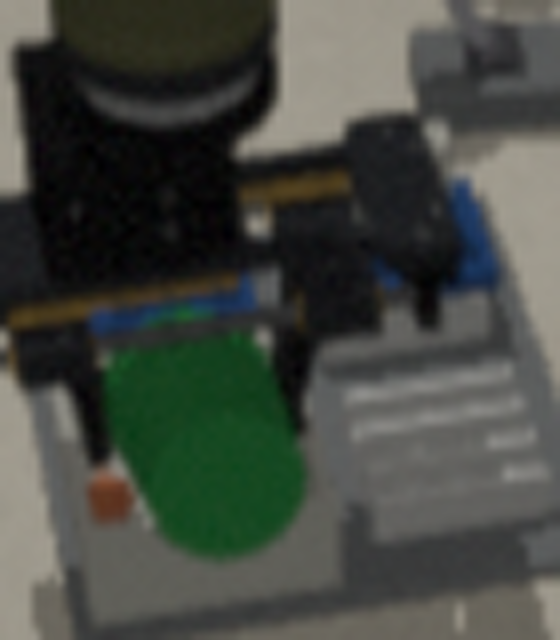

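View pics/w32.png

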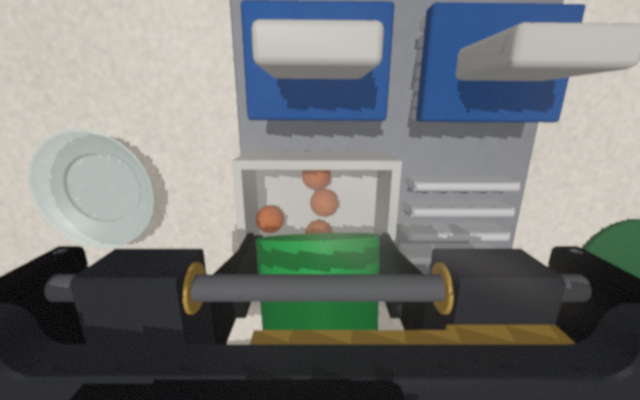

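Request:
drive_tool(rows=[[[0,0,-0.05,0,255],[0,0,-0.1,0,255],[0,0,-0.15,0,255],[0,0.08,-0.2,0,255],[0,0.16,-0.22,0,255],[0,0.24,-0.22,0,255],[0,0.24,-0.22,0,255],[0,0.24,-0.22,0,255]]])

```text
time: 42.12
position: [0.5475, -0.1083, 0.1397]
tool_rot: [-3.132, -0.221, -0.001]
ft_force: [-0.4, -0.1, -2.1]
grip_width: 0.745
```

```bash
python3 - <<'E'
from h import *
y=np.radians(7.8)
move((.5425,-.0768,.0976),y)
d=cap("side");crop(d,260,150,100,100,7,"s33c");d=cap("wrist","w33");d=cap("top");crop(d,270,150,110,110,6,"t33")
E
```

```text
pos [ 0.5475 -0.1083  0.1397] z [ 0.001  0.002 -1.   ] xhead 8.1 q7 [ 0.54  0.23 -0.44  1.79  0.1   1.15  0.21]
shift [-0.0018 -0.1061  0.1406] spin 0.001419363730678603 F [-0.39 -0.12 -2.07] grip 0.745 t 42.125
```

View pics/s33c.png

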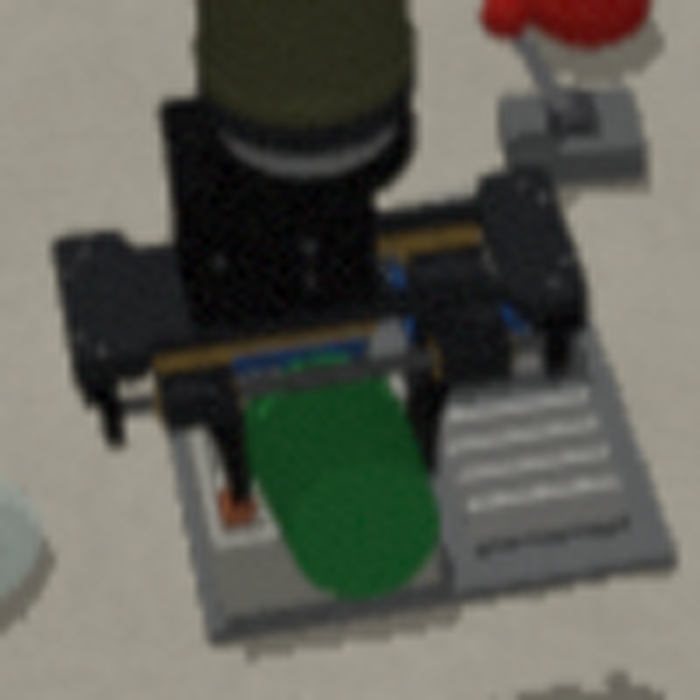

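View pics/w33.png

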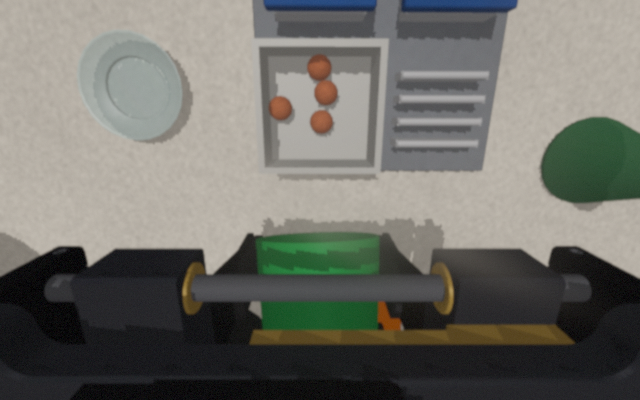

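View pics/t33.png

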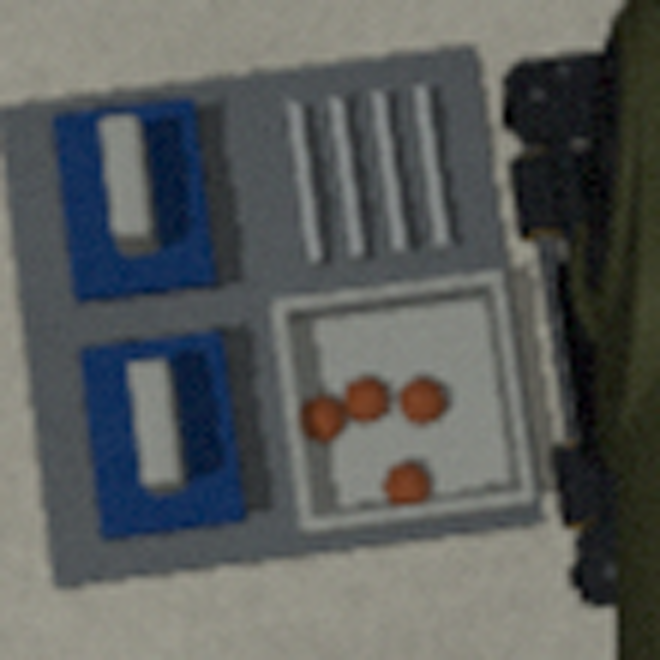

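```bash
python3 - <<'E'
from h import *
y=np.radians(7.8)
move((.467,-.299,.12),y)
E
```

```text
pos [ 0.5475 -0.1079  0.1396] z [ 0.     0.001 -1.   ] xhead 8.1 q7 [ 0.54  0.23 -0.44  1.79  0.1   1.15  0.21]
shift [-0.3559  0.5927  0.0643] spin 0.0018769937378700103 F [ 1.08 -0.12 -1.93] grip 0.748 t 42.275
```

Request:
drive_tool(rows=[[[-0.12,0.2,0,0,255],[-0.24,0.4,0,0,255],[-0.356,0.593,0.03,0,255],[-0.356,0.593,0.065,0,255],[-0.356,0.593,0.065,0,255],[-0.356,0.593,0.065,0,255]]], grip_force=25)

```text
time: 43.02
position: [0.4683, -0.2975, 0.12]
tool_rot: [-3.131, -0.226, -0.002]
ft_force: [0.3, 0.0, -2.1]
grip_width: 0.747
```

Request:
drive_tool(rows=[[[0,0,0,0,255],[0,0,0,0,255],[0,0,0,0,255],[0,0,0,0,255]]], grip_force=3)

```text
time: 43.52
position: [0.4668, -0.2999, 0.1198]
tool_rot: [-3.133, -0.221, -0.001]
ft_force: [0.8, -0.3, -3.6]
grip_width: 0.755
```

```bash
python3 - <<'E'
from h import *
y=np.radians(7.8)
move((.467,-.299,.12),y)
d=cap("side");crop(d,220,210,100,110,6,"s34c");d=cap("wrist","w34")
E
```

```text
pos [ 0.4668 -0.2999  0.1198] z [ 0.     0.001 -1.   ] xhead 8.1 q7 [ 0.8   0.22 -0.31  1.82  0.07  1.11  0.61]
shift [ 0.0011 -0.0028 -0.0008] spin 0.0014689925209063319 F [ 0.82 -0.34 -3.56] grip 0.755 t 43.525
```

View pics/s34c.png

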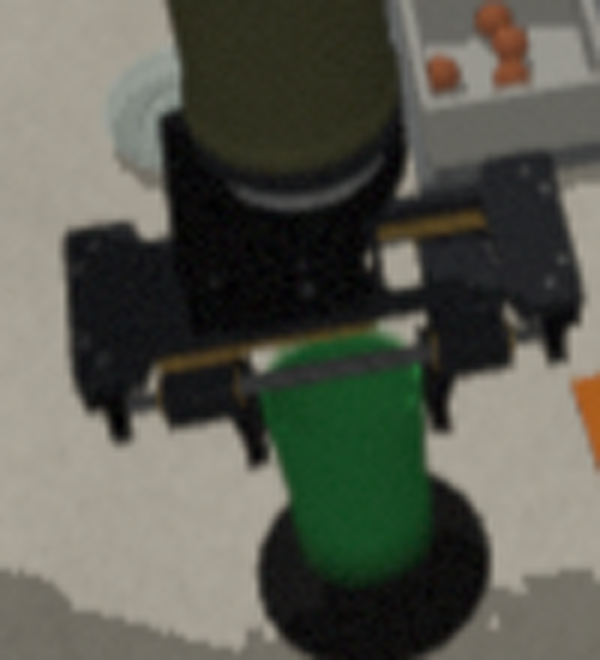

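View pics/w34.png

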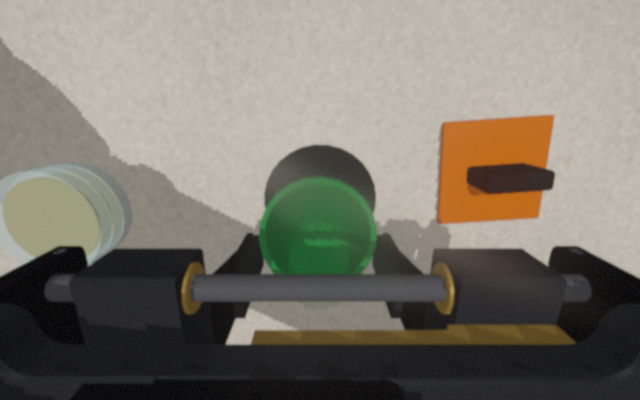

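Request:
drive_tool(rows=[[[0,0,0,0,255],[0,0,0,0,255],[0,0,0.05,0,255],[0,0,0.09,0,255],[0,0,0.09,0,255],[0,0,0.09,0,255],[0,0,0.09,0,255]]])

```text
time: 44.5
position: [0.4666, -0.3002, 0.0928]
tool_rot: [-3.133, -0.22, -0.001]
ft_force: [0.4, 0.5, -1.2]
grip_width: 0.756
```

```bash
python3 - <<'E'
from h import *
y=np.radians(7.8)
move((.467,-.299,.06),y)
d=cap("side");crop(d,220,210,100,110,6,"s35c");d=cap("wrist","w35")
for X in((.467,-.299,.004),(.467,-.299,.12)):print(proj(d,X))
E
```

```text
pos [ 0.4666 -0.3002  0.0928] z [ 0.     0.001 -1.   ] xhead 8.0 q7 [ 0.79  0.25 -0.3   1.85  0.09  1.05  0.6 ]
shift [ 0.0017 -0.0036  0.1092] spin 0.0013156613117439769 F [ 0.35  0.54 -1.24] grip 0.756 t 44.5
[316.98087282 207.70830725]
[316.64411451 285.7449861 ]
```

View pics/s35c.png

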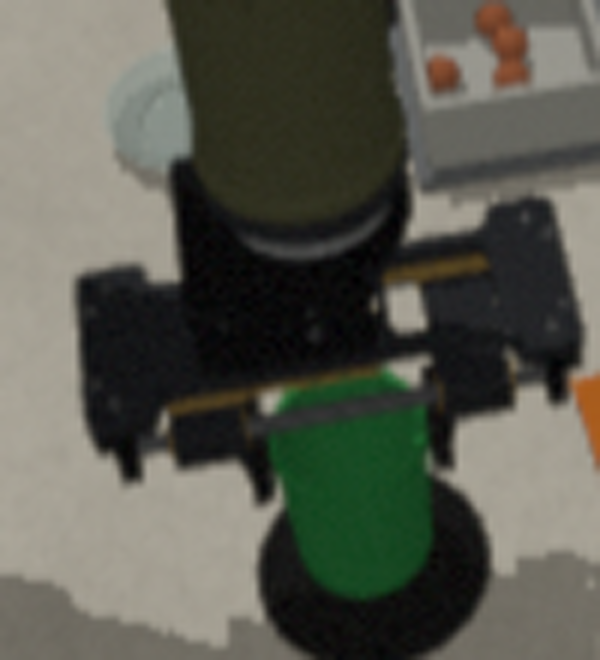

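View pics/w35.png

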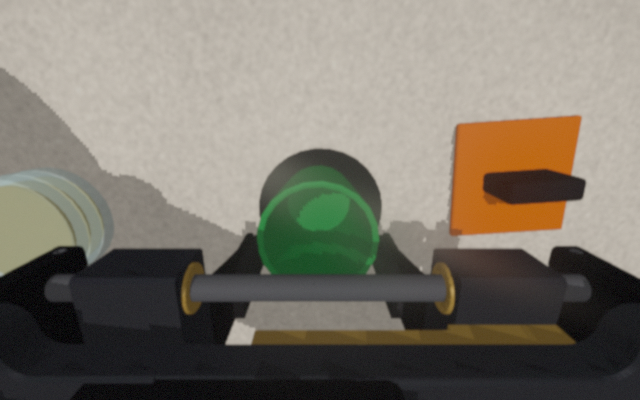

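Request:
drive_tool(rows=[[[0,0,0.015,0,255],[0,0,0.03,0,255],[0,0,0.045,0,255],[0,0,0.045,0,255]]])

```text
time: 45.1
position: [0.4671, -0.3, 0.0791]
tool_rot: [-3.133, -0.221, -0.002]
ft_force: [1.7, 0.3, 1.3]
grip_width: 0.761
```

```bash
python3 - <<'E'
from h import *
y=np.radians(7.8)
move((.467,-.299,.06),y)
d=cap("side");crop(d,220,210,100,110,6,"s36c");d=cap("wrist","w36")
E
```

```text
pos [ 0.4671 -0.3     0.0791] z [ 0.001  0.001 -1.   ] xhead 8.1 q7 [ 0.79  0.27 -0.3   1.86  0.09  1.03  0.59]
shift [ 0.0002 -0.0033  0.0635] spin 0.0014034873376714842 F [1.71 0.26 1.33] grip 0.761 t 45.1
```

View pics/s36c.png

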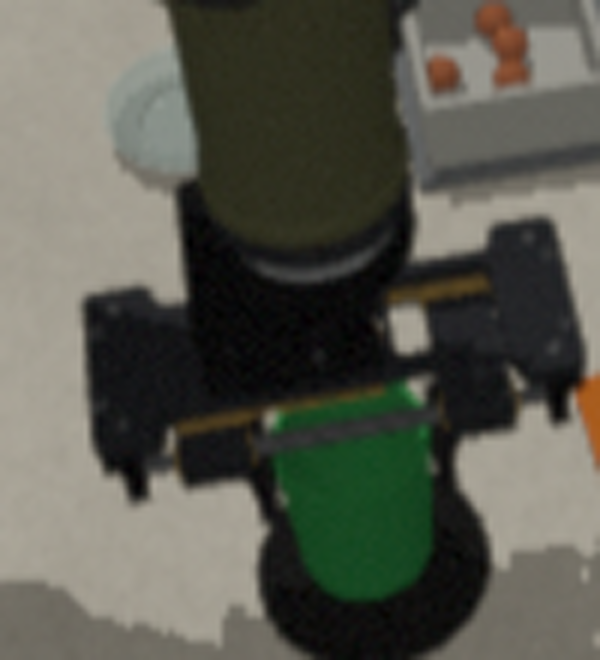

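View pics/w36.png

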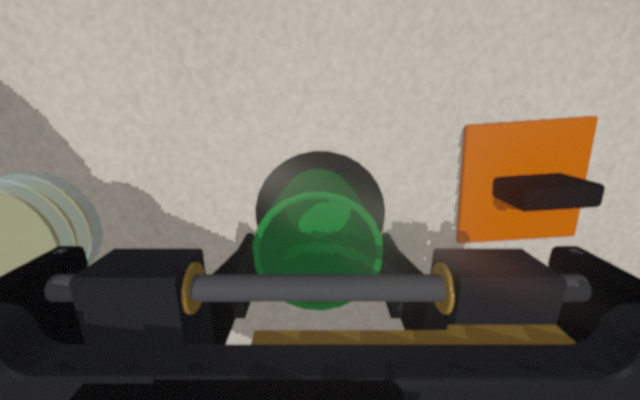

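Request:
drive_tool(rows=[[[0,0,0,0,0],[0,0,0,0,0],[0,0,0,0,0],[0,0,0,0,0],[0,0,0,0,0],[0,0,-0.1,0,0],[0,0,-0.25,0,0],[0,0.1,-0.4,0,0],[0,0.1,-0.4,0,0],[0,0.1,-0.4,0,0]]])

```text
time: 46.45
position: [0.4705, -0.3296, 0.1987]
tool_rot: [-3.132, -0.22, 0.0]
ft_force: [-0.4, -0.4, -0.0]
grip_width: 1.001
```

```bash
python3 - <<'E'
from h import *
y=np.radians(7.8)
move((.467,-.299,.06),y)
d=cap("side");crop(d,220,210,120,120,5,"s37c");d=cap("wrist","w37");d=cap("top");crop(d,395,200,90,90,6,"t37")
E
```

```text
pos [ 0.4705 -0.3296  0.1987] z [-0.     0.002 -1.   ] xhead 8.0 q7 [ 0.82  0.2  -0.29  1.69  0.06  1.27  0.66]
shift [ 0.0025 -0.1018  0.4624] spin 0.001288173705381971 F [-0.38 -0.36 -0.01] grip 1.001 t 46.45
```

View pics/s37c.png

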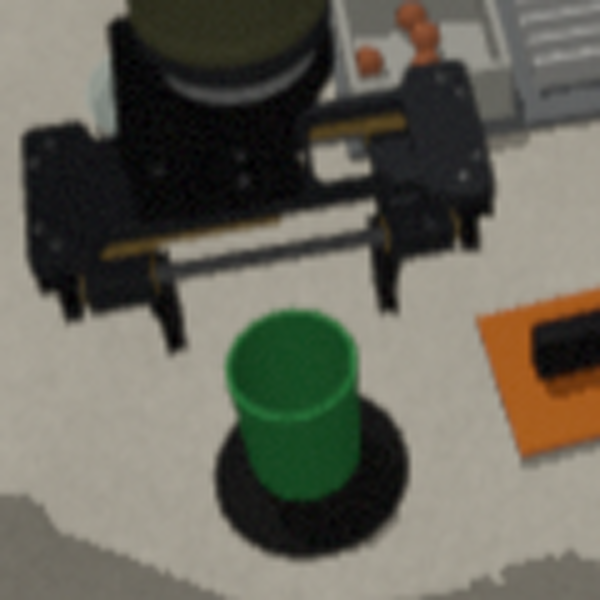

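View pics/w37.png

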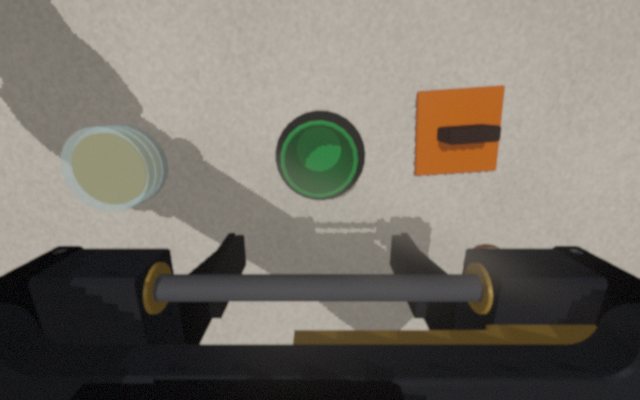

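View pics/t37.png

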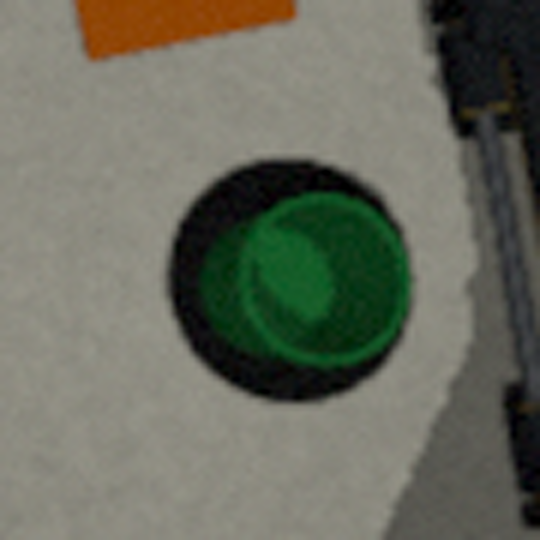

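Cup stands upright, empty, on the mat; all four balls are in the well. Measuring its centring.

```bash
python3 - <<'E'
from h import *
d=cap("top");k=6;o=(395,200)
def u(c):return [(c[0]+.5)/k-.5+o[0],(c[1]+.5)/k-.5+o[1]]
print("mat",ray(d,u((291,281)),.004),"cup rim",ray(d,u((327,280)),.089))
w=cap("wrist")
print("wrist: mat",ray(w,(320.5,155),.004),"rim",ray(w,(318.5,159),.089))
y=np.radians(7.8);move((.613,-.251,.15),np.radians(12.2-90))
E
```

```text
mat [ 0.46682331 -0.30041704  0.004     ] cup rim [ 0.46404211 -0.29130138  0.089     ]
wrist: mat [ 0.47009611 -0.29823683  0.004     ] rim [ 0.4664223  -0.28987403  0.089     ]
pos [ 0.4705 -0.3291  0.1981] z [-0.001  0.002 -1.   ] xhead 8.1 q7 [ 0.82  0.2  -0.29  1.69  0.06  1.27  0.66]
shift [ 0.5072 -0.1906  0.1603] spin 0.47715448654476755 F [-0.62 -0.81  0.65] grip 1.003 t 46.7
```

```bash
python3 - <<'E'
from h import *
move((.465,-.291,.060),np.radians(8));h=np.radians(8)
s=ctrl.get_state();R=Rn.from_rotvec(s["tool_rot"]).as_matrix();print("regrasp shift",(R.T@np.array([.003,-.0093,0])/.3).round(4))
E
```

```text
pos [ 0.4705 -0.3291  0.1981] z [-0.001  0.002 -1.   ] xhead 8.1 q7 [ 0.82  0.2  -0.29  1.69  0.06  1.27  0.66]
shift [ 2.000e-04 -1.273e-01  4.606e-01] spin 0.00048730557534902325 F [-0.62 -0.81  0.65] grip 1.003 t 46.7
regrasp shift [ 0.0055  0.0321 -0.0001]
```

Request:
drive_tool(rows=[[[0,-0.127,0,0,0],[0,-0.127,0,0,0],[0,-0.127,0.15,0,0],[0,-0.127,0.3,0,0],[0,-0.127,0.46,0,0],[0,-0.127,0.46,0,0],[0,-0.127,0.46,0,255],[0,-0.127,0.46,0,255],[0,-0.127,0.46,0,255],[0,-0.127,0.46,0,255],[0,-0.127,0.46,0,255],[0,-0.127,0.46,0,255],[0,-0.127,0.46,0,255]]], grip_force=8)

```text
time: 48.32
position: [0.4666, -0.293, 0.063]
tool_rot: [3.133, 0.22, 0.004]
ft_force: [-1.1, 0.0, 7.9]
grip_width: 0.76
```

Request:
drive_tool(rows=[[[0,0,-0.03,0,255],[0,0,-0.03,0,255],[0.005,0.032,-0.03,0,255],[0.005,0.032,-0.03,0,255],[0.005,0.032,-0.03,0,255],[0.005,0.032,-0.01,0,255],[0.005,0.032,0,0,255],[0.005,0.032,0,0,255],[0.005,0.032,0,0,0],[0.005,0.032,0,0,0],[0.005,0.032,0,0,0],[0.005,0.032,0,0,0],[0.005,0.032,-0.15,0,0],[0.005,0.032,-0.3,0,0],[0.005,0.132,-0.46,0,0],[0.005,0.132,-0.46,0,0],[0.005,0.132,-0.46,0,0]]])

```text
time: 50.45
position: [0.4722, -0.3309, 0.1986]
tool_rot: [-3.132, -0.22, -0.0]
ft_force: [1.6, 0.1, 0.2]
grip_width: 0.998
```

```bash
python3 - <<'E'
from h import *
d=cap("wrist","w38");d=cap("top");crop(d,395,200,90,90,6,"t38")
move((.613,-.251,.15),np.radians(12.2-90))
E
```

```text
pos [ 0.4719 -0.33    0.1975] z [-0.002  0.003 -1.   ] xhead 8.1 q7 [ 0.82  0.2  -0.3   1.68  0.06  1.27  0.66]
shift [ 0.503  -0.1942  0.1584] spin 0.47715894943477544 F [-0.96  0.61  0.18] grip 1.0 t 50.55
```

View pics/t38.png

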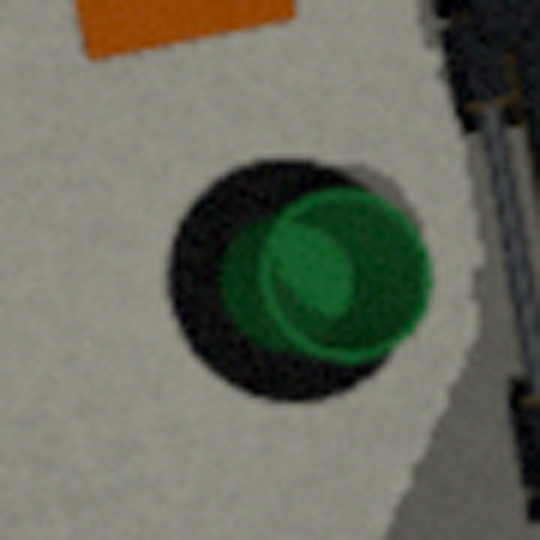

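View pics/w38.png

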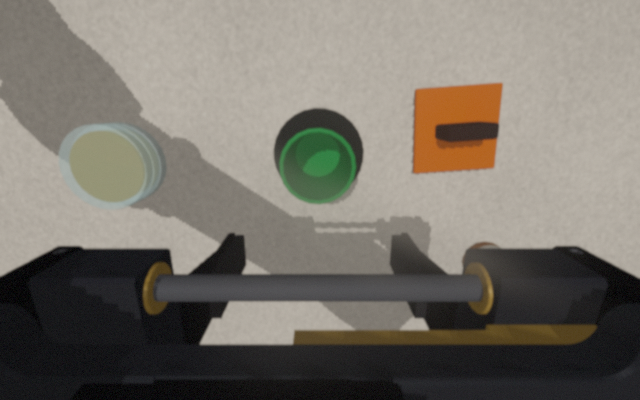

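```bash
python3 - <<'E'
from h import *
d=cap("top");k=6;o=(395,200)
def u(c):return [(c[0]+.5)/k-.5+o[0],(c[1]+.5)/k-.5+o[1]]
print("mat",ray(d,u((291,281)),.004),"cup rim",ray(d,u((346,275)),.089))
w=cap("wrist")
print("wrist: mat",ray(w,(319,152),.004),"rim",ray(w,(318,165),.089))
crop(d,395,150,60,60,8,"t39")
E
```

```text
mat [ 0.46682331 -0.30041704  0.004     ] cup rim [ 0.46604758 -0.29878684  0.089     ]
wrist: mat [ 0.46939448 -0.29608272  0.004     ] rim [ 0.46825576 -0.29615785  0.089     ]
```

View pics/t39.png

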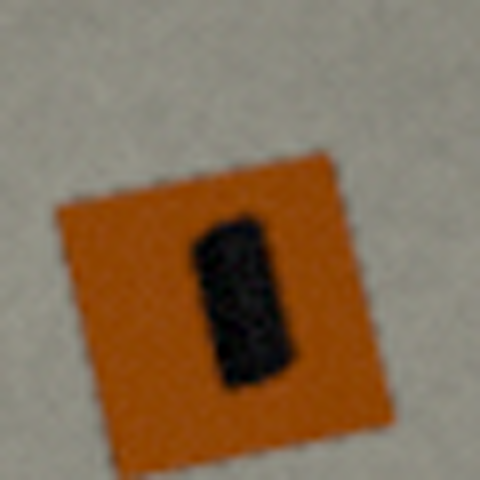

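```bash
python3 - <<'E'
from h import *
d=cap("top")
print("cap",ray(d,(491,149),.11),"base",ray(d,(478,161),.01), "flask base",ray(d,(340,122),.01))
k=8;o=(395,150)
P=np.array([ray(d,[(c[0]+.5)/k-.5+o[0],(c[1]+.5)/k-.5+o[1]],.012) for c in((57,207),(328,152),(393,423),(118,478))])
x=(P[0]+P[1]-P[2]-P[3])[:2];yv=(P[0]+P[3]-P[1]-P[2])[:2]
print(P.mean(0),np.degrees(np.arctan2(x[1],x[0])),np.degrees(np.arctan2(-yv[0],yv[1])))
G=np.array([ray(d,[(c[0]+.5)/k-.5+o[0],(c[1]+.5)/k-.5+o[1]],.05) for c in((200,240),(258,215),(293,360),(235,385))]);print("grip",G.mean(0))
w=cap("wrist")
P=np.array([ray(w,c,.012) for c in((416,89),(503,84),(493,168),(414,173))]);print("wrist",P.mean(0))
E
```

```text
cap [ 0.6936772  -0.39250514  0.11      ] base [ 0.68782541 -0.39638755  0.01      ] flask base [ 0.79062957 -0.0383544   0.01      ]
[ 0.61324698 -0.25041478  0.012     ] 11.490395161357082 11.888010661632268
grip [ 0.61141317 -0.24876295  0.05      ]
wrist [ 0.61512363 -0.25076365  0.012     ]
```

Request:
drive_tool(rows=[[[0.12,-0.05,0,0.06,0],[0.25,-0.1,0,0.12,0],[0.4,-0.15,0,0.18,0],[0.505,-0.195,0,0.24,0],[0.505,-0.195,0.05,0.3,0],[0.505,-0.195,0.1,0.36,0],[0.505,-0.195,0.15,0.42,0],[0.505,-0.195,0.158,0.479,0],[0.505,-0.195,0.158,0.479,0],[0.505,-0.195,0.158,0.479,0],[0.505,-0.195,0.158,0.479,0]]])

```text
time: 52.12
position: [0.6146, -0.2522, 0.1523]
tool_rot: [-2.439, 1.978, -0.001]
ft_force: [0.2, -0.5, 0.6]
grip_width: 0.998
```

```bash
python3 - <<'E'
from h import *
d=cap("wrist","w40")
move((.6135,-.2505,.03),np.radians(11.8-90))
print(proj(d,(.6135,-.2505,.012)),proj(d,(.6135,-.2505,.05)))
E
```

```text
pos [ 0.6146 -0.2522  0.1523] z [ 0.001  0.001 -1.   ] xhead -78.1 q7 [ 0.47  0.4  -0.15  1.51  0.06  1.23 -1.06]
shift [-0.0061  0.0028  0.4077] spin 0.0005053549279598241 F [-0.62 -0.57  0.07] grip 1.0 t 52.175
[315.76370695 194.27346359] [315.48659106 205.93963525]
```

View pics/w40.png

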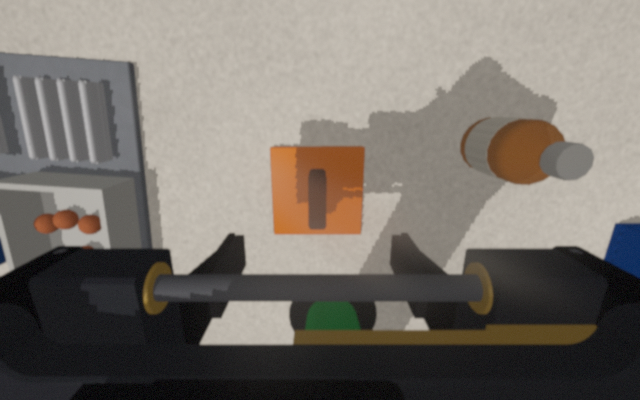

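Request:
drive_tool(rows=[[[-0.003,0,0.15,0,0],[-0.003,0,0.3,0,0],[-0.003,0,0.405,0,0],[-0.003,0,0.405,0,0],[-0.003,0,0.405,0,255],[-0.003,0,0.405,0,255],[-0.003,0,0.405,0,255],[-0.003,0,0.405,0,255],[-0.003,0,0.405,0,255],[-0.003,0,0.405,0,255],[-0.003,0,0.405,0,255],[-0.003,0,0.405,0,255],[-0.003,0,0.405,0,255],[-0.003,0,0.405,0,255],[-0.003,0,0.405,0,255],[-0.003,0,0.405,0,255]]], grip_force=25)

```text
time: 54.18
position: [0.6143, -0.2512, 0.0305]
tool_rot: [-2.437, 1.98, 0.0]
ft_force: [-1.1, 0.4, -1.6]
grip_width: 0.18
```

Request:
drive_tool(rows=[[[0,0,0,0,255],[0,0,-0.1,0,255],[0,0,-0.25,0,255],[0,0,-0.4,0,255],[0,0,-0.4,0,255],[0,0,-0.4,0,255]]])

```text
time: 54.92
position: [0.6135, -0.251, 0.1495]
tool_rot: [-2.438, 1.981, 0.003]
ft_force: [0.3, 0.4, -2.5]
grip_width: 0.181
```

```bash
python3 - <<'E'
from h import *
move((.536,-.0292,.15),np.radians(7.8-90))
cap("wrist","w41")
E
```

```text
pos [ 0.6135 -0.251   0.1495] z [-0.001  0.001 -1.   ] xhead -78.2 q7 [ 0.47  0.4  -0.16  1.52  0.06  1.22 -1.06]
shift [-7.766e-01  1.015e-01 -2.000e-04] spin 0.0223297961670731 F [ 0.28  0.43 -2.51] grip 0.181 t 54.925
```

View pics/w41.png

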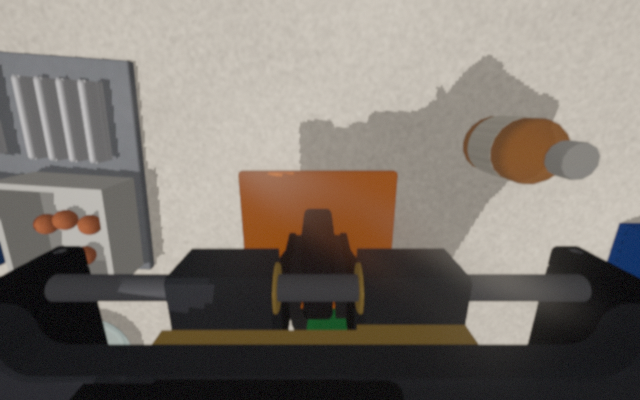

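Request:
drive_tool(rows=[[[-0.2,0.026,0,0.01,255],[-0.4,0.052,0,0.022,255],[-0.6,0.078,0,0.022,255],[-0.774,0.1015,0,0.022,255],[-0.774,0.1015,0,0.022,255],[-0.774,0.1015,0.08,0.022,255],[-0.774,0.1015,0.16,0.022,255],[-0.774,0.1015,0.16,0.022,255],[-0.774,0.1015,0.16,0.022,255]]])

```text
time: 56.1
position: [0.5371, -0.0307, 0.1027]
tool_rot: [-2.367, 2.064, 0.001]
ft_force: [0.8, -0.3, -1.2]
grip_width: 0.182
```

```bash
python3 - <<'E'
from h import *
d=cap("wrist","w42")
move((.536,-.0292,.0805),np.radians(7.8-90))
s=ctrl.get_state();p=s["position"];h=np.radians(7.9);X=np.array([np.cos(h),np.sin(h),0]);Y=np.array([-np.sin(h),np.cos(h),0])
print("lid edge pred",[proj(d,p+X*.046+Y*k+np.array([0,0,-.0185])).round(1) for k in(.046,-.046)])
W=np.array([.536,-.0292,.056])
print("well rim outer +x pred",[proj(d,W+X*.048+Y*k).round(1) for k in(.048,-.048)])
crop(d,210,100,230,150,3,"w42c")
dt=cap("top");crop(dt,295,180,80,70,9,"t42");ds=cap("side");crop(ds,260,150,110,110,6,"s42")
E
```

```text
pos [ 0.5375 -0.0306  0.1032] z [ 0.001  0.001 -1.   ] xhead -82.2 q7 [ 0.25  0.21 -0.27  1.88  0.06  1.06 -1.48]
shift [-0.0053  0.0043  0.0757] spin 0.0001311983831579412 F [ 0.7   0.46 -1.1 ] grip 0.18 t 56.15
lid edge pred [array([236.7, 173.3]), array([398.1, 173. ])]
well rim outer +x pred [array([242.4, 163.2]), array([387.6, 163. ])]
```

View pics/w42c.png

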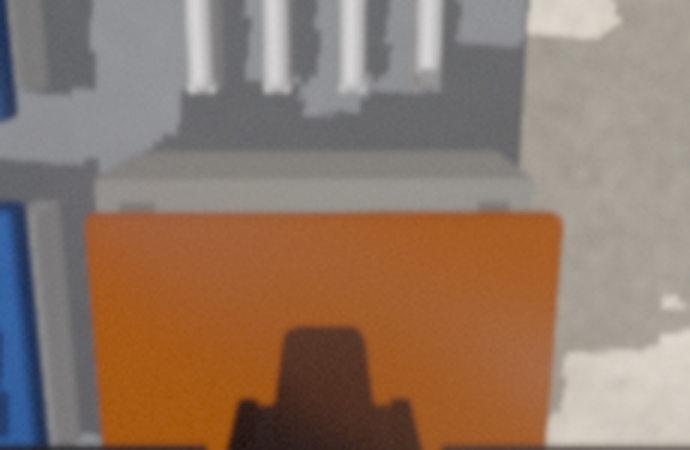

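Request:
drive_tool(rows=[[[-0.006,0.001,0,0,255],[-0.006,0.001,0.015,0,255],[-0.006,0.001,0.03,0,255],[-0.006,0.001,0.045,0,255],[-0.006,0.001,0.06,0,255],[-0.006,0.001,0.07,0,255],[-0.006,0.001,0.077,0,255],[-0.006,0.001,0.077,0,255],[-0.006,0.001,0.077,0,255]]])

```text
time: 57.38
position: [0.5363, -0.0284, 0.0804]
tool_rot: [-2.368, 2.064, 0.0]
ft_force: [-3.2, 0.4, 5.9]
grip_width: 0.182
```

```bash
python3 - <<'E'
from h import *
move((.536,-.0292,.0805),np.radians(7.8-90))
E
```

```text
pos [ 0.5363 -0.0284  0.0804] z [ 0.     0.001 -1.   ] xhead -82.1 q7 [ 0.25  0.23 -0.27  1.9   0.07  1.02 -1.49]
shift [ 0.0024  0.0013 -0.0003] spin 0.00031480491466977304 F [-3.18  0.43  5.89] grip 0.182 t 57.375
```

Request:
drive_tool(rows=[[[0,0,0,0,0],[0,0,0,0,0],[0,0,0,0,0],[0,0,0,0,0],[0,0,0,0,0],[0,0,0,0,0],[0,0,-0.1,0,0],[0,0,-0.25,0,0],[0,0,-0.4,0,0],[0,0,-0.55,0,0],[0,0,-0.6,0,0],[0,0,-0.6,0,0]]])

```text
time: 58.88
position: [0.5366, -0.0286, 0.2601]
tool_rot: [-2.367, 2.063, -0.002]
ft_force: [-0.2, 0.4, -0.3]
grip_width: 1.002
```

```bash
cat > lidchk.py <<'E'
from h import *
def mask(im,lo,hi,roi=None):
    m=cv2.inRange(cv2.cvtColor(im,cv2.COLOR_BGR2HSV),lo,hi)
    if roi: z=np.zeros_like(m);u0,v0,u1,v1=roi;z[v0:v1,u0:u1]=m[v0:v1,u0:u1];m=z
    return m
def quad(d,m,z):
    cs,_=cv2.findContours(m,cv2.RETR_EXTERNAL,cv2.CHAIN_APPROX_NONE)
    c=max(cs,key=cv2.contourArea);r=cv2.minAreaRect(c);b=cv2.boxPoints(r)
    P=np.array([ray(d,x,z) for x in b]);e=[np.linalg.norm(P[i]-P[i-1]).round(4) for i in range(4)]
    v=P[1]-P[0];print("area",cv2.contourArea(c),"c",P.mean(0).round(4),"edges",e,"ang",[np.degrees(np.arctan2(v[1],v[0])).round(1)%90])
if __name__=="__main__":
    for n in("wrist","top","side"):
        d=cap(n)
        for z in(.062,.068):
            m=mask(d["img"],(5,150,60),(20,255,255)) if n!="top" else mask(d["img"],(5,150,60),(20,255,255),(290,180,380,260))
            if n=="side": m=mask(d["img"],(5,150,60),(20,255,255),(270,170,340,250))
            print(n,z,end=" ")
            try: quad(d,m,z)
            except Exception as e: print(e)
E
python3 - <<'E'
from h import *
move((.536,-.0292,.26),np.radians(-82.2))
E
python3 lidchk.py
```

```text
pos [ 0.5366 -0.0286  0.2601] z [ 0.002  0.001 -1.   ] xhead -82.1 q7 [ 0.26  0.08 -0.27  1.69  0.02  1.37 -1.45]
shift [0.0018 0.0024 0.0002] spin 0.0003272607724643084 F [-0.21  0.43 -0.32] grip 1.002 t 58.875
wrist 0.062 area 5123.5 c [ 0.5383 -0.0282  0.062 ] edges [np.float64(0.0877), np.float64(0.0885), np.float64(0.0877), np.float64(0.095)] ang [np.float64(7.799999999999997)]
wrist 0.068 area 5123.5 c [ 0.5396 -0.028   0.068 ] edges [np.float64(0.0862), np.float64(0.0869), np.float64(0.0862), np.float64(0.0934)] ang [np.float64(7.799999999999997)]
top 0.062 max() iterable argument is empty
top 0.068 max() iterable argument is empty
side 0.062 area 419.0 c [ 0.5362 -0.0276  0.062 ] edges [np.float64(0.0931), np.float64(0.0957), np.float64(0.0945), np.float64(0.0906)] ang [np.float64(9.6)]
side 0.068 area 419.0 c [ 0.5363 -0.0333  0.068 ] edges [np.float64(0.0924), np.float64(0.0951), np.float64(0.0938), np.float64(0.09)] ang [np.float64(9.6)]
```

```bash
cat > sw.py <<'E'
from lidchk import *
def blob(d,roi):
    im=d["img"];h=cv2.cvtColor(im,cv2.COLOR_BGR2HSV)
    m=((cv2.inRange(h,(0,170,60),(6,255,255))|cv2.inRange(h,(174,170,60),(180,255,255))))
    z=np.zeros_like(m);u0,v0,u1,v1=roi;z[v0:v1,u0:u1]=m[v0:v1,u0:u1]
    M=cv2.moments(z,True)
    return (np.array([M["m10"],M["m01"]])/M["m00"],M["m00"]) if M["m00"] else (None,0)
def tri(ds,uvs):
    A=[];b=[]
    for d,uv in zip(ds,uvs):
        K=np.array(d["camera_matrix"]);R=np.array(d["R"]);t=np.array(d["t"]);c=-R.T@t
        v=R.T@np.linalg.inv(K)@np.array([*uv,1]);v/=np.linalg.norm(v);Pm=np.eye(3)-np.outer(v,v);A.append(Pm);b.append(Pm@c)
    return np.linalg.lstsq(np.vstack(A),np.hstack(b),rcond=None)[0]
E
python3 - <<'E'
from sw import *
t=cap("top");s=cap("side");w=cap("wrist")
bt=blob(t,(224,158,246,182));bs=blob(s,(325,140,337,160));print(bt,bs)
print("tri",tri((t,s),(bt[0],bs[0])))
print("top at .092",ray(t,bt[0],.0922))
bw=blob(w,(0,0,640,240));print(bw)
tom=blob(t,(182,138,218,170));print("tomato",ray(t,tom[0],.03),tom)
print("herb pot",ray(t,(165,175),.01),"leaves",ray(t,(147,160),.14))
move((.6,.215,.25),np.radians(-86))
# column scan of ball in side view
print([ (v,[int(x) for x in s["img"][v,324:345,2]]) for v in (148,151,154)])
E
```

```text
(array([234.44      , 169.02666667]), 75.0) (array([333.04444444, 150.46666667]), 45.0)
tri [0.64551132 0.21749998 0.10173442]
top at .092 [0.64490312 0.21909645 0.0922    ]
(array([46.56284153, 20.83363692]), 1647.0)
tomato [0.69612062 0.32246181 0.03      ] (array([199.62929476, 154.28028933]), 553.0)
herb pot [0.64533767 0.41561315 0.01      ] leaves [0.65466376 0.41235505 0.14      ]
pos [ 0.5356 -0.0286  0.258 ] z [-0.002  0.001 -1.   ] xhead -82.1 q7 [ 0.26  0.08 -0.27  1.69  0.02  1.37 -1.45]
shift [-0.7749 -0.3239  0.0271] spin 0.021451354673363673 F [-0.46 -0.58  0.03] grip 1.0 t 59.175
[(148, [154, 153, 151, 150, 149, 124, 117, 121, 120, 116, 104, 109, 114, 112, 112, 113, 113, 116, 117, 119, 117]), (151, [151, 152, 152, 149, 134, 119, 121, 124, 123, 116, 109, 98, 95, 103, 107, 107, 107, 110, 108, 106, 106]), (154, [151, 151, 150, 150, 145, 112, 98, 95, 92, 88, 88, 96, 95, 87, 87, 88, 88, 88, 89, 91, 90])]
```

Request:
drive_tool(rows=[[[-0.2,-0.08,0,0,255],[-0.4,-0.16,0,0.01,255],[-0.6,-0.24,0,0.02,255],[-0.789,-0.326,0,0.02,255],[-0.789,-0.326,0,0.02,255],[-0.789,-0.326,0.1,0.02,255],[-0.789,-0.326,0.2,0.02,255],[-0.789,-0.326,0.2,0.02,255],[-0.789,-0.326,0.2,0.02,255],[-0.789,-0.326,0.2,0.02,255],[-0.789,-0.326,0.2,0.02,255],[-0.789,-0.326,0.2,0.02,255],[-0.789,-0.326,0.2,0.02,255]]])

```text
time: 60.8
position: [0.6009, 0.2193, 0.2]
tool_rot: [-2.302, 2.137, 0.0]
ft_force: [-0.5, 0.5, -0.6]
grip_width: 0.007
```

```bash
python3 - <<'E'
from sw import *
move((.60,.219,.094),np.radians(-86))
d=cap("wrist");im=d["img"]
# switch base top corners visible? report red ball and grey base in wrist
b=blob(d,(200,0,640,240));print("ball px",b, ray(d,b[0],.0922) if b[1] else None)
b=blob(d,(250,80,400,240));print("ball px roi",b, ray(d,b[0],.0922) if b[1] else None)
E
```

```text
pos [0.6009 0.2193 0.2   ] z [ 0.001  0.001 -1.   ] xhead -85.7 q7 [-0.05  0.35 -0.43  1.52  0.15  1.31 -1.99]
shift [0.0012 0.0033 0.3534] spin 0.001438485822407102 F [-0.47  0.52 -0.65] grip 0.007 t 60.8
ball px (array([225.06485849,  82.14887972]), 3392.0) [0.69717209 0.30125497 0.0922    ]
ball px roi (array([252.7768595 ,  90.38842975]), 121.0) [0.69257963 0.27895782 0.0922    ]
```

```bash
python3 - <<'E'
from sw import *
d=cap("wrist");h=cv2.cvtColor(d["img"],cv2.COLOR_BGR2HSV)
m=cv2.inRange(h,(0,150,50),(8,255,255))|cv2.inRange(h,(172,150,50),(180,255,255));m[245:]=0
n,l,st,c=cv2.connectedComponentsWithStats(m)
for i in range(1,n):
    if st[i,4]>30: print(st[i],c[i].round(1),ray(d,c[i],.0922).round(4))
# grey base: dump edges
g=cv2.cvtColor(d["img"],cv2.COLOR_BGR2GRAY)
bx=proj(d,(.681,.22,.025)).round(0).astype(int);print("base px",bx)
for v in range(bx[1]-50,bx[1]+60,10): print(v,g[v,bx[0]-50:bx[0]+52:4])
E
```

```text
[ 186   46   71   72 4003] [220.8  81.7] [0.6972 0.3046 0.0922]
[311 140  25  22 400] [323.8 149.8] [0.6491 0.2178 0.0922]
base px [323 110]
60 [191 192 195 192 190 192 189 191 194 194 193 192 193 192 191 194 192 194
 190 189 189 194 191 192 194 189]
70 [191 193 191 194 193 193 190 188 195 196 187 192 190 188 191 197 188 193
 194 191 192 189 191 192 195 192]
80 [191 192 192 193 191 194 188 126 129 129 130 129 129 129 131 131 131 130
 124 138 183 190 193 195 194 190]
90 [191 190 197 194 192 192 193 127 130 130 129 127 128 129 131 126 128 128
 122 138 186 194 194 190 192 193]
100 [195 191 189 192 195 188 188 124 131  87  80  79  80  77  80  79  93 129
 119 144 194 189 192 192 186 145]
110 [190 192 190 194 192 192 187 127 111  73  73  73  73  73  74  90  96 126
 114 146 156 158 151 142 142 138]
120 [191 187 187 190 188 191 186 127 112  70  66  82 113 111  69  66  81  95
 101 141 146 146 143 144 141 145]
130 [188 191 191 192 195 190 184 129 107  93  92  99 115 114  94  90  92  92
 110 145 144 143 148 146 145 149]
140 [190 193 191 194 187 192 185 133  98  95  91  79  76  76  79  94  92  91
 128 147 145 144 140 146 149 145]
150 [193 191 192 191 194 191 194 195 194  92  81  79  80  80  79  77 108 143
 140 145 147 143 146 149 145 146]
160 [192 191 193 191 193 191 192 193 197 139  87  84  85  84  81  80 138 173
 177 176 180 178 148 147 145 148]
```

Request:
drive_tool(rows=[[[0,0,0.15,0,255],[0,0,0.3,0,255],[0,0,0.353,0,255],[0,0,0.353,0,255],[0,-0.05,0.353,0,255],[0,-0.1,0.353,0,255],[0,-0.14,0.353,0,255],[0,-0.18,0.353,0,255],[0,-0.22,0.353,0,255],[0,-0.25,0.353,0,255],[0,-0.28,0.353,0,255],[0,-0.3,0.353,0,255],[0,-0.3,0.353,0,255]]])

```text
time: 62.52
position: [0.6911, 0.2262, 0.0938]
tool_rot: [-2.301, 2.137, 0.0]
ft_force: [0.7, -0.2, -0.3]
grip_width: 0.004
```

```bash
cat > ballw.py <<'E'
from sw import *
def ballw():
    d=cap("wrist");h=cv2.cvtColor(d["img"],cv2.COLOR_BGR2HSV)
    m=cv2.inRange(h,(0,150,50),(8,255,255))|cv2.inRange(h,(172,150,50),(180,255,255));m[245:]=0
    n,l,st,c=cv2.connectedComponentsWithStats(m)
    for i in range(1,n):
        if st[i,4]>30: print("w",st[i],c[i].round(1),ray(d,c[i],.0922).round(4))
def balls():
    for n,roi in(("top",(225,120,262,185)),("side",(322,125,372,180))):
        d=cap(n);h=cv2.cvtColor(d["img"],cv2.COLOR_BGR2HSV)
        m=cv2.inRange(h,(0,150,40),(8,255,255))|cv2.inRange(h,(172,150,40),(180,255,255))
        z=np.zeros_like(m);z[roi[1]:roi[3],roi[0]:roi[2]]=m[roi[1]:roi[3],roi[0]:roi[2]]
        k,l,st,c=cv2.connectedComponentsWithStats(z)
        for i in range(1,k):
            if st[i,4]>8: print(n,st[i],c[i].round(1),ray(d,c[i],.0922).round(4))
E
python3 - <<'E'
from ballw import *
move((.70,.226,.094),np.radians(-86));ballw();balls()
E
```

```text
pos [0.6911 0.2262 0.0938] z [ 0.001  0.001 -1.   ] xhead -85.7 q7 [-0.09  0.6  -0.38  1.38  0.23  1.2  -1.99]
shift [ 0.0027 -0.0296 -0.0007] spin 0.0013927888933138856 F [ 0.68 -0.19 -0.29] grip 0.004 t 62.525
w [ 139  154   98   90 6981] [187.1 199.4] [0.7216 0.2976 0.0922]
side [335 142  12  14  58] [338.5 149.8] [0.6684 0.2331 0.0922]
```

```bash
python3 - <<'E'
from ballw import *
s=cap("side");w=cap("wrist");t=cap("top")
for X in((.645,.219,.0922),(.683,.2215,.102),(.7215,.224,.0922),(.715,.224,.095)): print(X,"side",proj(s,X).round(1),"wrist",proj(w,X).round(1),"top",proj(t,X).round(1))
h=cv2.cvtColor(w["img"],cv2.COLOR_BGR2HSV);m=cv2.inRange(h,(0,120,30),(10,255,255))|cv2.inRange(h,(170,120,30),(180,255,255))
n,l,st,c=cv2.connectedComponentsWithStats(m);print([ (st[i].tolist(),c[i].round(0)) for i in range(1,n) if st[i,4]>30])
h=cv2.cvtColor(s["img"],cv2.COLOR_BGR2HSV);m=cv2.inRange(h,(0,150,40),(8,255,255))|cv2.inRange(h,(172,150,40),(180,255,255));m[:120]=0;m[190:]=0;m[:,:320]=0;m[:,380:]=0
n,l,st,c=cv2.connectedComponentsWithStats(m);print([ (st[i].tolist(),c[i].round(0)) for i in range(1,n) if st[i,4]>5])
for v in range(140,172,3): print(v,[int(x) for x in m[v,325:375:2]>0])
E
```

```text
(0.645, 0.219, 0.0922) side [332.1 152.6] wrist [324.  327.6] top [234.5 169. ]
(0.683, 0.2215, 0.102) side [343.2 149.3] wrist [325.4 281.7] top [233.2 152.6]
(0.7215, 0.224, 0.0922) side [354.1 150.6] wrist [326.2 208.2] top [233.5 138.2]
(0.715, 0.224, 0.095) side [352.3 150. ] wrist [325.3 221.5] top [233.2 140.4]
[([139, 153, 99, 91, 7123], array([188., 198.])), ([308, 199, 45, 45, 1415], array([330., 222.])), ([0, 202, 128, 72, 6186], array([ 64., 235.]))]
[([335, 142, 12, 15, 59], array([339., 150.])), ([350, 152, 5, 2, 7], array([352., 152.]))]
140 [0, 0, 0, 0, 0, 0, 0, 0, 0, 0, 0, 0, 0, 0, 0, 0, 0, 0, 0, 0, 0, 0, 0, 0, 0]
143 [0, 0, 0, 0, 0, 0, 1, 0, 0, 0, 0, 0, 0, 0, 0, 0, 0, 0, 0, 0, 0, 0, 0, 0, 0]
146 [0, 0, 0, 0, 0, 1, 1, 0, 0, 0, 0, 0, 0, 0, 0, 0, 0, 0, 0, 0, 0, 0, 0, 0, 0]
149 [0, 0, 0, 0, 0, 1, 1, 0, 0, 0, 0, 0, 0, 0, 0, 0, 0, 0, 0, 0, 0, 0, 0, 0, 0]
152 [0, 0, 0, 0, 0, 0, 1, 1, 0, 0, 0, 0, 0, 1, 1, 0, 0, 0, 0, 0, 0, 0, 0, 0, 0]
155 [0, 0, 0, 0, 0, 0, 0, 0, 1, 1, 1, 0, 0, 0, 0, 0, 0, 0, 0, 0, 0, 0, 0, 0, 0]
158 [0, 0, 0, 0, 0, 0, 0, 0, 0, 0, 0, 0, 0, 0, 0, 0, 0, 0, 0, 0, 0, 0, 0, 0, 0]
161 [0, 0, 0, 0, 0, 0, 0, 0, 0, 0, 0, 0, 0, 0, 0, 0, 0, 0, 0, 0, 0, 0, 0, 0, 0]
164 [0, 0, 0, 0, 0, 0, 0, 0, 0, 0, 0, 0, 0, 0, 0, 0, 0, 0, 0, 0, 0, 0, 0, 0, 0]
167 [0, 0, 0, 0, 0, 0, 0, 0, 0, 0, 0, 0, 0, 0, 0, 0, 0, 0, 0, 0, 0, 0, 0, 0, 0]
170 [0, 0, 0, 0, 0, 0, 0, 0, 0, 0, 0, 0, 0, 0, 0, 0, 0, 0, 0, 0, 0, 0, 0, 0, 0]
```

Request:
drive_tool(rows=[[[0,-0.01,0,0,255],[0,-0.02,0,0,255],[0,-0.03,0,0,255],[0,-0.03,0,0,255]]])

```text
time: 63.32
position: [0.6948, 0.2266, 0.0936]
tool_rot: [2.297, -2.131, -0.01]
ft_force: [-14.7, -2.9, 6.5]
grip_width: 0.008
```

Request:
drive_tool(rows=[[[0,-0.01,0,0,255],[0,-0.01,0,0,255]]])

```text
time: 63.58
position: [0.6951, 0.2266, 0.0935]
tool_rot: [2.294, -2.127, -0.015]
ft_force: [-20.9, -5.1, 12.0]
grip_width: 0.004
```

Request:
drive_tool(rows=[[[0,-0.01,0,0,255],[0,-0.01,0,0,255]]])

```text
time: 63.82
position: [0.6955, 0.2266, 0.0935]
tool_rot: [2.29, -2.123, -0.02]
ft_force: [-27.2, -6.7, 15.5]
grip_width: 0.004
```

Request:
drive_tool(rows=[[[0,0.1,0,0,255],[0,0.2,0,0,255],[0,0.2,-0.15,0,255],[0,0.3,-0.35,0,255],[0,0.4,-0.55,0,255],[0.1,0.5,-0.6,0,0],[0.3,0.5,-0.6,0,0],[0.5,0.5,-0.6,0,0],[0.5,0.5,-0.6,0,0],[0.5,0.5,-0.6,0,0]]])

```text
time: 65.08
position: [0.5673, 0.0668, 0.2741]
tool_rot: [-2.301, 2.136, 0.0]
ft_force: [0.3, 1.1, -0.4]
grip_width: 0.488
```

```bash
python3 - <<'E'
from ballw import *
from lidchk import *
move((.70,.226,.094));
s=cap("side");w=cap("wrist");t=cap("top")
for d,n in((t,"top"),(s,"side"),(w,"wrist")):
    h=cv2.cvtColor(d["img"],cv2.COLOR_BGR2HSV);m=cv2.inRange(h,(0,150,40),(8,255,255))|cv2.inRange(h,(172,150,40),(180,255,255))
    k,l,st,c=cv2.connectedComponentsWithStats(m);print(n,[ (st[i].tolist(),c[i].round(1).tolist()) for i in range(1,k) if st[i,4]>25])
    for X in((.645,.219,.0922),(.7205,.224,.0922),(.711,.224,.0965)): print(proj(d,X).round(1))
E
```

```text
pos [0.5673 0.0668 0.2741] z [ 0.001  0.002 -1.   ] xhead -85.8 q7 [ 0.15  0.15 -0.36  1.59  0.05  1.41 -1.7 ]
shift [-0.4956 -0.4796  0.6018] spin None F [ 0.3   1.11 -0.43] grip 0.488 t 65.075
top [([186, 142, 28, 26, 560], [199.7, 154.3])]
[234.5 169. ]
[233.5 138.6]
[233.  141.9]
side [([335, 140, 21, 17, 245], [344.1, 147.8])]
[332.1 152.6]
[353.9 150.6]
[351.2 149.8]
wrist [([159, 8, 27, 28, 568], [171.7, 21.6]), ([79, 16, 68, 63, 3244], [112.6, 47.0])]
[180.6 101.5]
[171.   20.3]
[169.6  30.1]
```

Request:
drive_tool(rows=[[[-0.2,0.1,0,0,0],[-0.4,0.2,0,0,0],[-0.65,0.33,0,0,0],[-0.65,0.33,0,0,0],[-0.65,0.33,0,0,0],[-0.65,0.33,0,0,0]]])

```text
time: 65.97
position: [0.4541, 0.2532, 0.2738]
tool_rot: [-2.302, 2.136, -0.001]
ft_force: [0.4, 0.3, 0.4]
grip_width: 1.0
```

```bash
python3 - <<'E'
from ballw import *
from lidchk import *
s=cap("side");w=cap("wrist");t=cap("top")
print(ctrl.get_state()["position"])
def parts(d,lo,hi,z,n,roi=None,amin=40):
    m=mask(d["img"],lo,hi,roi);k,l,st,c=cv2.connectedComponentsWithStats(m)
    for i in range(1,k):
        if st[i,4]>amin:
            mm=(l==i).astype(np.uint8);r=cv2.minAreaRect(cv2.findContours(mm,0,1)[0][0]);print(n,st[i],c[i].round(1),"->",ray(d,c[i],z).round(4),"rect c",ray(d,r[0],z).round(4),np.round(r[1],1),round(r[2],1))
parts(t,(100,120,30),(125,255,255),.048,"top blue",(260,150,370,260))
parts(t,(5,150,50),(20,255,255),.062,"top orange",(290,170,390,260))
parts(t,(40,80,20),(85,255,255),.089,"top green",(400,210,490,280))
parts(w,(100,120,30),(125,255,255),.048,"w blue")
parts(w,(5,150,60),(20,255,255),.062,"w orange")
h=cv2.cvtColor(s["img"],cv2.COLOR_BGR2HSV);m=cv2.inRange(h,(0,150,40),(8,255,255))|cv2.inRange(h,(172,150,40),(180,255,255))
for d,n in((t,"top"),(s,"side"),(w,"w")):
    h=cv2.cvtColor(d["img"],cv2.COLOR_BGR2HSV);m=cv2.inRange(h,(0,150,40),(8,255,255))|cv2.inRange(h,(172,150,40),(180,255,255))
    k,l,st,c=cv2.connectedComponentsWithStats(m);print(n,"red",[ (st[i].tolist(),c[i].round(1).tolist()) for i in range(1,k) if st[i,4]>25], proj(d,(.7195,.224,.0922)).round(1))
# difference with first top image
a=cv2.imread("pics/top0.png");df=cv2.absdiff(a,t["img"]).max(2);df=cv2.GaussianBlur(df,(5,5),0)>35
for nm,(u,v) in dict(petri=(339,283),tomato=(200,153),flask=(341,117),reagent=(487,155)).items(): print(nm,"changed px",df[v-20:v+20,u-20:u+20].sum())
E
```

```text
[0.45461442 0.25228486 0.27367542]
top blue [279 167  27  33 552] [292.2 183.8] -> [0.6176 0.0822 0.048 ] rect c [0.6196 0.083  0.048 ] [31.5 23.6] 83.3
top blue [283 205  28  35 575] [296.9 222.4] -> [0.5211 0.0691 0.048 ] rect c [0.522  0.0701 0.048 ] [32.  24.1] 82.9
top orange [ 317  197   41   41 1234] [336.5 216.7] -> [ 0.5345 -0.028   0.062 ] rect c [ 0.5349 -0.0281  0.062 ] [36.9 37.2] 82.6
top green [431 231  36  30 832] [449.  245.9] -> [ 0.4649 -0.2911  0.089 ] rect c [ 0.4658 -0.29    0.089 ] [29. 35.] 90.0
w blue [   0    0   75  107 7875] [36.9 52.6] -> [0.5738 0.5828 0.048 ] rect c [0.5734 0.5828 0.048 ] [106.  74.] 90.0
w blue [ 448    0   54   80 2246] [467.4  42.2] -> [0.6201 0.0949 0.048 ] rect c [0.6236 0.0892 0.048 ] [77.5 53.7] 87.2
w blue [ 445   96   52   65 1475] [462.  122.2] -> [0.5332 0.0822 0.048 ] rect c [0.5272 0.0705 0.048 ] [64. 51.] 90.0
w orange [ 139    0   78   25 1375] [182.3   9.4] -> [0.6258 0.4088 0.062 ] rect c [0.6231 0.414  0.062 ] [24. 77.] 90.0
w orange [ 517   83   91   83 4469] [554.6 122.8] -> [ 0.5405 -0.0195  0.062 ] rect c [ 0.5396 -0.0286  0.062 ] [77.3 95.1] 86.3
w orange [143 263  28  51 475] [153.7 288.6] -> [0.2808 0.4685 0.062 ] rect c [0.2824 0.466  0.062 ] [24.1 51.8] 8.6
w orange [474 298  19  15 108] [483.6 306.3] -> [0.286  0.0044 0.062 ] rect c [0.2866 0.0032 0.062 ] [11.2 19.7] 63.4
w orange [ 434  325  162   19 2036] [522.  334.6] -> [ 0.2423 -0.0632  0.062 ] rect c [ 0.2425 -0.0519  0.062 ] [ 18. 161.] 90.0
top red [([230, 136, 9, 9, 70], [234.0, 140.1]), ([186, 142, 28, 26, 559], [199.7, 154.3])] [233.5 139. ]
side red [([335, 140, 21, 17, 247], [344.0, 147.8])] [353.6 150.6]
w red [] [ 371.8 -104.9]
petri changed px 19
tomato changed px 0
flask changed px 0
reagent changed px 0
```

```bash
python3 - <<'E'
from ballw import *
t=cap("top");a=cv2.imread("pics/top0.png").astype(float);b=t["img"].astype(float)
def cen(im,u,v,r=9):
    p=im[v-r:v+r+1,u-r:u+r+1];w=np.clip(p[...,2]-1.0*np.maximum(p[...,0],p[...,1])-15,0,60)
    w=np.minimum(w,30)
    yy,xx=np.mgrid[v-r:v+r+1,u-r:u+r+1];return np.array([(w*xx).sum(),(w*yy).sum()])/w.sum(),(w>15).sum(), np.argwhere((w>15).any(1)).ravel()[[0,-1]]+v-r
for im,u,v in((a,234,169),(b,234,140)):
    c,n,e=cen(im,u,v);print(c,n,e,ray(t,c,.0922))
# base corners again (grey block) col/row profile
g=b.mean(2)
print("rows profile cols 236-244"); 
for v in range(143,182): print(v,g[v,228:256:3].round(0))
print([proj(t,(.679+dx,.2195,.025)).round(1) for dx in(-.035,.035)])
gp=lambda im,u,v,r:cv2.GaussianBlur(im[v-r:v+r,u-r:u+r].astype(np.float32).mean(2),(0,0),1)
print("petri shift",cv2.phaseCorrelate(gp(a,339,283,30),gp(b,339,283,30)))
E
```

```text
[234.27300151 169.04826546] 88 [164 174] [0.64484736 0.21949733 0.0922    ]
[234.05409583 140.02202473] 88 [135 145] [0.71686377 0.22259693 0.0922    ]
rows profile cols 236-244
143 [146.  57.  42.  39. 137. 144. 143.  94.  89.  92.]
144 [146. 100.  35.  47. 143. 143. 141.  93.  88.  90.]
145 [144. 130.  73.  73. 144. 141. 142.  88.  89.  95.]
146 [144. 140.  95.  73. 142. 139. 141.  90.  90. 111.]
147 [142. 141. 113.  76. 139. 139. 141.  91.  89. 134.]
148 [141. 140. 128.  80. 119. 123. 112.  91. 109. 139.]
149 [141. 114. 103.  82.  90.  88.  69.  77. 103. 139.]
150 [145.  87.  73.  85.  81.  55.  58.  62.  89. 137.]
151 [145.  80.  78.  89.  82.  50.  68.  57.  93. 140.]
152 [142.  80.  81.  90.  76.  47.  72.  56.  94. 143.]
153 [148.  75.  79.  91.  71.  52.  79.  57.  95. 141.]
154 [145.  78.  78.  95.  63.  45.  79.  54.  92. 145.]
155 [147.  78.  78.  94.  58.  49.  79.  56.  90. 140.]
156 [146.  77.  80.  95.  59.  52.  77.  52.  88. 143.]
157 [142.  80.  62.  86.  62.  48.  73.  56.  92. 144.]
158 [144.  77.  46.  78.  66.  46.  63.  56.  90. 141.]
159 [142.  76.  47.  71.  
[... 685 characters left out ...]
  57.  89. 148.]
172 [141.  82.  82.  79.  83.  80.  81.  58.  92. 146.]
173 [144.  82.  81.  80.  78.  80.  84.  57.  95. 144.]
174 [147.  85.  80.  79.  78.  76.  75.  58.  95. 143.]
175 [143.  87.  65.  61.  59.  61.  60.  50. 114. 147.]
176 [139. 108.  46.  45.  50.  62.  67.  76. 138. 149.]
177 [136. 135. 113. 117. 117. 122. 126. 126. 145. 148.]
178 [142. 140. 139. 144. 145. 146. 149. 146. 144. 149.]
179 [143. 140. 139. 144. 146. 146. 147. 144. 142. 150.]
180 [144. 141. 146. 142. 144. 147. 146. 144. 140. 146.]
181 [145. 142. 144. 141. 148. 147. 145. 146. 143. 147.]
[array([239.4, 174.9]), array([240.3, 148.2])]
petri shift ((-0.13226301167103927, -1.014032269823172), 0.1717138057284885)
```

```bash
python3 - <<'E'
from h import *
s=cap("side")["img"];a=cv2.imread("pics/side0.png");t=cap("top")["img"];b=cv2.imread("pics/top0.png")
def m(x,y,u,v,r):
    T=x[v-r:v+r,u-r:u+r];S=y[v-r-8:v+r+8,u-r-8:u+r+8];k=cv2.matchTemplate(cv2.resize(S,None,fx=4,fy=4,interpolation=2),cv2.resize(T,None,fx=4,fy=4,interpolation=2),cv2.TM_CCOEFF_NORMED)
    _,mx,_,l=cv2.minMaxLoc(k);return round(mx,3),(l[0]/4-8,l[1]/4-8)
for n,u,v,r in(("petri",252,229,18),("flask",388,214,20),("reagent",375,326,18),("tomato",344,148,9),("herb",330,122,14)): print("side",n,m(a,s,u,v,r))
for n,u,v,r in(("petri",339,283,22),("flask",341,118,20),("reagent",486,156,16),("tomato",200,154,18),("bowl",465,337,22)): print("top",n,m(b,t,u,v,r))
print(ctrl.get_state()["time"])
E
```

```text
side petri (0.415, (0.0, 8.0))
side flask (1.0, (0.0, 0.0))
side reagent (0.999, (0.0, 0.0))
side tomato (0.939, (0.25, 0.0))
side herb (0.999, (0.0, 0.0))
top petri (0.187, (0.25, -0.25))
top flask (0.998, (0.0, 0.0))
top reagent (0.997, (0.0, 0.0))
top tomato (0.997, (0.0, 0.0))
top bowl (0.665, (0.0, 0.0))
66.275
```

Request:
drive_tool(rows=[[[0.2,-0.15,0,0,0],[0.4,-0.2,0,0,0],[0.6,-0.25,0,0,0],[0.8,-0.25,0,0,0],[0.98,-0.25,0,0,0],[0.98,-0.25,0,0,0],[0.98,-0.25,0,0,0]]])

```text
time: 67.15
position: [0.5504, -0.0341, 0.2736]
tool_rot: [-2.3, 2.137, 0.002]
ft_force: [0.7, 1.2, 0.5]
grip_width: 1.001
```

Request:
drive_tool(rows=[[[0.2,0,0,0,0],[0.4,0,0,0,0],[0.6,0,0,0,0],[0.8,0,0,0,0],[0.98,0,0,0,0],[0.98,0,0,0,0],[0.98,0,0,0,0]]])

```text
time: 68.03
position: [0.5733, -0.325, 0.2731]
tool_rot: [-2.303, 2.132, 0.002]
ft_force: [-1.1, 0.7, 0.1]
grip_width: 1.004
```

Request:
drive_tool(rows=[[[0.2,0.1,0,0,0],[0.4,0.3,0,0,0],[0.6,0.5,0,0,0],[0.8,0.7,0,0,0],[0.9,0.8,0,0,0],[0.9,0.8,0,0,0],[0.9,0.8,0,0,0]]])

```text
time: 68.9
position: [0.3495, -0.6165, 0.2729]
tool_rot: [2.296, -2.143, -0.001]
ft_force: [0.3, 0.4, 0.6]
grip_width: 0.998
```

```bash
python3 - <<'E'
from h import *
from lidchk import mask
print(ctrl.get_state()["position"],ctrl.get_state()["joint_positions"].round(2))
s=cap("side")["img"];a=cv2.imread("pics/side0.png");T=cap("top");t=T["img"];b=cv2.imread("pics/top0.png")
def m(x,y,u,v,r):
    P=x[v-r:v+r,u-r:u+r];S=y[v-r-8:v+r+8,u-r-8:u+r+8];k=cv2.matchTemplate(cv2.resize(S,None,fx=4,fy=4,interpolation=2),cv2.resize(P,None,fx=4,fy=4,interpolation=2),cv2.TM_CCOEFF_NORMED)
    _,mx,_,l=cv2.minMaxLoc(k);return round(mx,3),(l[0]/4-8,l[1]/4-8)
for n,u,v,r in(("petri",252,229,18),("tomato",344,148,9),("bowl",194,318,18)): print("side",n,m(a,s,u,v,r))
for n,u,v,r in(("petri",339,283,22),("bowl",465,337,22),("flask",341,118,20)): print("top",n,m(b,t,u,v,r))
for n,lo,hi,z,roi in(("blue",(100,120,30),(125,255,255),.048,(260,150,370,260)),("orange",(5,150,50),(20,255,255),.062,(290,170,390,260))):
    mm=mask(t,lo,hi,roi);k,l,st,c=cv2.connectedComponentsWithStats(mm)
    for i in range(1,k):
        if st[i,4]>40:
            r=cv2.minAreaRect(cv2.findContours((l==i).astype(np.uint8),0,1)[0][0]);print(n,ray(T,r[0],z).round(4),np.round(r[1],1),round(r[2],1))
g=mask(t,(40,80,20),(85,255,255),(400,210,490,280));print("cup cols",np.where(g.any(0))[0][[0,-1]],"rows",np.where(g.any(1))[0][[0,-1]])
print("terracotta on bench outside? n:",[st.tolist() for st in cv2.connectedComponentsWithStats(mask(t,(3,120,80),(14,255,255)))[2][1:] if st[4]>8])
E
```

```text
[ 0.34946425 -0.6165462   0.27290278] [ 0.96  0.44  0.08  1.23 -0.03  1.48 -0.46]
side petri (0.998, (0.0, 0.0))
side tomato (0.939, (0.25, 0.0))
side bowl (0.504, (-2.25, 4.25))
top petri (0.983, (0.0, 0.0))
top bowl (0.537, (0.0, 0.0))
top flask (0.997, (0.0, 0.0))
blue [0.62   0.0829 0.048 ] [31.5 23.7] 83.3
blue [0.5221 0.0695 0.048 ] [32.  24.1] 82.9
orange [ 0.5349 -0.0283  0.062 ] [36.9 37.1] 82.4
cup cols [431 466] rows [230 260]
terracotta on bench outside? n: [[164, 162, 5, 7, 16], [141, 172, 27, 12, 148], [316, 196, 42, 42, 1111]]
```

```bash
python3 -c "
from bench import ctrl
print(ctrl.close_job())"
```

```text
the job is handed in; nothing more can be done
None
```

The job is handed in. It took about 69 s of the 210 s on the robot's clock, and my checks point to every step being done in the order asked.

- **Blocks:** only two were on the bench. They are home in bay2 and bay3. The last top picture puts them within about 2 mm of the bay middles and square with the dock. Neither was found knocked out of place.
- **Seeds:** four balls were visible in the cup, and all four were seen in the well after the pour. I could not tilt the tool, so I pivoted the cup on the well's rim. The first try stopped short, so I laid the cup against the well wall, gripped it again and finished the pour. The last top picture showed no stray balls.
- **Lid:** it stopped at the fully seated height with about 6 N of contact force. The top picture shows it square and within about 2 mm of the well's middle.
- **Switch:** I pushed it until it hit a hard stop at about 27 N. The ball's position relative to the base gives about +0.5 rad, which is fully on. The measured travel was 72 mm against about 77 mm expected, so those two readings disagree slightly. I put this down to where it started and to camera error.
- **Cup:** it stands upright and empty. I moved it once more, and it is now within about 2 mm of the mat's middle.
- **Bystanders:** petri dish, tomato, flask, reagent bottle and herb show no meaningful shift. A bowl outside the task's list was in the arm's shadow, so I could not confirm it by image matching.

The limit on viewing pictures ran out while I was placing the lid. From then on the checks used image measurements and force readings only.

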